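Load the parts washer and refit its left-hand lid nut

TASK

Load the parts washer: its lid nut has a left-hand thread, so undo it by turning it clockwise, put it in the round steel dish, and swing the lid well aside by its knob. Lift every wire basket that is on the bench by its handle and stand it upright on the floor of the tub, then swing the lid fully shut. Put the nut back over the stud, turn it clockwise until the thread start drops and it sits flat on the lid's fork, then tighten it anticlockwise fully home against its stop; leave everything else on the bench where it is.

Things in the scene. Friction and masses are not known exactly. Their poses are not given: they have to be found in the camera images.
- tub: The parts washer, fixed on the bench: a grey square open tub, 240 x 240 mm outside, 6 mm walls, rim 110 mm above the bench, 228 x 228 mm inside. Origin: centre of its underside; z up. Black control panel on its -x face, towards the robot. The lid pivots at its corner (+105, -105) mm; the stud stands outside its +y wall at (+20, +155) mm.
- tub_floor (a point): Centre of the tub's inner floor, 12 mm above the bench; axes as the tub. There is room for four baskets, one in each quarter (centres about 55 mm from the middle in x and in y).
- stud_seat (a point): On the axis of the upright stud, 120 mm above the bench, level with the top of the lid's fork: the nut's origin is here when seated. Axes as the tub. Two brass lugs stick out of the stud along the tub's +x and -x, to 17.5 mm from the axis, 7 mm wide, 10 to 16 mm above this point.
- nut: The loose red left-hand lid nut, 0.18 kg, seated on the stud at the start. Round skirt 54 mm across, 40 mm tall, open below (bore 41 mm); on top a wing to grip. Origin: centre of its open underside, z up, x along the wing. Inside, two ridges hook under the stud's lugs (two-start left-hand quick thread). It turns with little friction and does not rise as it turns: it stays on the fork.
- lid (a joint): Swing in rad of the blue lid, a flat plate 240 x 240 x 10 mm on the tub, about an upright pivot: 0 fully shut (hard stop, the start), growing counter-clockwise from above (the knob moves towards the robot, then to -y) up to 1.75. Light friction (0.35 N m) keeps it where it is left. At 1.5 or more the tub's mouth is clear.
- lid_knob (a point): The black upright round knob on the lid, 25 mm across: this point is on its axis, 150 mm above the bench; the grip runs from 22 mm below this point to 14 mm above it (the knob's top is 44 mm above the lid's top). With the lid shut it is at (-80, +70) mm from the tub's centre.
- lid_pivot (a point): On the lid's upright pivot axis, at the lid's top (120 mm above the bench); the knob swings round it at a radius of 255 mm.
- dish: Round shallow steel dish for the nut, fixed on the bench: 140 mm across the rim, 120 mm across the bottom, 18 mm high, inner floor 4 mm above the bench. Origin: centre of its underside.
- basket1: Round wire basket of small parts with a red handle, 0.28 kg; may be absent. 68 mm across, 46 mm tall, with an arched handle over the middle: its grip is a red bar 62 mm long (along the basket's y), 11 mm thick, 74 to 85 mm above the underside, with steel uprights at y = +-29 mm. Origin: centre of its underside; z up.
- basket2: Round wire basket of small parts with a yellow handle, 0.28 kg; may be absent. 68 mm across, 46 mm tall, with an arched handle over the middle: its grip is a yellow bar 62 mm long (along the basket's y), 11 mm thick, 74 to 85 mm above the underside, with steel uprights at y = +-29 mm. Origin: centre of its underside; z up.
- basket3: Round wire basket of small parts with a blue handle, 0.28 kg; may be absent. 68 mm across, 46 mm tall, with an arched handle over the middle: its grip is a blue bar 62 mm long (along the basket's y), 11 mm thick, 74 to 85 mm above the underside, with steel uprights at y = +-29 mm. Origin: centre of its underside; z up.
- basket4: Round wire basket of small parts with a green handle, 0.28 kg; may be absent. 68 mm across, 46 mm tall, with an arched handle over the middle: its grip is a green bar 62 mm long (along the basket's y), 11 mm thick, 74 to 85 mm above the underside, with steel uprights at y = +-29 mm. Origin: centre of its underside; z up.
- spray_blue: Bystander: blue spray can, 60 mm across, 190 mm tall, origin at its underside.
- spray_white: Bystander: white spray can with a red cap, 60 mm across, 200 mm tall, origin at its underside.
- oil_bottle: Bystander: orange oil bottle, 72 mm across, 200 mm tall, origin at its underside.
- filter_box: Bystander: cardboard filter box, 90 x 140 x 60 mm, origin at the centre of its underside.
- grease_tin: Bystander: yellow grease tin, 80 mm across, 70 mm tall, origin at its underside.
- wrench: Bystander: steel wrench, 180 mm, lying flat on the bench.
- screwdriver: Bystander: screwdriver, 190 mm, lying on the bench.
- stud_top (a point): Tip of the stud (a steel post 20 mm across with a tapered top, 10 mm across), 150 mm above the bench, 30 mm above stud_seat. The nut comes free, and goes on, only when a (see nut_wing) is between about -1.85 and -2.4, best -2.1 rad. Put on at another angle, its ridges rest on the lugs and it stands 11 to 16 mm too high; turned clockwise it drops there.
- fork (a point): Middle of the lid's steel U-shaped fork (62 x 58 mm, 10 mm thick, slot 26 mm), at its top. With the lid shut it surrounds the stud and the nut rests on it; two horns 4 mm higher at its open end catch the nut, so that the lid cannot swing while the nut is on.
- nut_wing (a point): Middle of the nut's wing, a bar 64 mm long (nut's x), 16 mm thick (nut's y), 40 to 66 mm above the nut's origin; this point is 53 mm above it. Let a = nut yaw minus tub yaw, counter-clockwise from above positive, same every half turn. Seated, the nut turns between hard stops: tight at a = 0 (wing along the tub's x) and about a = -2.4 rad. It starts at a = -0.25 to 0.
Not all that is in view belongs to the job. What is shaped like the basket1 but purple is not meant.

How it is judged:
By the outcome, as a careful person would: the job done as asked, in the order asked, and still so for the second after the job is handed in, with the robot touching nothing.
Of basket1, basket2, basket3, basket4 only 2 to 4 are there at a start; the rules pass over those that are not, and their reading is None.
At some moment in a run one of basket1, basket2, basket3, basket4 may be knocked a few centimetres aside while the robot is not near it.
It also fails if it takes over 210 s, if anything falls off the work surface, if the arm or the gripper's body presses on something with over 40 N, if the wrist force passes 120 N, or if a joint passes its speed limit or range.

ROBOT

A 7-joint arm with a two-finger parallel gripper is mounted at the origin on the work surface. World frame = base frame: x ahead of the robot, y to its left, z up, the work surface at z = 0. Lengths are in mm, angles in rad, forces in N, time in s.
With the tool pointing down it reaches from about 425 to 975 mm from the base axis. Payload 16.7 kg.
Tool frame: the origin (TCP) lies at the very end of the fingers, on their centre line; the grasp point (between the pads) lies 19 mm behind it; z points along the fingers, y is the line along which they close (so a half turn about z gives the same grasp; the last joint's range is limited). The gripper opens to 85 mm and grips with 20 to 120 N. Pads are 22 mm wide; open, the fingers measure 114 mm over their backs; the gripper's body (76 mm by 85 mm) begins 54 mm behind the grasp point. The pads swing forward as they close: fully open they stand 13 mm farther back than shut.
Start: joints at [-1.411, 0.426, 0.074, 1.606, -0.034, 1.111, -0.067], TCP at [205.791, 642.827, 231.302] pointing down, gripper open.
Joint ranges: [-2.85, 2.85], [-0.5, 2.14], [-1.23, 1.37], [0.21, 2.46], [-1.02, 4.16], [0.16, 2.05], [-2.73, 2.73]. Speed limits (rad/s): [1.89, 1.89, 2.39, 2.39, 3.01, 3.01, 3.01].

INTERFACE

Orientations are given as a rotation vector (axis times angle).
In Python, from bench import arm gives the robot as it stands. The module is installed in compiled form; this text tells all that it offers.
- The arm moves only by the tool apply_moves, never from a script. Its argument "targets" is a list of rows, each an object of numbers: "gripper": the opening, from -1 (shut) to 1 (fully open); "x", "y", "z": the shift along the tool's x, y, z in mm; "yaw": the turn about the tool's z in degrees. In form: [{"gripper": .., "x": .., "y": .., "z": .., "yaw": ..}, ...]. A call has 1 to 12 rows; each row shifts and turns the commanded pose from where the row before left it, along the tool's axes as they then stand; what a row does not reach is not made up. A row lasts 1/12 s, in which the tool goes at most 41.7 mm and 7.16 degrees, less where a joint would pass 70% of its speed; a pose out of reach is approached as far as the arm can. A call is refused whole if a number of a shift passes 41.7 or a number of a turn 7.16, either way. A call with a gripper value outside its range is refused whole. The fingers move at their own pace and stop on an object; "squeeze" is the grip in N (left out, the last holds). Time passes only in rows, so rows that do not move let the fingers close. It gives the time, the measured TCP pose, the force, the opening and the grip force at its end, in the units of the state.
- arm.sense(): the state, without advancing time (a new reading comes with each control period).
- arm.read_camera(name): name is "scene" or "side" or "wrist"; returns a dict with "img" (420x560x3 uint8, blue, green, red), "depth" (420x560 float32, mm along the optical axis (not along the pixel's ray), 0 where there is no reading), "camera_matrix" (3x3 intrinsics, pixels), "k1" (the pictures are not rectified: a ray, as slopes to the right and down, at radius r is drawn at 1 + k1 r^2 times it, then the intrinsics apply), "T" (4x4, takes a point from camera to world coordinates); the wrist camera has in their place "mount" (4x4, takes a point from camera to tool coordinates, whose origin is the TCP and whose axes are the flange's). Camera axes: x right, y down, z forward; pixel columns grow to the right and rows downward; lengths in mm; the calibration is good to about 2 mm. A picture is of the moment at which its call begins: read the wrist's pose just before it.
- arm.hand_in(): hands the job in; it is judged then, once.
Trained networks look in the newest picture that a camera, given by its name, has taken for a name from the list of things; names that differ only in an ending like _2 or _b are one class to them, and where a whole thing is asked for, a point or a joint stands for the part that bears it (a point fixed in the world has none). Each returns a list of dicts, best first, with "conf" (0 to 1); they miss things now and then, are a little off and sometimes report something else, mostly with a low value. They report only what shows in the picture. A call takes as long as a camera call. They do not tell look-alikes from the thing itself.
- arm.trace(name, camera): "pixels" (420x560 bool, what is visible of it) and "box" ([centre column, centre row, width, height] in pixels, round what is visible of it).
The state is a dict: "time_s": time; "joint_pos": joint angles; "joint_velocities": joint speeds; "effort": joint torques, N m; "eef_pos": TCP position; "tcp_rot": TCP orientation; "wrist_force": force on the tool from outside, world axes, zero at the start; "torque": the same for the moment, N m; "width": finger opening in mm; "gripper_force": force on a finger pad.
Only numpy, scipy, OpenCV 4.12 (cv2) and the standard library are available. Lean on these libraries where they do the work, as an engineer would, in place of code of your own. Each camera call takes 0.05 s, during which the arm holds its last target. There are 200 camera calls.

## Working session

There is one attempt and no reset: what is moved stays moved. The work goes in short steps, Python scripts to look and compute and a tool call to move; the robot and the scene stay as the last step left them, time stands still between calls to the robot, and variables do not carry over. Pictures are saved under pics/ and viewed, at most 14 in all, crops included, and the job is handed in when it is done.

Besides the shell and the picture viewer there is one more tool, called after "Request:" as name(argument=value, ...) on one line, values as JSON. apply_moves: Moves the arm, as the interface text tells. Its arguments: {"type":"object","properties":{"targets":{"type":"array","items":{"type":"object","properties":{"gripper":{"type":"number"},"x":{"type":"number"},"y":{"type":"number"},"z":{"type":"number"},"yaw":{"type":"number"}}}},"squeeze":{"type":"number"}},"required":["targets"]}

```bash
mkdir -p pics
cat > h.py <<'E'
import numpy as np, cv2
from scipy.spatial.transform import Rotation as R
from bench import arm
def cam(name):
    s=arm.sense(); c=arm.read_camera(name)
    if name=='wrist':
        T=np.eye(4);T[:3,:3]=R.from_rotvec(s['tcp_rot']).as_matrix();T[:3,3]=s['eef_pos']
        c['T']=T@np.array(c['mount'])
    return c
def pts(c,mask=None):
    K=np.array(c['camera_matrix']);d=c['depth'];h,w=d.shape
    v,u=np.mgrid[:h,:w]
    x=(u-K[0,2])/K[0,0];y=(v-K[1,2])/K[1,1]
    xd,yd=x.copy(),y.copy()
    for _ in range(8):
        f=1+c['k1']*(x*x+y*y); x=xd/f;y=yd/f
    P=np.stack([x*d,y*d,d],-1)@np.array(c['T'])[:3,:3].T+np.array(c['T'])[:3,3]
    ok=d>0
    if mask is not None: ok=ok&mask
    return P[ok] if mask is not None else P
def trace(n,camn,c,minc=0.3):
    out=[]
    for r in arm.trace(n,camn):
        if r['conf']<minc: continue
        p=pts(c,np.array(r['pixels'])); 
        if len(p)>5: out.append((r['conf'],r['box'],p))
    return out
E
python3 - <<'E'
from h import *
np.set_printoptions(precision=1,suppress=True)
s=arm.sense();print(s['time_s'],s['eef_pos'],s['tcp_rot'],R.from_rotvec(s['tcp_rot']).as_matrix())
for n in ['scene','side']:
    c=cam(n);cv2.imwrite(f'pics/{n}0.png',c['img'])
    for t in ['tub','nut','lid_knob','lid','fork','dish','basket1','basket2','basket3','basket4','spray_blue','spray_white','oil_bottle','filter_box','grease_tin','wrench','screwdriver']:
        for cf,b,p in trace(t,n,c):
            print(n,t,round(cf,2),np.round(b),'med',np.median(p,0),'lo',np.percentile(p,3,axis=0),'hi',np.percentile(p,97,axis=0))
    print(arm.sense()['time_s'])
E
```

```text
0.0 [205.7 642.5 230.6] [-0.5 -3.1  0. ] [[-1.   0.3 -0. ]
 [ 0.3  1.  -0. ]
 [-0.  -0.  -1. ]]
scene tub 0.55 [253. 271. 142. 135.] med [ 629.7 -146.5  119.5] lo [ 487.  -242.6   14.1] hi [715.6   2.9 124.5]
scene nut 0.9 [304. 208.  20.  32.] med [603.4  30.1 159.9] lo [567.7  12.4 122.7] hi [622.8  45.1 187.4]
scene nut 0.41 [254. 271. 147. 136.] med [ 628.4 -145.8  119.4] lo [ 484.  -242.9    9.7] hi [715.6   4.9 124.5]
scene lid_knob 0.57 [255. 256. 140. 106.] med [ 603.9 -127.4  120.6] lo [ 481.5 -232.8  116.7] hi [707.3   2.8 131. ]
scene lid 0.76 [255. 254. 143. 104.] med [ 603.8 -126.9  120.6] lo [ 480.7 -233.   116.5] hi [707.2   6.6 131. ]
scene lid 0.65 [ 85. 280.  51.  79.] med [ 418.3 -460.4  111.4] lo [ 390.  -491.    11.7] hi [ 431.1 -426.6  201. ]
scene fork 0.96 [251. 254. 146. 108.] med [ 603.8 -126.3  120.5] lo [ 480.5 -233.8  114.8] hi [707.9   9.4 130.9]
scene fork 0.42 [258. 270. 142. 138.] med [ 628.5 -145.9  119.4] lo [ 484.3 -242.8   10.2] hi [715.6   3.8 124.5]
scene fork 0.35 [374. 194.  25.  39.] med [591.3 327.4  37.4] lo [552.5 307.8   0.4] hi [615.8 37
[... 6285 characters left out ...]
7.6 -415.3  190.8]
side oil_bottle 0.56 [264. 206.  72.  44.] med [579.8 -96.6 120.7] lo [ 470.1 -223.1  113.9] hi [698.3  50.6 137.7]
side filter_box 0.83 [206. 266.  44.  43.] med [740.4 179.5  58.2] lo [692.7  89.    6.4] hi [793.8 224.2  62.7]
side filter_box 0.38 [295. 287.  24.  34.] med [460.9 277.4  38.2] lo [431.5 228.5   1.3] hi [490.4 293.7  85.8]
side grease_tin 0.86 [231. 341.  28.  40.] med [625.5 479.1  62.7] lo [594.9 434.4  12. ] hi [659.3 497.3  71.8]
side wrench 0.66 [295. 287.  22.  35.] med [460.9 278.2  38.2] lo [434.1 232.4   1.7] hi [490.3 293.7  85.9]
side screwdriver 0.51 [345. 294.  36.  33.] med [289.8 249.5  19.6] lo [252.7 199.6  -0.3] hi [347.7 317.6  26.5]
1.8
```

Run:
```python
from h import *
np.set_printoptions(precision=1,suppress=True)
a=cv2.imread('pics/scene0.png')
cv2.imwrite('pics/s0.png',cv2.resize(a[120:360,60:460],None,fx=2,fy=2,interpolation=cv2.INTER_CUBIC))
A=[];C=[]
for n in ['scene','side']:
    c=cam(n);P=pts(c);ok=c['depth']>0;A.append(P[ok]);C.append(c['img'][ok])
    np.savez(f'{n}0.npz',P=P,img=c['img'])
P=np.vstack(A);C=np.vstack(C)
# lid plate
m=(abs(P[:,2]-120)<5)&(P[:,0]>420)&(P[:,0]<760)&(P[:,1]>-280)&(P[:,1]<12)
print('lid',cv2.minAreaRect(P[m][:,:2].astype(np.float32)),m.sum())
m=(P[:,2]>140)&(P[:,2]<168)&(P[:,0]>460)&(P[:,0]<720)&(P[:,1]>-280)&(P[:,1]<0)
print('knob',P[m].mean(0),P[m].min(0),P[m].max(0),m.sum())
m=(P[:,2]>165)&(P[:,0]>540)&(P[:,0]<660)&(P[:,1]>0)&(P[:,1]<100)
print('wing',cv2.minAreaRect(P[m][:,:2].astype(np.float32)),m.sum(),P[m].max(0))
for x,y in [(461,270),(415,390),(360,500),(580,345)]:
    m=(P[:,2]>72)&(P[:,2]<92)&(np.hypot(P[:,0]-x,P[:,1]-y)<55)
    q=P[m][:,:2].astype(np.float32)
    print('basket',x,y,cv2.minAreaRect(q),np.median(C[m],0),m.sum())
m=(P[:,2]>12)&(P[:,2]<22)&(np.hypot(P[:,0]-420,P[:,1]-130)<90)
print('dish',cv2.minEnclosingCircle(P[m][:,:2].astype(np.float32)))
```

```text
lid ((586.25, -113.37928771972656), (245.45834350585938, 249.38482666015625), 5.71462869644165) 9380
knob [502.3 -55.2 156.7] [486.8 -67.8 140.2] [514.8 -38.5 167.7] 178
wing ((590.7994384765625, 41.886558532714844), (24.579208374023438, 70.10554504394531), 83.03160858154297) 396 [624.4  54.3 189.6]
basket 461 270 ((462.4725341796875, 260.7593994140625), (68.2146224975586, 16.52669334411621), 80.5856704711914) [133.   77.5  56. ] 158
basket 415 390 ((420.41705322265625, 381.1307373046875), (62.04133987426758, 21.380142211914062), 34.97159194946289) [ 36.  45. 132.] 206
basket 360 500 ((359.80877685546875, 493.4670104980469), (13.605268478393555, 68.53152465820312), 53.09656524658203) [30. 36. 92.] 186
basket 580 345 ((582.7589721679688, 342.1557922363281), (13.478095054626465, 70.59266662597656), 15.171048164367676) [ 62. 115.  66.] 152
dish ((437.7809143066406, 142.9912109375), 71.6308822631836)
```

View pics/s0.png

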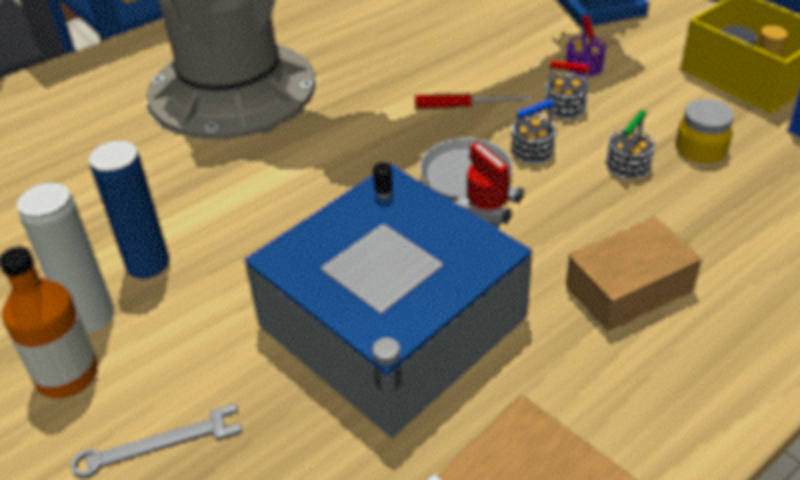

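View pics/side0.png

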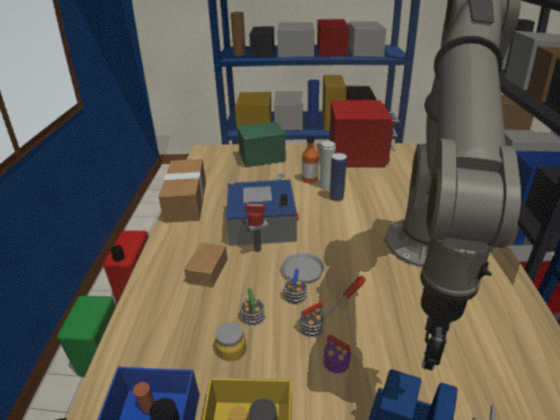

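```bash
cat >> h.py <<'E'
def th(s): 
    m=R.from_rotvec(s['tcp_rot']).as_matrix(); return np.degrees(np.arctan2(m[1,0],m[0,0]))
def plan(*wps,s=None):
    """wps: (x,y,z,theta or None). yaw rows after move; prints per-leg tool shift"""
    s=s or arm.sense(); p=np.array(s['eef_pos'],float); t=th(s)
    print('t',round(s['time_s'],1),'at',np.round(p,1),'th',round(t,1),'F',np.round(s['wrist_force'],1),'Tq',np.round(s['torque'],2),'w',round(s['width'],1),'gf',round(s['gripper_force'],1),'j',np.round(s['joint_pos'],2))
    for w in wps:
        if w[3] is not None:
            d=(t-w[3]+90)%180-90; t=t-d
            print('  yaw total %.1f -> n=%d'%(d,np.ceil(abs(d)/7.1)), '%.2f each'%(d/max(1,np.ceil(abs(d)/7.1))))
        a=np.radians(t);D=np.array(w[:3])-p
        L=np.array([D@[np.cos(a),np.sin(a),0],D@[np.sin(a),-np.cos(a),0],-D[2]])
        n=int(max(1,np.ceil(np.linalg.norm(L)/40)))
        print('  shift total',np.round(L,1),'n',n,'each',np.round(L/n,2)); p=np.array(w[:3],float)
E
python3 - <<'E'
from h import *
plan((590.8,41.9,300,-7))
c=cam('wrist');print(np.round(c['mount'],2),np.round(c['camera_matrix']),c['k1'])
E
```

```text
t 1.9 at [205.8 642.8 231.3] th 162.2 F [-0.5 -0.4 -0.3] Tq [-0.01  0.03 -0.02] w 85.4 gf 0.0 j [-1.41  0.43  0.07  1.61 -0.03  1.11 -0.07]
  yaw total -10.8 -> n=2 -5.38 each
  shift total [-455.4 -549.5  -68.7] n 18 each [-25.3  -30.53  -3.82]
[[  -0.     -0.96   -0.27   69.27]
 [   1.     -0.     -0.      0.22]
 [   0.     -0.27    0.96 -142.48]
 [   0.      0.      0.      1.  ]] [[338.   0. 275.]
 [  0. 338. 204.]
 [  0.   0.   1.]] -0.05875338248448442
```

Request:
apply_moves(targets=[{"gripper": 1,"z": -35,"yaw": -5.4},{"gripper": 1,"z": -35,"yaw": -5.4},{"gripper": 1,"x": -25.3,"y": -30.5},{"gripper": 1,"x": -25.3,"y": -30.5},{"gripper": 1,"x": -25.3,"y": -30.5},{"gripper": 1,"x": -25.3,"y": -30.5},{"gripper": 1,"x": -25.3,"y": -30.5},{"gripper": 1,"x": -25.3,"y": -30.5},{"gripper": 1,"x": -25.3,"y": -30.5},{"gripper": 1,"x": -25.3,"y": -30.5},{"gripper": 1,"x": -25.3,"y": -30.5},{"gripper": 1,"x": -25.3,"y": -30.5}])

```text
invalid input at $.targets[0]: expected keys gripper, x, y, z, yaw
```

Request:
apply_moves(targets=[{"gripper": 1,"x": -25.3,"y": -30.5},{"gripper": 1,"x": -25.3,"y": -30.5},{"gripper": 1,"x": -25.3,"y": -30.5},{"gripper": 1,"x": -25.3,"y": -30.5},{"gripper": 1,"x": -25.3,"y": -30.5},{"gripper": 1,"x": -25.3,"y": -30.5},{"gripper": 1,"x": -25.3,"y": -30.5},{"gripper": 1,"x": -25.3,"y": -30.5},{"gripper": 1},{"gripper": 1}])

```text
invalid input at $.targets[0]: expected keys gripper, x, y, z, yaw
```

Run:
```python
from h import *
np.set_printoptions(precision=1,suppress=True)
plan((590.8,41.9,300,-7))
c=cam('wrist');cv2.imwrite('pics/w1.png',c['img']);P=pts(c);m0=c['depth']>0;P=P[m0]
m=(P[:,2]>172)&(P[:,2]<194)&(np.hypot(P[:,0]-591,P[:,1]-42)<50)
print('wing',cv2.minAreaRect(P[m][:,:2].astype(np.float32)),m.sum(),np.median(P[m],0))
m=(P[:,2]>145)&(P[:,2]<172)&(np.hypot(P[:,0]-502,P[:,1]+55)<30)
print('knob',P[m].mean(0) if m.any() else 0,P[m].min(0),P[m].max(0))
m=(abs(P[:,2]-120)<4)&(P[:,1]<20)&(P[:,1]>-240)
q=P[m][:,:2];print(m.sum(),q.min(0),q.max(0))
e=[]
for x in np.arange(500,680,8):
    k=(abs(q[:,0]-x)<4)
    if k.sum()>10: e.append((x,q[k][:,1].max()))
print(np.array(e).T)
```

```text
t 1.9 at [205.8 642.8 231.3] th 162.2 F [ 1.  -0.2  1. ] Tq [-0.  0.  0.] w 85.6 gf 0.0 j [-1.4  0.4  0.1  1.6 -0.   1.1 -0.1]
  yaw total -10.8 -> n=2 -5.38 each
  shift total [-455.4 -549.5  -68.7] n 18 each [-25.3 -30.5  -3.8]
wing ((0.0, 0.0), (0.0, 0.0), 0.0) 0 [nan nan nan]
  return _methods._mean(a, axis=axis, dtype=dtype,
  ret = um.true_divide(
Traceback (most recent call last):
ValueError: zero-size array to reduction operation minimum which has no identity
```

View pics/w1.png

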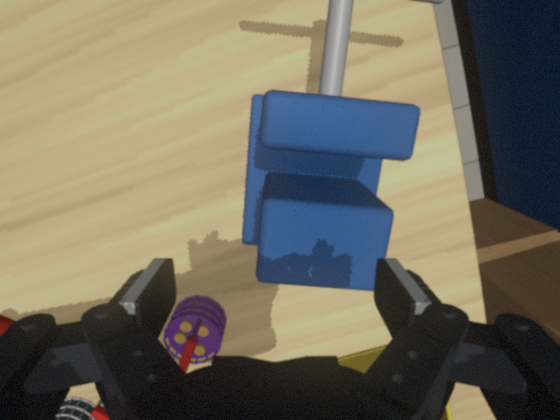

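Request:
apply_moves(targets=[{"gripper": 1,"x": 0,"y": 0,"z": -35,"yaw": -5.4},{"gripper": 1,"x": 0,"y": 0,"z": -35,"yaw": -5.4},{"gripper": 1,"x": -25.3,"y": -30.5,"z": 0,"yaw": 0},{"gripper": 1,"x": -25.3,"y": -30.5,"z": 0,"yaw": 0},{"gripper": 1,"x": -25.3,"y": -30.5,"z": 0,"yaw": 0},{"gripper": 1,"x": -25.3,"y": -30.5,"z": 0,"yaw": 0},{"gripper": 1,"x": -25.3,"y": -30.5,"z": 0,"yaw": 0},{"gripper": 1,"x": -25.3,"y": -30.5,"z": 0,"yaw": 0},{"gripper": 1,"x": -25.3,"y": -30.5,"z": 0,"yaw": 0},{"gripper": 1,"x": -25.3,"y": -30.5,"z": 0,"yaw": 0},{"gripper": 1,"x": -25.3,"y": -30.5,"z": 0,"yaw": 0},{"gripper": 1,"x": -25.3,"y": -30.5,"z": 0,"yaw": 0}])

```text
time_s: 3.0
eef_pos: [420.7, 307.6, 301.6]
tcp_rot: [0.19, 3.136, 0.001]
wrist_force: [1.8, 0.4, -0.8]
width: 85.3
gripper_force: 0.0
```

Request:
apply_moves(targets=[{"gripper": 1,"x": -25.3,"y": -30.5,"z": 0,"yaw": 0},{"gripper": 1,"x": -25.3,"y": -30.5,"z": 0,"yaw": 0},{"gripper": 1,"x": -25.3,"y": -30.5,"z": 0,"yaw": 0},{"gripper": 1,"x": -25.3,"y": -30.5,"z": 0,"yaw": 0},{"gripper": 1,"x": -25.3,"y": -30.5,"z": 0,"yaw": 0},{"gripper": 1,"x": -25.3,"y": -30.5,"z": 0,"yaw": 0},{"gripper": 1,"x": -25.3,"y": -30.5,"z": 0,"yaw": 0},{"gripper": 1,"x": -25.3,"y": -30.5,"z": 0,"yaw": 0},{"gripper": 1,"x": 0,"y": 0,"z": 0,"yaw": 0},{"gripper": 1,"x": 0,"y": 0,"z": 0,"yaw": 0}])

```text
time_s: 3.83
eef_pos: [592.1, 40.1, 301.2]
tcp_rot: [0.197, 3.135, -0.002]
wrist_force: [0.1, 0.2, 1.1]
width: 85.0
gripper_force: 0.0
```

```bash
cat > m1.py <<'E'
from h import *
np.set_printoptions(precision=1,suppress=True)
plan((590.8,41.9,300,-7))
c=cam('wrist');cv2.imwrite('pics/w2.png',c['img']);P=pts(c);m0=c['depth']>0;P=P[m0]
m=(P[:,2]>172)&(P[:,2]<194)&(np.hypot(P[:,0]-591,P[:,1]-42)<50)
print('wing',cv2.minAreaRect(P[m][:,:2].astype(np.float32)),m.sum(),np.median(P[m],0))
m=(abs(P[:,2]-120)<4)&(P[:,1]<20)&(P[:,1]>-240)
q=P[m][:,:2];print(m.sum())
e=[]
for x in np.arange(500,680,8):
    k=(abs(q[:,0]-x)<4)
    if k.sum()>10: e.append((x,q[k][:,1].max()))
print(np.array(e).T)
m=(P[:,2]>145)&(P[:,2]<172)&(np.hypot(P[:,0]-502,P[:,1]+55)<30)
print('knob',m.sum())
if m.any(): print(P[m].mean(0),P[m].min(0),P[m].max(0))
E
python3 m1.py
```

```text
t 3.8 at [592.1  40.1 301.2] th 172.8 F [0.1 0.2 1.1] Tq [ 0.1  0.  -0. ] w 85.0 gf 0.0 j [-0.6  0.2  0.5  1.7 -0.1  1.2  1.4]
  yaw total -0.2 -> n=1 -0.20 each
  shift total [1.5 1.6 1.2] n 1 each [1.5 1.6 1.2]
wing ((588.14990234375, 40.01747512817383), (16.004709243774414, 64.25031280517578), 84.11343383789062) 1597 [585.5  40.3 186. ]
49589
[[500.  508.  516.  524.  532.  540.  548.  556.  564.  572.  580.  588.
  596.  604.  612.  620.  628.  636.  644.  652.  660.  668.  676. ]
 [ -3.7  -3.3  -2.9  -1.9  -1.5  -0.2   0.4   1.6  20.   19.9  15.    9.9
    5.6   6.5   7.3   8.    9.    9.8  10.7  11.4  12.4  13.   13.9]]
knob 912
[499.1 -52.2 161.8] [486.8 -66.2 145.1] [510.9 -41.9 165.9]
```

View pics/w2.png

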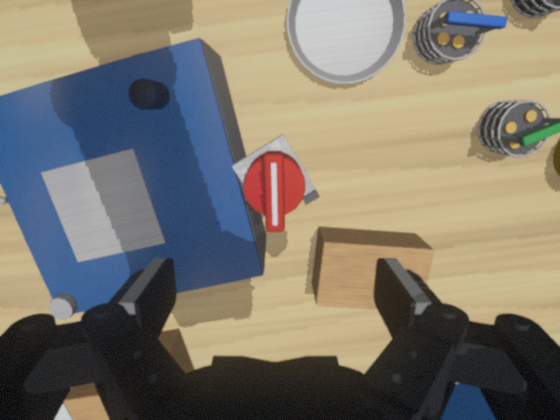

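Run:
```python
from h import *
plan((588.1,40,164,-5.9))
```

```text
t 3.9 at [591.5  42.1 301.1] th 173.0 F [-0.7  0.3 -0.4] Tq [ 0.05  0.02 -0.01] w 85.3 gf 0.0 j [-0.56  0.25  0.47  1.73 -0.12  1.19  1.39]
  yaw total -1.1 -> n=1 -1.15 each
  shift total [  3.2  -2.4 137.1] n 4 each [ 0.79 -0.6  34.27]
```

Request:
apply_moves(squeeze=60, targets=[{"gripper": 1,"x": 3.5,"y": -1,"z": 35,"yaw": -1.1},{"gripper": 1,"x": 0,"y": 0,"z": 35,"yaw": 0},{"gripper": 1,"x": 0,"y": 0,"z": 35,"yaw": 0},{"gripper": 1,"x": 0,"y": 0,"z": 32,"yaw": 0},{"gripper": 1,"x": 0,"y": 0,"z": 0,"yaw": 0},{"gripper": -1,"x": 0,"y": 0,"z": 0,"yaw": 0},{"gripper": -1,"x": 0,"y": 0,"z": 0,"yaw": 0},{"gripper": -1,"x": 0,"y": 0,"z": 0,"yaw": 0},{"gripper": -1,"x": 0,"y": 0,"z": 0,"yaw": 0},{"gripper": -1,"x": 0,"y": 0,"z": 0,"yaw": 0},{"gripper": -1,"x": 0,"y": 0,"z": 0,"yaw": 0},{"gripper": -1,"x": 0,"y": 0,"z": 0,"yaw": 0}])

```text
time_s: 4.88
eef_pos: [588.3, 42.2, 165.1]
tcp_rot: [0.16, 3.136, 0.001]
wrist_force: [0.5, -1.1, 5.0]
width: 14.8
gripper_force: 63.0
```

Run:
```python
from h import *
plan((588.1,40,164,-5.9))
```

```text
t 4.9 at [588.3  42.2 165.1] th 174.1 F [ 0.5 -1.1  5. ] Tq [-0.   -0.02  0.04] w 14.8 gf 63.0 j [-0.52  0.38  0.43  1.89 -0.2   0.92  1.47]
  yaw total 0.0 -> n=1 0.04 each
  shift total [-0.1 -2.2  1.1] n 1 each [-0.07 -2.22  1.05]
```

Request:
apply_moves(targets=[{"gripper": -1,"x": 0,"y": 0,"z": 0,"yaw": 6},{"gripper": -1,"x": 0,"y": 0,"z": 0,"yaw": 6},{"gripper": -1,"x": 0,"y": 0,"z": 0,"yaw": 6},{"gripper": -1,"x": 0,"y": 0,"z": 0,"yaw": 6},{"gripper": -1,"x": 0,"y": 0,"z": 0,"yaw": 6},{"gripper": -1,"x": 0,"y": 0,"z": 0,"yaw": 6},{"gripper": -1,"x": 0,"y": 0,"z": 0,"yaw": 6},{"gripper": -1,"x": 0,"y": 0,"z": 0,"yaw": 6},{"gripper": -1,"x": 0,"y": 0,"z": 0,"yaw": 6},{"gripper": -1,"x": 0,"y": 0,"z": 0,"yaw": 6},{"gripper": -1,"x": 0,"y": 0,"z": 0,"yaw": 6},{"gripper": -1,"x": 0,"y": 0,"z": 0,"yaw": 6}])

```text
time_s: 5.88
eef_pos: [588.2, 42.6, 164.9]
tcp_rot: [1.98, 2.439, 0.002]
wrist_force: [-0.2, 1.8, 5.3]
width: 14.9
gripper_force: 62.9
```

Request:
apply_moves(targets=[{"gripper": -1,"x": 0,"y": 0,"z": 0,"yaw": 6},{"gripper": -1,"x": 0,"y": 0,"z": 0,"yaw": 6},{"gripper": -1,"x": 0,"y": 0,"z": 0,"yaw": 6},{"gripper": -1,"x": 0,"y": 0,"z": 0,"yaw": 6},{"gripper": -1,"x": 0,"y": 0,"z": 0,"yaw": 6},{"gripper": -1,"x": 0,"y": 0,"z": 0,"yaw": 6},{"gripper": -1,"x": 0,"y": 0,"z": 0,"yaw": 0},{"gripper": -1,"x": 0,"y": 0,"z": 0,"yaw": 0},{"gripper": -1,"x": 0,"y": 0,"z": 0,"yaw": 0}])

```text
time_s: 6.63
eef_pos: [588.5, 42.5, 165.0]
tcp_rot: [2.632, 1.715, 0.002]
wrist_force: [0.2, 0.8, 6.9]
width: 14.2
gripper_force: 63.1
```

Run:
```python
from h import *
plan((588.1,40,214,-114.4))
```

```text
t 6.6 at [588.5  42.5 165. ] th 66.2 F [0.2 0.8 6.9] Tq [ 0.21 -0.34  0.02] w 14.2 gf 63.1 j [-0.85  0.49  0.89  1.9  -0.47  0.96 -0.16]
  yaw total 0.6 -> n=1 0.58 each
  shift total [ -2.4   0.6 -49. ] n 2 each [ -1.22   0.31 -24.52]
```

Lift gently.

Request:
apply_moves(targets=[{"gripper": -1,"x": 0,"y": 0,"z": -8,"yaw": 0},{"gripper": -1,"x": 0,"y": 0,"z": -8,"yaw": 0},{"gripper": -1,"x": 0,"y": 0,"z": -8,"yaw": 0},{"gripper": -1,"x": 0,"y": 0,"z": -10,"yaw": 0},{"gripper": -1,"x": 0,"y": 0,"z": -15,"yaw": 0},{"gripper": -1,"x": 0,"y": 0,"z": -15,"yaw": 0},{"gripper": -1,"x": 0,"y": 0,"z": 0,"yaw": 0},{"gripper": -1,"x": 0,"y": 0,"z": 0,"yaw": 0}])

```text
time_s: 7.3
eef_pos: [588.0, 42.4, 229.2]
tcp_rot: [-2.632, -1.715, -0.002]
wrist_force: [-0.5, 0.5, -1.9]
width: 14.6
gripper_force: 62.0
```

Run:
```python
from h import *
plan((437.8,143,225,None),(437.8,143,52,None))
c=cam('wrist')
for cf,b,p in trace('dish','wrist',c): 
    m=(p[:,2]>10)&(p[:,2]<22);print(cf,b,cv2.minEnclosingCircle(p[m][:,:2].astype(np.float32)) if m.sum()>5 else p.mean(0))
```

```text
t 7.3 at [588.   42.4 229.2] th 66.2 F [-0.5  0.5 -1.9] Tq [-0.   -0.   -0.01] w 14.6 gf 62.0 j [-0.91  0.42  0.96  1.84 -0.39  1.08 -0.22]
  shift total [  31.3 -178.1    4.2] n 5 each [  6.26 -35.61   0.84]
  shift total [  0.   0. 173.] n 5 each [ 0.   0.  34.6]
0.85 [107.1, 144.8, 130.8, 134.3] ((435.74298095703125, 142.91038513183594), 69.90108489990234)
```

Request:
apply_moves(targets=[{"gripper": -1,"x": 6,"y": -35.8,"z": 0,"yaw": 0},{"gripper": -1,"x": 6,"y": -35.8,"z": 0,"yaw": 0},{"gripper": -1,"x": 6,"y": -35.8,"z": 0,"yaw": 0},{"gripper": -1,"x": 6,"y": -35.8,"z": 0,"yaw": 0},{"gripper": -1,"x": 6,"y": -35.8,"z": 0,"yaw": 0},{"gripper": -1,"x": 0,"y": 0,"z": 35,"yaw": 0},{"gripper": -1,"x": 0,"y": 0,"z": 35,"yaw": 0},{"gripper": -1,"x": 0,"y": 0,"z": 35,"yaw": 0},{"gripper": -1,"x": 0,"y": 0,"z": 35,"yaw": 0},{"gripper": -1,"x": 0,"y": 0,"z": 20,"yaw": 0},{"gripper": -1,"x": 0,"y": 0,"z": 10,"yaw": 0},{"gripper": -1,"x": 0,"y": 0,"z": 7,"yaw": 0}])

```text
time_s: 8.4
eef_pos: [445.4, 135.1, 50.7]
tcp_rot: [2.633, 1.712, -0.004]
wrist_force: [0.2, -0.1, -1.3]
width: 14.7
gripper_force: 61.9
```

Request:
apply_moves(targets=[{"gripper": -1,"x": 0,"y": 0,"z": 1,"yaw": 0},{"gripper": -1,"x": 0,"y": 0,"z": 0,"yaw": 0}])

```text
time_s: 8.57
eef_pos: [446.4, 135.9, 51.5]
tcp_rot: [2.633, 1.713, 0.001]
wrist_force: [0.4, -0.7, -1.8]
width: 14.6
gripper_force: 61.9
```

Run:
```python
from h import *
plan((436,143,50,None))
```

```text
t 8.6 at [446.4 135.9  51.5] th 66.1 F [ 0.4 -0.7 -1.8] Tq [-0.02  0.02 -0.03] w 14.6 gf 61.9 j [-1.07  0.47  0.79  2.24 -0.58  0.63 -0.28]
  shift total [  2.3 -12.4   1.5] n 1 each [  2.3  -12.4    1.45]
```

Request:
apply_moves(targets=[{"gripper": -1,"x": 2,"y": -12,"z": 0,"yaw": 0},{"gripper": -1,"x": 0,"y": 0,"z": 1.5,"yaw": 0},{"gripper": -1,"x": 0,"y": 0,"z": 1,"yaw": 0},{"gripper": -1,"x": 0,"y": 0,"z": 0,"yaw": 0},{"gripper": 1,"x": 0,"y": 0,"z": 0,"yaw": 0},{"gripper": 1,"x": 0,"y": 0,"z": 0,"yaw": 0},{"gripper": 1,"x": 0,"y": 0,"z": 0,"yaw": 0},{"gripper": 1,"x": 0,"y": 0,"z": 0,"yaw": 0},{"gripper": 1,"x": 0,"y": 0,"z": -35,"yaw": 0},{"gripper": 1,"x": 0,"y": 0,"z": -35,"yaw": 0},{"gripper": 1,"x": 0,"y": 0,"z": -35,"yaw": 0},{"gripper": 1,"x": 0,"y": 0,"z": -35,"yaw": 0}])

```text
time_s: 9.57
eef_pos: [435.7, 141.5, 189.5]
tcp_rot: [2.633, 1.711, -0.002]
wrist_force: [-0.4, 1.8, 1.9]
width: 85.5
gripper_force: 0.0
```

Request:
apply_moves(targets=[{"gripper": 1,"x": 0,"y": 0,"z": -35,"yaw": 0},{"gripper": 1,"x": 0,"y": 0,"z": -35,"yaw": 0},{"gripper": 1,"x": 0,"y": 0,"z": 0,"yaw": 0}])

```text
time_s: 9.82
eef_pos: [438.1, 143.6, 261.0]
tcp_rot: [-2.629, -1.71, -0.013]
wrist_force: [0.6, 0.9, -0.2]
width: 85.9
gripper_force: 0.0
```

Run:
```python
from h import *
np.set_printoptions(precision=1,suppress=True)
plan((500,-54,215,5.9),(500,-54,137,None))
c=cam('scene');P=pts(c)[c['depth']>0]
m=(P[:,2]>55)&(P[:,2]<75)&(np.hypot(P[:,0]-436,P[:,1]-143)<45)
print('nut in dish',m.sum(),P[m].mean(0),P[m].max(0),cv2.minAreaRect(P[m][:,:2].astype(np.float32)))
c=cam('wrist');P=pts(c)[c['depth']>0]
m=(P[:,2]>148)&(P[:,2]<172)&(np.hypot(P[:,0]-500,P[:,1]+54)<30)
print('knob',m.sum(),cv2.minEnclosingCircle(P[m][:,:2].astype(np.float32)) if m.any() else 0)
```

```text
t 9.8 at [438.1 143.6 261. ] th 66.1 F [ 0.6  0.9 -0.2] Tq [ 0.1 -0.1  0. ] w 85.9 gf 0.0 j [-1.6 -0.   1.2  2.1  0.   1.1 -0.8]
  yaw total 60.2 -> n=9 6.69 each
  shift total [ 41.3 202.9  46. ] n 6 each [ 6.9 33.8  7.7]
  shift total [ 0.  0. 78.] n 2 each [ 0.  0. 39.]
nut in dish 150 [441.4 138.5  65.6] [458.1 173.7  73.3] ((439.6070251464844, 141.2593994140625), (63.69048309326172, 19.422847747802734), 68.9598617553711)
knob 0 0
```

Request:
apply_moves(targets=[{"gripper": 1,"x": 0,"y": 0,"z": 0,"yaw": 6.7},{"gripper": 1,"x": 0,"y": 0,"z": 0,"yaw": 6.7},{"gripper": 1,"x": 0,"y": 0,"z": 0,"yaw": 6.7},{"gripper": 1,"x": 0,"y": 0,"z": 0,"yaw": 6.7},{"gripper": 1,"x": 0,"y": 0,"z": 0,"yaw": 6.7},{"gripper": 1,"x": 0,"y": 0,"z": 0,"yaw": 6.7},{"gripper": 1,"x": 0,"y": 0,"z": 0,"yaw": 6.7},{"gripper": 1,"x": 0,"y": 0,"z": 0,"yaw": 6.7},{"gripper": 1,"x": 0,"y": 0,"z": 0,"yaw": 6.7},{"gripper": 1,"x": 6.9,"y": 30,"z": 0,"yaw": 0},{"gripper": 1,"x": 6.9,"y": 30,"z": 0,"yaw": 0},{"gripper": 1,"x": 0,"y": 0,"z": 0,"yaw": 0}])

```text
time_s: 10.92
eef_pos: [456.0, 79.6, 255.3]
tcp_rot: [3.135, 0.152, -0.001]
wrist_force: [-0.8, -0.5, 0.4]
width: 85.5
gripper_force: 0.0
```

Run:
```python
from h import *
np.set_printoptions(precision=1,suppress=True)
plan((499,-53.5,215,None),(499,-53.5,131,None))
c=cam('wrist');P=pts(c)[c['depth']>0]
m=(P[:,2]>145)&(P[:,2]<172)&(np.hypot(P[:,0]-500,P[:,1]+54)<30)
print('knob',m.sum(),cv2.minEnclosingCircle(P[m][:,:2].astype(np.float32)) if m.any() else 0)
```

```text
t 10.9 at [456.   79.6 255.3] th 5.5 F [-0.8 -0.5  0.4] Tq [-0.  -0.  -0.1] w 85.5 gf 0.0 j [-1.5  0.   1.3  2.1 -0.   1.1 -1.7]
  shift total [ 29.9 136.6  40.3] n 4 each [ 7.5 34.1 10.1]
  shift total [ 0.  0. 84.] n 3 each [ 0.  0. 28.]
knob 1256 ((496.9508361816406, -56.454463958740234), 12.788410186767578)
```

Request:
apply_moves(squeeze=40, targets=[{"gripper": 1,"x": 5.8,"y": 27.6,"z": 0,"yaw": 0},{"gripper": 1,"x": 5.8,"y": 27.6,"z": 0,"yaw": 0},{"gripper": 1,"x": 5.8,"y": 27.6,"z": 0,"yaw": 0},{"gripper": 1,"x": 5.8,"y": 27.6,"z": 0,"yaw": 0},{"gripper": 1,"x": 5.8,"y": 27.6,"z": 0,"yaw": 0},{"gripper": 1,"x": 0,"y": 0,"z": 30,"yaw": 0},{"gripper": 1,"x": 0,"y": 0,"z": 30,"yaw": 0},{"gripper": 1,"x": 0,"y": 0,"z": 0,"yaw": 0}])

```text
time_s: 11.63
eef_pos: [495.3, -50.1, 191.0]
tcp_rot: [3.135, 0.157, -0.012]
wrist_force: [-1.0, 1.0, -0.9]
width: 85.1
gripper_force: 0.0
```

Run:
```python
from h import *
np.set_printoptions(precision=1,suppress=True)
plan((498,-55,131,None))
```

```text
t 11.6 at [495.3 -50.1 191. ] th 5.7 F [-1.   1.  -0.9] Tq [0.  0.1 0. ] w 85.1 gf 0.0 j [-0.9  0.3  1.1  2.1 -0.4  0.9 -1.1]
  shift total [ 2.2  5.2 60. ] n 2 each [ 1.1  2.6 30. ]
```

Request:
apply_moves(squeeze=40, targets=[{"gripper": 1,"x": 2.2,"y": 5,"z": 20,"yaw": 0},{"gripper": 1,"x": 0,"y": 0,"z": 25,"yaw": 0},{"gripper": 1,"x": 0,"y": 0,"z": 14,"yaw": 0},{"gripper": -1,"x": 0,"y": 0,"z": 0,"yaw": 0},{"gripper": -1,"x": 0,"y": 0,"z": 0,"yaw": 0},{"gripper": -1,"x": 0,"y": 0,"z": 0,"yaw": 0},{"gripper": -1,"x": 0,"y": 0,"z": 0,"yaw": 0},{"gripper": -1,"x": 0,"y": 0,"z": 0,"yaw": 0},{"gripper": -1,"x": 0,"y": 0,"z": 0,"yaw": 0}])

```text
time_s: 12.38
eef_pos: [501.9, -54.5, 138.4]
tcp_rot: [3.137, 0.161, 0.003]
wrist_force: [-1.9, -1.9, 10.5]
width: 24.0
gripper_force: 38.6
```

Request:
apply_moves(targets=[{"gripper": -1,"x": -11.8,"y": 13.3,"z": 0,"yaw": -4},{"gripper": -1,"x": -11.8,"y": 13.3,"z": 0,"yaw": -4},{"gripper": -1,"x": -11.8,"y": 13.3,"z": 0,"yaw": -4},{"gripper": -1,"x": -11.8,"y": 13.3,"z": 0,"yaw": -4},{"gripper": -1,"x": 0,"y": 0,"z": 0,"yaw": 0}])

```text
time_s: 12.8
eef_pos: [465.5, -118.6, 138.4]
tcp_rot: [3.083, 0.599, 0.004]
wrist_force: [-0.9, -1.0, 7.8]
width: 23.8
gripper_force: 41.9
```

Run:
```python
from h import *
np.set_printoptions(precision=1,suppress=True)
plan((498,-55,131,None))
p=arm.sense()['eef_pos'][:2]-np.array([700,-208.]);print(np.hypot(*p),np.degrees(np.arctan2(p[1],p[0])))
```

```text
t 12.8 at [ 465.5 -118.6  138.4] th 22.0 F [-0.9 -1.   7.8] Tq [-0.1  0.1  0.4] w 23.8 gf 41.9 j [-0.7  0.3  0.9  2.2 -0.4  0.8 -0.7]
  shift total [ 53.9 -46.9   7.4] n 2 each [ 27.  -23.4   3.7]
250.9288696345227 159.1365240954112
```

Request:
apply_moves(targets=[{"gripper": -1,"x": -11.8,"y": 13.3,"z": 0,"yaw": -4},{"gripper": -1,"x": -11.8,"y": 13.3,"z": 0,"yaw": -4},{"gripper": -1,"x": -11.8,"y": 13.3,"z": 0,"yaw": -4},{"gripper": -1,"x": -11.8,"y": 13.3,"z": 0,"yaw": -4},{"gripper": -1,"x": -11.8,"y": 13.3,"z": 0,"yaw": -4},{"gripper": -1,"x": -11.8,"y": 13.3,"z": 0,"yaw": -4},{"gripper": -1,"x": -11.8,"y": 13.3,"z": 0,"yaw": -4},{"gripper": -1,"x": -11.8,"y": 13.3,"z": 0,"yaw": -4},{"gripper": -1,"x": -11.8,"y": 13.3,"z": 0,"yaw": -4},{"gripper": -1,"x": 0,"y": 0,"z": 0,"yaw": 0}])

```text
time_s: 13.63
eef_pos: [457.2, -275.6, 138.4]
tcp_rot: [2.745, 1.523, 0.003]
wrist_force: [0.9, 2.1, 13.5]
width: 23.3
gripper_force: 45.2
```

Run:
```python
from h import *
np.set_printoptions(precision=1,suppress=True)
plan((498,-55,131,None))
p=arm.sense()['eef_pos'][:2]-np.array([700,-208.]);print(np.hypot(*p),np.degrees(np.arctan2(p[1],p[0])))
```

```text
t 13.6 at [ 457.2 -275.6  138.4] th 58.0 F [ 0.9  2.1 13.5] Tq [ 0.3 -0.2  0.5] w 23.3 gf 45.2 j [-0.2  0.4  0.8  2.  -0.3  0.8  0.2]
  shift total [208.8 -82.1   7.4] n 6 each [ 34.8 -13.7   1.2]
252.0841870853737 -164.43937793907992
```

Request:
apply_moves(targets=[{"gripper": -1,"x": -11.8,"y": 13.3,"z": 0,"yaw": -4},{"gripper": -1,"x": -11.8,"y": 13.3,"z": 0,"yaw": -4},{"gripper": -1,"x": -11.8,"y": 13.3,"z": 0,"yaw": -4},{"gripper": -1,"x": -11.8,"y": 13.3,"z": 0,"yaw": -4},{"gripper": -1,"x": -11.8,"y": 13.3,"z": 0,"yaw": -4},{"gripper": -1,"x": -11.8,"y": 13.3,"z": 0,"yaw": -4},{"gripper": -1,"x": -11.8,"y": 13.3,"z": 0,"yaw": -4},{"gripper": -1,"x": -11.8,"y": 13.3,"z": 0,"yaw": -4},{"gripper": -1,"x": -11.8,"y": 13.3,"z": 0,"yaw": -4},{"gripper": -1,"x": -11.8,"y": 13.3,"z": 0,"yaw": -4},{"gripper": -1,"x": 0,"y": 0,"z": 0,"yaw": 0}])

```text
time_s: 14.55
eef_pos: [557.4, -417.4, 138.4]
tcp_rot: [2.054, 2.373, 0.002]
wrist_force: [2.8, 7.4, 12.9]
width: 23.9
gripper_force: 45.2
```

Run:
```python
from h import *
np.set_printoptions(precision=1,suppress=True)
plan((498,-55,131,None))
p=arm.sense()['eef_pos'][:2]-np.array([700,-208.]);print(np.hypot(*p),np.degrees(np.arctan2(p[1],p[0]))+360-142.5)
```

```text
t 14.6 at [ 557.4 -417.4  138.4] th 98.2 F [ 2.8  7.4 12.9] Tq [ 1.5 -0.7  0.5] w 23.9 gf 45.2 j [ 0.2  0.6  0.5  1.7 -0.3  1.   1. ]
  shift total [367.2  -6.9   7.4] n 10 each [36.7 -0.7  0.7]
253.33306963484517 93.24201106965708
```

Request:
apply_moves(targets=[{"gripper": 1,"x": 0,"y": 0,"z": 0,"yaw": 0},{"gripper": 1,"x": 0,"y": 0,"z": 0,"yaw": 0},{"gripper": 1,"x": 0,"y": 0,"z": 0,"yaw": 0},{"gripper": 1,"x": 0,"y": 0,"z": -20,"yaw": 0},{"gripper": 1,"x": 0,"y": 0,"z": -35,"yaw": 0},{"gripper": 1,"x": 0,"y": 0,"z": -35,"yaw": 0},{"gripper": 1,"x": 0,"y": 0,"z": -35,"yaw": 0},{"gripper": 1,"x": 0,"y": 0,"z": -35,"yaw": 0},{"gripper": 1,"x": 0,"y": 0,"z": 0,"yaw": 0}])

```text
time_s: 15.3
eef_pos: [554.8, -418.8, 304.8]
tcp_rot: [2.059, 2.361, 0.002]
wrist_force: [0.1, -0.8, -0.6]
width: 85.6
gripper_force: 0.0
```

Run:
```python
from h import *
np.set_printoptions(precision=1,suppress=True)
plan((500,220,300,80.6))
c=cam('scene');P=pts(c)[c['depth']>0]
m=(P[:,2]>144)&(P[:,2]<170)&(np.hypot(P[:,0]-557,P[:,1]+417)<60)
print('knob',m.sum(),P[m].mean(0))
for n,x,y in [('blue',461,261),('red',420,381),('green',583,342)]:
    m=(P[:,2]>72)&(P[:,2]<92)&(np.hypot(P[:,0]-x,P[:,1]-y)<60)
    print(n,cv2.minAreaRect(P[m][:,:2].astype(np.float32)))
```

```text
t 15.3 at [ 554.8 -418.8  304.8] th 97.8 F [ 0.1 -0.8 -0.6] Tq [-0.1 -0.1 -0. ] w 85.6 gf 0.0 j [ 0.1  0.5  0.6  1.5 -0.3  1.3  0.9]
  yaw total 17.2 -> n=3 5.73 each
  shift total [ 621.3 -158.4    4.8] n 17 each [36.5 -9.3  0.3]
knob 178 [ 564.5 -421.7  159. ]
blue ((464.7799072265625, 256.8713684082031), (60.52488327026367, 14.128533363342285), 83.51220703125)
red ((420.09832763671875, 379.73052978515625), (60.311668395996094, 16.385173797607422), 30.617876052856445)
green ((584.1593627929688, 339.96881103515625), (11.846626281738281, 65.0627212524414), 14.868926048278809)
```

Request:
apply_moves(targets=[{"gripper": 1,"x": 0,"y": 0,"z": 0,"yaw": 5.7},{"gripper": 1,"x": 0,"y": 0,"z": 0,"yaw": 5.7},{"gripper": 1,"x": 0,"y": 0,"z": 0,"yaw": 5.7},{"gripper": 1,"x": 36,"y": -9.2,"z": 0,"yaw": 0},{"gripper": 1,"x": 36,"y": -9.2,"z": 0,"yaw": 0},{"gripper": 1,"x": 36,"y": -9.2,"z": 0,"yaw": 0},{"gripper": 1,"x": 36,"y": -9.2,"z": 0,"yaw": 0},{"gripper": 1,"x": 36,"y": -9.2,"z": 0,"yaw": 0},{"gripper": 1,"x": 36,"y": -9.2,"z": 0,"yaw": 0},{"gripper": 1,"x": 36,"y": -9.2,"z": 0,"yaw": 0},{"gripper": 1,"x": 36,"y": -9.2,"z": 0,"yaw": 0},{"gripper": 1,"x": 36,"y": -9.2,"z": 0,"yaw": 0}])

```text
time_s: 16.35
eef_pos: [522.9, -82.1, 296.5]
tcp_rot: [-2.393, -2.035, 0.001]
wrist_force: [1.1, 0.2, -0.6]
width: 85.5
gripper_force: 0.0
```

Request:
apply_moves(targets=[{"gripper": 1,"x": 36,"y": -9.2,"z": 0,"yaw": 0},{"gripper": 1,"x": 36,"y": -9.2,"z": 0,"yaw": 0},{"gripper": 1,"x": 36,"y": -9.2,"z": 0,"yaw": 0},{"gripper": 1,"x": 36,"y": -9.2,"z": 0,"yaw": 0},{"gripper": 1,"x": 36,"y": -9.2,"z": 0,"yaw": 0},{"gripper": 1,"x": 36,"y": -9.2,"z": 0,"yaw": 0},{"gripper": 1,"x": 36,"y": -9.2,"z": 0,"yaw": 0},{"gripper": 1,"x": 36,"y": -9.2,"z": 0,"yaw": 0},{"gripper": 1,"x": 0,"y": 0,"z": 0,"yaw": 0}])

```text
time_s: 17.1
eef_pos: [495.4, 219.5, 295.8]
tcp_rot: [-2.384, -2.044, 0.001]
wrist_force: [-0.9, 0.7, 0.4]
width: 85.4
gripper_force: 0.0
```

```bash
cat >> h.py <<'E'
def bar(P,x,y,r=60):
    m=(P[:,2]>72)&(P[:,2]<92)&(np.hypot(P[:,0]-x,P[:,1]-y)<r)
    q=P[m][:,:2]
    if m.sum()<20: return None
    (cx,cy),(w,h),a=cv2.minAreaRect(q.astype(np.float32))
    if h>w: a-=90; w,h=h,w
    return np.round([cx,cy,w,h,a],1)
E
python3 - <<'E'
from h import *
np.set_printoptions(precision=1,suppress=True)
plan((463,259,200,82))
c=cam('wrist');P=pts(c)[c['depth']>0]
for n,x,y in [('blue',463,259),('red',420,381),('green',583,342)]: print(n,bar(P,x,y))
cv2.imwrite('pics/w3.png',c['img'])
E
```

```text
t 17.1 at [495.4 219.5 295.8] th 81.2 F [-0.9  0.7  0.4] Tq [ 0.  0. -0.] w 85.4 gf 0.0 j [-0.8  0.1  0.3  1.8 -0.1  1.2 -0.6]
  yaw total -0.8 -> n=1 -0.80 each
  shift total [ 34.6 -37.5  95.8] n 3 each [ 11.5 -12.5  31.9]
blue [460.6 259.4  61.2  11.3  80.4]
red [416.1 381.5  62.   11.8  33.7]
green [580.8 342.2  61.5  11.7 -74.8]
```

View pics/w3.png

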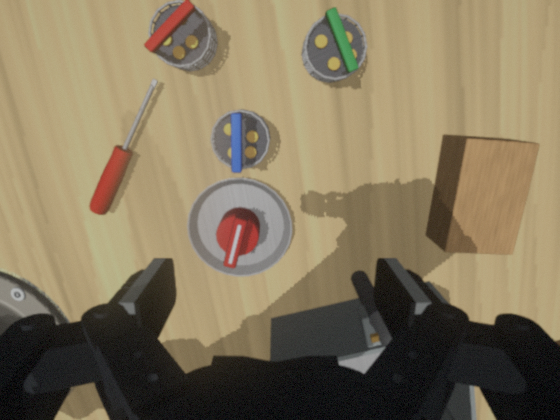

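Request:
apply_moves(squeeze=50, targets=[{"gripper": 1,"x": 16.7,"y": -20.2,"z": 0,"yaw": 0.8},{"gripper": 1,"x": 16.7,"y": -20.2,"z": 0,"yaw": 0},{"gripper": 1,"x": 0,"y": 0,"z": 35,"yaw": 0},{"gripper": 1,"x": 0,"y": 0,"z": 35,"yaw": 0},{"gripper": 1,"x": 0,"y": 0,"z": 35,"yaw": 0},{"gripper": 1,"x": 0,"y": 0,"z": 35,"yaw": 0},{"gripper": 1,"x": 0,"y": 0,"z": 35,"yaw": 0},{"gripper": 1,"x": 0,"y": 0,"z": 0,"yaw": 0}])

```text
time_s: 17.82
eef_pos: [460.2, 249.0, 116.4]
tcp_rot: [2.408, 2.017, -0.014]
wrist_force: [-1.1, -1.6, -0.4]
width: 85.7
gripper_force: 0.0
```

Run:
```python
from h import *
np.set_printoptions(precision=1,suppress=True)
plan((461,259.2,61,80.4))
```

```text
t 17.8 at [460.2 249.  116.4] th 79.9 F [-1.1 -1.6 -0.4] Tq [-0.1  0.1 -0. ] w 85.7 gf 0.0 j [-0.8  0.3  0.3  2.1 -0.1  0.8 -0.7]
  yaw total -0.5 -> n=1 -0.49 each
  shift total [10.2 -0.9 55.4] n 2 each [ 5.1 -0.5 27.7]
```

Request:
apply_moves(squeeze=50, targets=[{"gripper": 1,"x": 10,"y": -1,"z": 15,"yaw": 0},{"gripper": 1,"x": 0,"y": 0,"z": 25,"yaw": 0},{"gripper": 1,"x": 0,"y": 0,"z": 15,"yaw": 0},{"gripper": 1,"x": 0,"y": 0,"z": 0,"yaw": 0},{"gripper": -1,"x": 0,"y": 0,"z": 0,"yaw": 0},{"gripper": -1,"x": 0,"y": 0,"z": 0,"yaw": 0},{"gripper": -1,"x": 0,"y": 0,"z": 0,"yaw": 0},{"gripper": -1,"x": 0,"y": 0,"z": 0,"yaw": 0},{"gripper": -1,"x": 0,"y": 0,"z": 0,"yaw": 0},{"gripper": -1,"x": 0,"y": 0,"z": 0,"yaw": 0},{"gripper": -1,"x": 0,"y": 0,"z": 0,"yaw": 0},{"gripper": -1,"x": 0,"y": 0,"z": 0,"yaw": 0}])

```text
time_s: 18.82
eef_pos: [463.9, 262.1, 67.5]
tcp_rot: [-2.407, -2.018, 0.0]
wrist_force: [-5.6, 1.6, 7.4]
width: 9.7
gripper_force: 49.7
```

Request:
apply_moves(targets=[{"gripper": -1,"x": 0,"y": 0,"z": -15,"yaw": 0},{"gripper": -1,"x": 0,"y": 0,"z": -30,"yaw": 0},{"gripper": -1,"x": 0,"y": 0,"z": -35,"yaw": 0},{"gripper": -1,"x": 0,"y": 0,"z": -35,"yaw": 0},{"gripper": -1,"x": 0,"y": 0,"z": -35,"yaw": 0},{"gripper": -1,"x": 0,"y": 0,"z": -15,"yaw": 0},{"gripper": -1,"x": 0,"y": 0,"z": 0,"yaw": 0}])

```text
time_s: 19.4
eef_pos: [465.7, 262.6, 235.9]
tcp_rot: [2.408, 2.018, 0.009]
wrist_force: [0.6, 0.8, -3.0]
width: 10.0
gripper_force: 49.4
```

Run:
```python
from h import *
np.set_printoptions(precision=1,suppress=True)
a=np.radians(5.9);T=np.array([585.,-114.5]);Rm=np.array([[np.cos(a),-np.sin(a)],[np.sin(a),np.cos(a)]])
for q in [(-55,-55),(-55,55),(55,-55),(55,55)]: print(q,T+Rm@q)
x,y=T+Rm@(-55,-55)
plan((x,y,215,5.9),(x,y,80,None))
plan((x,y,215,95.9))
plan((x,y,215,None))
```

```text
(-55, -55) [ 535.9 -174.9]
(-55, 55) [524.6 -65.4]
(55, -55) [ 645.4 -163.6]
(55, 55) [634.1 -54.1]
t 19.4 at [465.7 262.6 235.9] th 79.9 F [ 0.6  0.8 -3. ] Tq [ 0. -0.  0.] w 10.0 gf 49.4 j [-0.9  0.2  0.3  1.9 -0.1  1.  -0.7]
  yaw total 74.0 -> n=11 6.73 each
  shift total [ 24.9 442.4  20.9] n 12 each [ 2.1 36.9  1.7]
  shift total [  0.   0. 135.] n 4 each [ 0.   0.  33.8]
t 19.4 at [465.7 262.6 235.9] th 79.9 F [ 0.6  0.8 -3. ] Tq [ 0. -0.  0.] w 10.0 gf 49.4 j [-0.9  0.2  0.3  1.9 -0.1  1.  -0.7]
  yaw total -16.0 -> n=3 -5.32 each
  shift total [-442.4   24.9   20.9] n 12 each [-36.9   2.1   1.7]
t 19.4 at [465.7 262.6 235.9] th 79.9 F [ 0.6  0.8 -3. ] Tq [ 0. -0.  0.] w 10.0 gf 49.4 j [-0.9  0.2  0.3  1.9 -0.1  1.  -0.7]
  shift total [-418.5  145.6   20.9] n 12 each [-34.9  12.1   1.7]
```

Request:
apply_moves(targets=[{"gripper": -1,"x": -34.3,"y": 12,"z": 0,"yaw": 0},{"gripper": -1,"x": -34.3,"y": 12,"z": 0,"yaw": 0},{"gripper": -1,"x": -34.3,"y": 12,"z": 0,"yaw": 0},{"gripper": -1,"x": -34.3,"y": 12,"z": 0,"yaw": 0},{"gripper": -1,"x": -34.3,"y": 12,"z": 0,"yaw": 0},{"gripper": -1,"x": -34.3,"y": 12,"z": 0,"yaw": 0},{"gripper": -1,"x": -34.3,"y": 12,"z": 0,"yaw": 0},{"gripper": -1,"x": -34.3,"y": 12,"z": 0,"yaw": 0},{"gripper": -1,"x": -34.3,"y": 12,"z": 0,"yaw": 0},{"gripper": -1,"x": -34.3,"y": 12,"z": 0,"yaw": 0},{"gripper": -1,"x": -34.3,"y": 12,"z": 0,"yaw": 0},{"gripper": -1,"x": -34.3,"y": 12,"z": 0,"yaw": 0}])

```text
time_s: 20.4
eef_pos: [533.6, -170.2, 231.1]
tcp_rot: [-2.407, -2.018, 0.002]
wrist_force: [1.5, 1.0, -1.5]
width: 9.8
gripper_force: 49.4
```

Request:
apply_moves(targets=[{"gripper": -1,"x": 0,"y": 0,"z": 0,"yaw": 0}])

```text
time_s: 20.48
eef_pos: [533.4, -175.8, 231.4]
tcp_rot: [2.413, 2.008, -0.004]
wrist_force: [-1.4, 0.4, -2.9]
width: 10.1
gripper_force: 49.4
```

Run:
```python
from h import *
np.set_printoptions(precision=1,suppress=True)
plan((535.2,-167.9,82,None))
c=cam('scene');P=pts(c)[c['depth']>0]
cv2.imwrite('pics/s4.png',cv2.resize(c['img'][120:400,60:460],None,fx=2,fy=2))
# tub inner walls: rim points
m=(abs(P[:,2]-110)<4)&(P[:,0]>440)&(P[:,0]<730)&(P[:,1]>-250)&(P[:,1]<20)
print(m.sum(),cv2.minAreaRect(P[m][:,:2].astype(np.float32)))
```

```text
t 20.5 at [ 533.4 -175.8  231.4] th 79.5 F [-1.4  0.4 -2.9] Tq [ 0.1  0.1 -0. ] w 10.1 gf 49.4 j [-0.3  0.3  0.6  1.9 -0.2  1.   0.2]
  shift total [  8.1   0.4 149.4] n 4 each [ 2.   0.1 37.4]
662 ((587.466552734375, -122.95979309082031), (243.4713592529297, 274.9417724609375), 5.890491008758545)
```

View pics/s4.png

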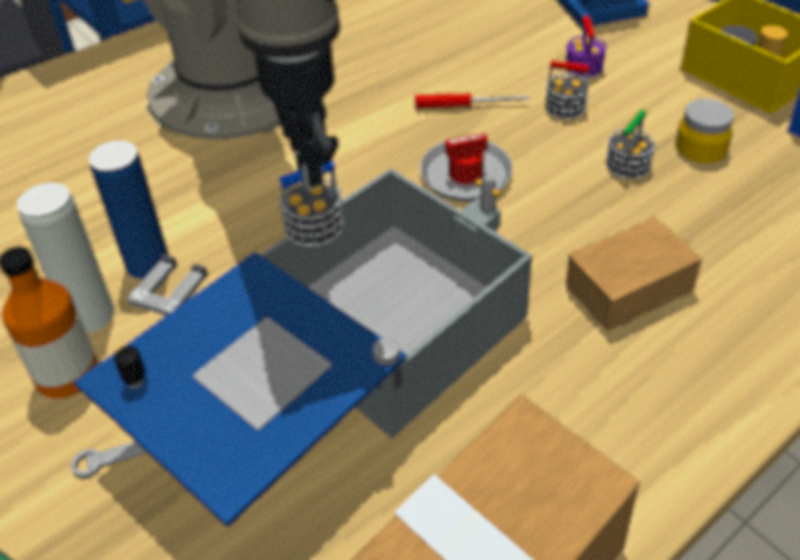

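Request:
apply_moves(targets=[{"gripper": -1,"x": 8,"y": 0,"z": 0,"yaw": 0},{"gripper": -1,"x": 0,"y": 0,"z": 30,"yaw": 0},{"gripper": -1,"x": 0,"y": 0,"z": 30,"yaw": 0},{"gripper": -1,"x": 0,"y": 0,"z": 30,"yaw": 0},{"gripper": -1,"x": 0,"y": 0,"z": 30,"yaw": 0},{"gripper": -1,"x": 0,"y": 0,"z": 15,"yaw": 0},{"gripper": -1,"x": 0,"y": 0,"z": 8,"yaw": 0},{"gripper": -1,"x": 0,"y": 0,"z": 4,"yaw": 0},{"gripper": -1,"x": 0,"y": 0,"z": 0,"yaw": 0}])

```text
time_s: 21.28
eef_pos: [535.6, -159.8, 84.9]
tcp_rot: [-2.406, -2.019, 0.0]
wrist_force: [-0.4, -0.6, -2.1]
width: 9.6
gripper_force: 49.4
```

Run:
```python
from h import *
np.set_printoptions(precision=1,suppress=True)
plan((535.2,-167.9,80,None))
```

```text
t 21.3 at [ 535.6 -159.8   84.9] th 80.0 F [-0.4 -0.6 -2.1] Tq [0. 0. 0.] w 9.6 gf 49.4 j [-0.2  0.5  0.5  2.  -0.3  0.7  0.3]
  shift total [-8.1  1.   4.9] n 1 each [-8.1  1.   4.9]
```

Request:
apply_moves(targets=[{"gripper": -1,"x": -7,"y": 1,"z": 2,"yaw": 0},{"gripper": -1,"x": 0,"y": 0,"z": 2,"yaw": 0},{"gripper": -1,"x": 0,"y": 0,"z": 1.5,"yaw": 0},{"gripper": -1,"x": 0,"y": 0,"z": 0,"yaw": 0}])

```text
time_s: 21.62
eef_pos: [535.6, -167.9, 80.0]
tcp_rot: [2.408, 2.017, 0.001]
wrist_force: [0.8, 0.5, -2.4]
width: 9.6
gripper_force: 49.4
```

Request:
apply_moves(targets=[{"gripper": -0.2,"x": 0,"y": 0,"z": 0,"yaw": 0},{"gripper": -0.2,"x": 0,"y": 0,"z": 0,"yaw": 0},{"gripper": -0.2,"x": 0,"y": 0,"z": 0,"yaw": 0},{"gripper": -0.2,"x": 0,"y": 0,"z": 0,"yaw": 0},{"gripper": -0.2,"x": 0,"y": 0,"z": -20,"yaw": 0},{"gripper": -0.2,"x": 0,"y": 0,"z": -35,"yaw": 0},{"gripper": -0.2,"x": 0,"y": 0,"z": -35,"yaw": 0},{"gripper": -0.2,"x": 0,"y": 0,"z": -35,"yaw": 0},{"gripper": -0.2,"x": 0,"y": 0,"z": -35,"yaw": 0},{"gripper": 1,"x": 0,"y": 0,"z": -35,"yaw": 0},{"gripper": 1,"x": 0,"y": 0,"z": 0,"yaw": 0}])

```text
time_s: 22.53
eef_pos: [537.7, -168.8, 281.2]
tcp_rot: [2.404, 2.014, 0.01]
wrist_force: [0.6, -0.1, 0.3]
width: 57.0
gripper_force: 0.0
```

Run:
```python
from h import *
np.set_printoptions(precision=1,suppress=True)
c=cam('wrist');P=pts(c)[c['depth']>0]
m=(P[:,2]>80)&(P[:,2]<104)&(np.hypot(P[:,0]-535,P[:,1]+168)<50);print('blue',m.sum(),P[m].mean(0) if m.any() else 0)
c=cam('scene');P=pts(c)[c['depth']>0]
for n,x,y in [('red',416,381),('green',581,342)]: print(n,bar(P,x,y,70))
m=(P[:,2]>80)&(P[:,2]<104)&(np.hypot(P[:,0]-535,P[:,1]+168)<50);print('blue',m.sum(),P[m].mean(0) if m.any() else 0)
plan((581,320,290,-74.8))
plan((581,320,290,15))
```

```text
blue 681 [ 533.1 -168.3   96.4]
red [419.8 380.9  59.8  18.7  32.9]
green [584.2 338.7  64.3  12.3 -73.9]
blue 155 [ 537.1 -172.6   94.2]
t 22.6 at [ 536.  -167.8  276.2] th 80.0 F [ 0.1  0.  -1.1] Tq [-0. -0. -0.] w 71.8 gf 0.0 j [-0.3  0.2  0.6  1.8 -0.1  1.1  0.2]
  yaw total -25.2 -> n=4 -6.31 each
  shift total [458.9 171.3 -13.8] n 13 each [35.3 13.2 -1.1]
t 22.6 at [ 536.  -167.8  276.2] th 80.0 F [ 0.1  0.  -1.1] Tq [-0. -0. -0.] w 71.8 gf 0.0 j [-0.3  0.2  0.6  1.8 -0.1  1.1  0.2]
  yaw total 65.0 -> n=10 6.50 each
  shift total [ 169.7 -459.5  -13.8] n 13 each [ 13.1 -35.4  -1.1]
```

Request:
apply_moves(targets=[{"gripper": 1,"x": 0,"y": 0,"z": 0,"yaw": -6.3},{"gripper": 1,"x": 0,"y": 0,"z": 0,"yaw": -6.3},{"gripper": 1,"x": 0,"y": 0,"z": 0,"yaw": -6.3},{"gripper": 1,"x": 0,"y": 0,"z": 0,"yaw": -6.3},{"gripper": 1,"x": 35.3,"y": 13.2,"z": 0,"yaw": 0},{"gripper": 1,"x": 35.3,"y": 13.2,"z": 0,"yaw": 0},{"gripper": 1,"x": 35.3,"y": 13.2,"z": 0,"yaw": 0},{"gripper": 1,"x": 35.3,"y": 13.2,"z": 0,"yaw": 0},{"gripper": 1,"x": 35.3,"y": 13.2,"z": 0,"yaw": 0},{"gripper": 1,"x": 35.3,"y": 13.2,"z": 0,"yaw": 0},{"gripper": 1,"x": 35.3,"y": 13.2,"z": 0,"yaw": 0},{"gripper": 1,"x": 35.3,"y": 13.2,"z": 0,"yaw": 0}])

```text
time_s: 23.63
eef_pos: [562.8, 134.1, 273.4]
tcp_rot: [-1.909, -2.494, 0.002]
wrist_force: [0.1, 0.3, 0.6]
width: 85.2
gripper_force: 0.0
```

Request:
apply_moves(targets=[{"gripper": 1,"x": 35.3,"y": 13.2,"z": 0,"yaw": 0},{"gripper": 1,"x": 35.3,"y": 13.2,"z": 0,"yaw": 0},{"gripper": 1,"x": 35.3,"y": 13.2,"z": 0,"yaw": 0},{"gripper": 1,"x": 35.3,"y": 13.2,"z": 0,"yaw": 0},{"gripper": 1,"x": 35.3,"y": 13.2,"z": 0,"yaw": 0},{"gripper": 1,"x": 0,"y": 0,"z": 0,"yaw": 0},{"gripper": 1,"x": 0,"y": 0,"z": 0,"yaw": 0}])

```text
time_s: 24.22
eef_pos: [579.9, 322.4, 272.3]
tcp_rot: [-1.904, -2.498, 0.004]
wrist_force: [-0.6, 0.0, 0.5]
width: 85.2
gripper_force: 0.0
```

Run:
```python
from h import *
np.set_printoptions(precision=1,suppress=True)
s=arm.sense();c=cam('wrist');P=pts(c)[c['depth']>0]
for n,x,y in [('red',416,381),('green',581,342)]: 
    b=bar(P,x,y,70);print(n,b)
plan((b[0],b[1],120,b[4]),(b[0],b[1],63,None))
```

```text
red [416.4 381.8  61.6  12.   33.1]
green [581.  342.9  60.3  10.7 -74.6]
t 24.3 at [580.5 320.2 272.7] th 105.2 F [-0.3 -1.1 -0.1] Tq [-0.1 -0.  -0. ] w 85.0 gf 0.0 j [-0.8  0.4  0.3  1.6 -0.1  1.2 -0.2]
  yaw total -0.2 -> n=1 -0.19 each
  shift total [ 21.7   6.5 152.7] n 4 each [ 5.4  1.6 38.2]
  shift total [ 0.  0. 57.] n 2 each [ 0.   0.  28.5]
```

Request:
apply_moves(squeeze=50, targets=[{"gripper": 1,"x": 21,"y": 6,"z": 0,"yaw": 0},{"gripper": 1,"x": 0,"y": 0,"z": 30,"yaw": 0},{"gripper": 1,"x": 0,"y": 0,"z": 30,"yaw": 0},{"gripper": 1,"x": 0,"y": 0,"z": 30,"yaw": 0},{"gripper": 1,"x": 0,"y": 0,"z": 30,"yaw": 0},{"gripper": 1,"x": 0,"y": 0,"z": 30,"yaw": 0},{"gripper": 1,"x": 0,"y": 0,"z": 30,"yaw": 0},{"gripper": 1,"x": 0,"y": 0,"z": 20,"yaw": 0},{"gripper": 1,"x": 0,"y": 0,"z": 8,"yaw": 0},{"gripper": 1,"x": 0,"y": 0,"z": 0,"yaw": 0}])

```text
time_s: 25.1
eef_pos: [580.7, 339.8, 64.6]
tcp_rot: [-1.911, -2.493, 0.006]
wrist_force: [-0.6, -0.8, 0.7]
width: 85.6
gripper_force: 0.0
```

Run:
```python
from h import *
plan((581,342.9,63,None))
```

```text
t 25.1 at [580.7 339.8  64.6] th 105.1 F [-0.6 -0.8  0.7] Tq [0.02 0.02 0.02] w 85.6 gf 0.0 j [-0.8   0.61  0.24  1.74 -0.19  0.82 -0.21]
  shift total [2.9 1.1 1.6] n 1 each [2.89 1.09 1.6 ]
```

Target tub (55,55) → (634,-54) for green. Grip and lift.

Request:
apply_moves(squeeze=50, targets=[{"gripper": -1,"x": 3,"y": 1,"z": 1,"yaw": 0},{"gripper": -1,"x": 0,"y": 0,"z": 0,"yaw": 0},{"gripper": -1,"x": 0,"y": 0,"z": 0,"yaw": 0},{"gripper": -1,"x": 0,"y": 0,"z": 0,"yaw": 0},{"gripper": -1,"x": 0,"y": 0,"z": 0,"yaw": 0},{"gripper": -1,"x": 0,"y": 0,"z": 0,"yaw": 0},{"gripper": -1,"x": 0,"y": 0,"z": 0,"yaw": 0},{"gripper": -1,"x": 0,"y": 0,"z": 0,"yaw": 0}])

```text
time_s: 25.77
eef_pos: [581.5, 345.1, 66.2]
tcp_rot: [-1.909, -2.495, -0.0]
wrist_force: [-4.0, -1.0, 6.3]
width: 9.7
gripper_force: 49.3
```

Request:
apply_moves(targets=[{"gripper": -1,"x": 0,"y": 0,"z": -15,"yaw": 0},{"gripper": -1,"x": 0,"y": 0,"z": -30,"yaw": 0},{"gripper": -1,"x": 0,"y": 0,"z": -35,"yaw": 0},{"gripper": -1,"x": 0,"y": 0,"z": -35,"yaw": 0},{"gripper": -1,"x": 0,"y": 0,"z": -35,"yaw": 0},{"gripper": -1,"x": 0,"y": 0,"z": -35,"yaw": 0},{"gripper": -1,"x": 0,"y": 0,"z": -10,"yaw": 0},{"gripper": -1,"x": 0,"y": 0,"z": 0,"yaw": 0},{"gripper": -1,"x": 0,"y": 0,"z": 0,"yaw": 0}])

```text
time_s: 26.52
eef_pos: [581.3, 344.9, 260.0]
tcp_rot: [-1.909, -2.495, 0.0]
wrist_force: [0.1, -0.4, -4.8]
width: 9.9
gripper_force: 49.4
```

Run:
```python
from h import *
plan((634,-54,245,None),(634,-54,81,None))
```

```text
t 26.5 at [581.3 344.9 260. ] th 105.2 F [ 0.1 -0.4 -4.8] Tq [-0.06  0.04 -0.03] w 9.9 gf 49.4 j [-0.84  0.42  0.29  1.58 -0.13  1.16 -0.26]
  shift total [-398.8  -53.4   15. ] n 11 each [-36.26  -4.85   1.36]
  shift total [  0.   0. 164.] n 5 each [ 0.   0.  32.8]
```

Request:
apply_moves(targets=[{"gripper": -1,"x": -36.2,"y": -4.9,"z": 0,"yaw": 0},{"gripper": -1,"x": -36.2,"y": -4.9,"z": 0,"yaw": 0},{"gripper": -1,"x": -36.2,"y": -4.9,"z": 0,"yaw": 0},{"gripper": -1,"x": -36.2,"y": -4.9,"z": 0,"yaw": 0},{"gripper": -1,"x": -36.2,"y": -4.9,"z": 0,"yaw": 0},{"gripper": -1,"x": -36.2,"y": -4.9,"z": 0,"yaw": 0},{"gripper": -1,"x": -36.2,"y": -4.9,"z": 0,"yaw": 0},{"gripper": -1,"x": -36.2,"y": -4.9,"z": 0,"yaw": 0},{"gripper": -1,"x": -36.2,"y": -4.9,"z": 0,"yaw": 0},{"gripper": -1,"x": -36.2,"y": -4.9,"z": 0,"yaw": 0},{"gripper": -1,"x": -36.2,"y": -4.9,"z": 0,"yaw": 0},{"gripper": -1,"x": 0,"y": 0,"z": 0,"yaw": 0}])

```text
time_s: 27.52
eef_pos: [632.4, -62.3, 258.6]
tcp_rot: [1.92, 2.486, -0.008]
wrist_force: [-0.2, -2.3, -2.4]
width: 9.8
gripper_force: 49.4
```

Request:
apply_moves(targets=[{"gripper": -1,"x": 0,"y": 0,"z": 0,"yaw": 0},{"gripper": -1,"x": 0,"y": 0,"z": 0,"yaw": 0}])

```text
time_s: 27.68
eef_pos: [632.8, -53.1, 258.6]
tcp_rot: [-1.908, -2.493, 0.003]
wrist_force: [0.2, 1.3, -3.1]
width: 9.7
gripper_force: 49.4
```

Run:
```python
from h import *
plan((634,-54,81,None))
```

```text
t 27.7 at [632.8 -53.1 258.6] th 105.1 F [ 0.2  1.3 -3.1] Tq [ 0.01 -0.    0.  ] w 9.7 gf 49.4 j [-0.34  0.36  0.42  1.69 -0.16  1.13  0.39]
  shift total [ -1.2   0.9 177.6] n 5 each [-0.24  0.18 35.53]
```

Request:
apply_moves(targets=[{"gripper": -1,"x": 0,"y": 0,"z": 30,"yaw": 0},{"gripper": -1,"x": 0,"y": 0,"z": 30,"yaw": 0},{"gripper": -1,"x": 0,"y": 0,"z": 30,"yaw": 0},{"gripper": -1,"x": 0,"y": 0,"z": 30,"yaw": 0},{"gripper": -1,"x": 0,"y": 0,"z": 25,"yaw": 0},{"gripper": -1,"x": 0,"y": 0,"z": 15,"yaw": 0},{"gripper": -1,"x": 0,"y": 0,"z": 10,"yaw": 0},{"gripper": -1,"x": 0,"y": 0,"z": 6,"yaw": 0},{"gripper": -1,"x": 0,"y": 0,"z": 0,"yaw": 0},{"gripper": -1,"x": 0,"y": 0,"z": 0,"yaw": 0}])

```text
time_s: 28.52
eef_pos: [633.9, -53.0, 85.1]
tcp_rot: [1.908, 2.495, 0.0]
wrist_force: [-0.6, -1.2, -1.9]
width: 9.8
gripper_force: 49.4
```

Run:
```python
from h import *
plan((634,-54,79.5,None))
```

```text
t 28.5 at [633.9 -53.   85.1] th 105.2 F [-0.6 -1.2 -1.9] Tq [-0.03 -0.    0.1 ] w 9.8 gf 49.4 j [-0.29  0.55  0.36  1.83 -0.25  0.81  0.47]
  shift total [-0.9 -0.2  5.6] n 1 each [-0.95 -0.2   5.63]
```

Request:
apply_moves(targets=[{"gripper": -1,"x": 0,"y": 0,"z": 3,"yaw": 0},{"gripper": -1,"x": 0,"y": 0,"z": 2.5,"yaw": 0},{"gripper": -1,"x": 0,"y": 0,"z": 0,"yaw": 0},{"gripper": -0.2,"x": 0,"y": 0,"z": 0,"yaw": 0},{"gripper": -0.2,"x": 0,"y": 0,"z": 0,"yaw": 0},{"gripper": -0.2,"x": 0,"y": 0,"z": 0,"yaw": 0},{"gripper": -0.2,"x": 0,"y": 0,"z": 0,"yaw": 0},{"gripper": -0.2,"x": 0,"y": 0,"z": -20,"yaw": 0},{"gripper": -0.2,"x": 0,"y": 0,"z": -35,"yaw": 0},{"gripper": -0.2,"x": 0,"y": 0,"z": -35,"yaw": 0},{"gripper": -0.2,"x": 0,"y": 0,"z": -35,"yaw": 0},{"gripper": -0.2,"x": 0,"y": 0,"z": -35,"yaw": 0}])

```text
time_s: 29.52
eef_pos: [633.4, -53.6, 241.1]
tcp_rot: [1.909, 2.494, 0.0]
wrist_force: [1.0, -0.4, 0.9]
width: 34.0
gripper_force: 0.0
```

Request:
apply_moves(targets=[{"gripper": 1,"x": 0,"y": 0,"z": -25,"yaw": 7},{"gripper": 1,"x": 0,"y": 0,"z": -20,"yaw": 7},{"gripper": 1,"x": 0,"y": 0,"z": 0,"yaw": 7},{"gripper": 1,"x": 0,"y": 0,"z": 0,"yaw": 7},{"gripper": 1,"x": 0,"y": 0,"z": 0,"yaw": 7},{"gripper": 1,"x": 0,"y": 0,"z": 0,"yaw": 7},{"gripper": 1,"x": 0,"y": 0,"z": 0,"yaw": 7},{"gripper": 1,"x": 0,"y": 0,"z": 0,"yaw": 7},{"gripper": 1,"x": 0,"y": 0,"z": 0,"yaw": 7},{"gripper": 1,"x": 0,"y": 0,"z": 0,"yaw": 7},{"gripper": 1,"x": 0,"y": 0,"z": 0,"yaw": 2},{"gripper": 1,"x": 0,"y": 0,"z": 0,"yaw": 0}])

```text
time_s: 30.52
eef_pos: [633.6, -53.3, 284.3]
tcp_rot: [3.012, 0.893, 0.0]
wrist_force: [-0.7, -0.1, -0.6]
width: 85.8
gripper_force: 0.0
```

Run:
```python
from h import *
plan((440,350,290,33))
c=cam('scene');P=pts(c)[c['depth']>0]
print('red',bar(P,416,381,70))
for n,x,y in [('blue',535,-168),('green',634,-54)]:
    m=(P[:,2]>82)&(P[:,2]<104)&(np.hypot(P[:,0]-x,P[:,1]-y)<50);print(n,m.sum(),P[m].mean(0) if m.any() else 0,P[m].max(0))
```

```text
t 30.5 at [633.6 -53.3 284.3] th 33.0 F [-0.7 -0.1 -0.6] Tq [ 0.02 -0.05  0.01] w 85.8 gf 0.0 j [-0.54  0.38  0.69  1.67 -0.26  1.19 -0.78]
  yaw total 0.0 -> n=1 0.04 each
  shift total [  57.3 -443.7   -5.7] n 12 each [  4.77 -36.97  -0.48]
red [420.5 379.7  59.8  15.   32.1]
blue 152 [ 537.33766308 -172.99299035   94.79690431] [ 546.65687338 -140.9140786   100.29935439]
green 129 [638.0981927  -59.68538059  94.8287377 ] [648.91085585 -26.3870014  100.80880859]
```

Request:
apply_moves(targets=[{"gripper": 1,"x": 5,"y": -36,"z": 0,"yaw": 0},{"gripper": 1,"x": 5,"y": -36,"z": 0,"yaw": 0},{"gripper": 1,"x": 5,"y": -36,"z": 0,"yaw": 0},{"gripper": 1,"x": 5,"y": -36,"z": 0,"yaw": 0},{"gripper": 1,"x": 5,"y": -36,"z": 0,"yaw": 0},{"gripper": 1,"x": 5,"y": -36,"z": 0,"yaw": 0},{"gripper": 1,"x": 5,"y": -36,"z": 0,"yaw": 0},{"gripper": 1,"x": 5,"y": -36,"z": 0,"yaw": 0},{"gripper": 1,"x": 5,"y": -36,"z": 0,"yaw": 0},{"gripper": 1,"x": 5,"y": -36,"z": 0,"yaw": 0},{"gripper": 1,"x": 5,"y": -36,"z": 0,"yaw": 0},{"gripper": 1,"x": 5,"y": -36,"z": 0,"yaw": 0}])

```text
time_s: 31.57
eef_pos: [446.6, 342.5, 284.5]
tcp_rot: [-3.01, -0.899, -0.001]
wrist_force: [1.4, -0.4, 0.6]
width: 85.5
gripper_force: 0.0
```

Request:
apply_moves(targets=[{"gripper": 1,"x": 0,"y": 0,"z": 0,"yaw": 0},{"gripper": 1,"x": 0,"y": 0,"z": 0,"yaw": 0},{"gripper": 1,"x": 0,"y": 0,"z": 0,"yaw": 0}])

```text
time_s: 31.82
eef_pos: [447.9, 340.6, 284.2]
tcp_rot: [3.01, 0.898, 0.001]
wrist_force: [-0.0, -0.6, 0.5]
width: 85.1
gripper_force: 0.0
```

Run:
```python
from h import *
c=cam('wrist');P=pts(c)[c['depth']>0]
b=bar(P,418,381,70);print(b)
if b is not None: plan((b[0],b[1],120,b[4]),(b[0],b[1],64,None))
else: plan((417,381,290,33))
```

```text
[416.8 382.3  61.4  11.4  33.5]
t 31.9 at [448.2 340.1 284.3] th 33.1 F [-0.6 -0.2 -0.5] Tq [-0.06 -0.   -0.03] w 85.3 gf 0.0 j [-1.21  0.21  0.52  1.82 -0.11  1.14 -1.64]
  yaw total -0.4 -> n=1 -0.36 each
  shift total [ -2.9 -52.5 164.3] n 5 each [ -0.58 -10.51  32.85]
  shift total [ 0.  0. 56.] n 2 each [ 0.  0. 28.]
```

Request:
apply_moves(squeeze=50, targets=[{"gripper": 1,"x": -1.5,"y": -26.2,"z": 0,"yaw": 0},{"gripper": 1,"x": -1.4,"y": -26.3,"z": 0,"yaw": 0},{"gripper": 1,"x": 0,"y": 0,"z": 30,"yaw": 0},{"gripper": 1,"x": 0,"y": 0,"z": 30,"yaw": 0},{"gripper": 1,"x": 0,"y": 0,"z": 30,"yaw": 0},{"gripper": 1,"x": 0,"y": 0,"z": 30,"yaw": 0},{"gripper": 1,"x": 0,"y": 0,"z": 30,"yaw": 0},{"gripper": 1,"x": 0,"y": 0,"z": 30,"yaw": 0},{"gripper": 1,"x": 0,"y": 0,"z": 20,"yaw": 0},{"gripper": 1,"x": 0,"y": 0,"z": 14,"yaw": 0},{"gripper": 1,"x": 0,"y": 0,"z": 0,"yaw": 0},{"gripper": 1,"x": 0,"y": 0,"z": 0,"yaw": 0}])

```text
time_s: 32.87
eef_pos: [417.3, 382.2, 70.1]
tcp_rot: [3.011, 0.894, -0.001]
wrist_force: [-0.2, -1.2, 0.7]
width: 85.4
gripper_force: 0.0
```

Run:
```python
from h import *
plan((416.8,382.3,64,None))
```

```text
t 32.9 at [417.3 382.2  70.1] th 33.1 F [-0.2 -1.2  0.7] Tq [ 0.04  0.03 -0.03] w 85.4 gf 0.0 j [-1.17  0.48  0.4   2.   -0.28  0.72 -1.59]
  shift total [-0.4 -0.3  6.1] n 1 each [-0.37 -0.32  6.12]
```

Request:
apply_moves(squeeze=50, targets=[{"gripper": 1,"x": 0,"y": 0,"z": 6,"yaw": 0},{"gripper": -1,"x": 0,"y": 0,"z": 0,"yaw": 0},{"gripper": -1,"x": 0,"y": 0,"z": 0,"yaw": 0},{"gripper": -1,"x": 0,"y": 0,"z": 0,"yaw": 0},{"gripper": -1,"x": 0,"y": 0,"z": 0,"yaw": 0},{"gripper": -1,"x": 0,"y": 0,"z": 0,"yaw": 0},{"gripper": -1,"x": 0,"y": 0,"z": 0,"yaw": 0},{"gripper": -1,"x": 0,"y": 0,"z": 0,"yaw": 0},{"gripper": -1,"x": 0,"y": 0,"z": 0,"yaw": 0}])

```text
time_s: 33.62
eef_pos: [416.8, 383.3, 64.3]
tcp_rot: [3.011, 0.896, 0.001]
wrist_force: [1.5, -1.7, 4.3]
width: 9.9
gripper_force: 49.1
```

Request:
apply_moves(targets=[{"gripper": -1,"x": 0,"y": 0,"z": -15,"yaw": 0},{"gripper": -1,"x": 0,"y": 0,"z": -30,"yaw": 0},{"gripper": -1,"x": 0,"y": 0,"z": -35,"yaw": 0},{"gripper": -1,"x": 0,"y": 0,"z": -35,"yaw": 0},{"gripper": -1,"x": 0,"y": 0,"z": -35,"yaw": 0},{"gripper": -1,"x": 0,"y": 0,"z": -35,"yaw": 0},{"gripper": -1,"x": 0,"y": 0,"z": 0,"yaw": 0},{"gripper": -1,"x": 0,"y": 0,"z": 0,"yaw": 0},{"gripper": -1,"x": 0,"y": 0,"z": 0,"yaw": 0}])

```text
time_s: 34.37
eef_pos: [416.0, 383.3, 248.4]
tcp_rot: [3.011, 0.897, -0.001]
wrist_force: [0.0, -0.2, -2.6]
width: 9.9
gripper_force: 49.2
```

Run:
```python
from h import *
plan((524.6,-65.4,245,None))
```

```text
t 34.4 at [416.  383.3 248.4] th 33.2 F [ 0.  -0.2 -2.6] Tq [-0.    0.07  0.01] w 9.9 gf 49.2 j [-1.27  0.25  0.5   1.86 -0.13  1.07 -1.72]
  shift total [-154.5  435.     3.4] n 12 each [-12.88  36.25   0.28]
```

Request:
apply_moves(targets=[{"gripper": -1,"x": -12.9,"y": 36.2,"z": 0,"yaw": 0},{"gripper": -1,"x": -12.9,"y": 36.2,"z": 0,"yaw": 0},{"gripper": -1,"x": -12.9,"y": 36.2,"z": 0,"yaw": 0},{"gripper": -1,"x": -12.9,"y": 36.2,"z": 0,"yaw": 0},{"gripper": -1,"x": -12.9,"y": 36.2,"z": 0,"yaw": 0},{"gripper": -1,"x": -12.9,"y": 36.2,"z": 0,"yaw": 0},{"gripper": -1,"x": -12.9,"y": 36.2,"z": 0,"yaw": 0},{"gripper": -1,"x": -12.9,"y": 36.2,"z": 0,"yaw": 0},{"gripper": -1,"x": -12.9,"y": 36.2,"z": 0,"yaw": 0},{"gripper": -1,"x": -12.9,"y": 36.2,"z": 0,"yaw": 0},{"gripper": -1,"x": -12.9,"y": 36.2,"z": 0,"yaw": 0},{"gripper": -1,"x": -12.9,"y": 36.2,"z": 0,"yaw": 0}])

```text
time_s: 35.37
eef_pos: [523.7, -66.7, 247.9]
tcp_rot: [3.011, 0.896, -0.003]
wrist_force: [0.5, 0.5, -2.1]
width: 10.0
gripper_force: 49.2
```

Request:
apply_moves(targets=[{"gripper": -1,"x": 0,"y": 0,"z": 0,"yaw": 0},{"gripper": -1,"x": 0,"y": 0,"z": 0,"yaw": 0},{"gripper": -1,"x": 0,"y": 0,"z": 0,"yaw": 0}])

```text
time_s: 35.62
eef_pos: [523.7, -64.8, 247.9]
tcp_rot: [3.011, 0.895, -0.004]
wrist_force: [-0.6, 0.3, -2.4]
width: 10.3
gripper_force: 49.4
```

Run:
```python
from h import *
plan((524.6,-65.4,77,None))
```

```text
t 35.6 at [523.7 -64.8 247.9] th 33.1 F [-0.6  0.3 -2.4] Tq [ 0.   -0.03  0.01] w 10.3 gf 49.4 j [-0.68  0.21  0.79  1.95 -0.17  1.05 -0.81]
  shift total [  0.4   1.  170.9] n 5 each [ 0.09  0.19 34.18]
```

Request:
apply_moves(targets=[{"gripper": -1,"x": 0,"y": 1,"z": 30,"yaw": 0},{"gripper": -1,"x": 0,"y": 0,"z": 30,"yaw": 0},{"gripper": -1,"x": 0,"y": 0,"z": 30,"yaw": 0},{"gripper": -1,"x": 0,"y": 0,"z": 30,"yaw": 0},{"gripper": -1,"x": 0,"y": 0,"z": 20,"yaw": 0},{"gripper": -1,"x": 0,"y": 0,"z": 15,"yaw": 0},{"gripper": -1,"x": 0,"y": 0,"z": 8,"yaw": 0},{"gripper": -1,"x": 0,"y": 0,"z": 3,"yaw": 0},{"gripper": -1,"x": 0,"y": 0,"z": 0,"yaw": 0},{"gripper": -1,"x": 0,"y": 0,"z": 0,"yaw": 0}])

```text
time_s: 36.45
eef_pos: [525.4, -65.4, 83.8]
tcp_rot: [3.011, 0.897, 0.001]
wrist_force: [-0.2, -0.1, -2.1]
width: 9.6
gripper_force: 49.4
```

Run:
```python
from h import *
plan((524.6,-65.4,77,None))
```

```text
t 36.5 at [525.4 -65.4  83.8] th 33.2 F [-0.2 -0.1 -2.1] Tq [ 0.01  0.01 -0.03] w 9.6 gf 49.4 j [-0.52  0.45  0.65  2.09 -0.41  0.73 -0.59]
  shift total [-0.6 -0.4  6.8] n 1 each [-0.61 -0.45  6.8 ]
```

Request:
apply_moves(targets=[{"gripper": -1,"x": 0,"y": 0,"z": 4,"yaw": 0},{"gripper": -1,"x": 0,"y": 0,"z": 3,"yaw": 0},{"gripper": -1,"x": 0,"y": 0,"z": 0,"yaw": 0},{"gripper": -0.2,"x": 0,"y": 0,"z": 0,"yaw": 0},{"gripper": -0.2,"x": 0,"y": 0,"z": 0,"yaw": 0},{"gripper": -0.2,"x": 0,"y": 0,"z": 0,"yaw": 0},{"gripper": -0.2,"x": 0,"y": 0,"z": 0,"yaw": 0},{"gripper": -0.2,"x": 0,"y": 0,"z": -20,"yaw": 0},{"gripper": -0.2,"x": 0,"y": 0,"z": -35,"yaw": 0},{"gripper": -0.2,"x": 0,"y": 0,"z": -35,"yaw": 0},{"gripper": -0.2,"x": 0,"y": 0,"z": -35,"yaw": 0},{"gripper": -0.2,"x": 0,"y": 0,"z": -35,"yaw": 0}])

```text
time_s: 37.45
eef_pos: [524.5, -66.1, 237.8]
tcp_rot: [3.011, 0.895, -0.001]
wrist_force: [0.4, 0.6, -0.7]
width: 34.1
gripper_force: 0.0
```

Request:
apply_moves(targets=[{"gripper": 1,"x": 0,"y": 0,"z": -35,"yaw": 0},{"gripper": 1,"x": 0,"y": 0,"z": -15,"yaw": 0},{"gripper": 1,"x": 0,"y": 0,"z": 0,"yaw": 0},{"gripper": 1,"x": 0,"y": 0,"z": 0,"yaw": 0}])

```text
time_s: 37.78
eef_pos: [525.3, -65.6, 286.9]
tcp_rot: [-3.011, -0.897, -0.003]
wrist_force: [0.4, -0.4, -0.6]
width: 80.5
gripper_force: 0.0
```

Run:
```python
from h import *
np.set_printoptions(precision=1,suppress=True)
plan((555,-400,285,98))
c=cam('scene');P=pts(c)[c['depth']>0]
cv2.imwrite('pics/s5.png',cv2.resize(c['img'][120:400,60:460],None,fx=2,fy=2))
for n,x,y in [('blue',535,-168),('green',634,-54),('red',525,-65)]:
    m=(P[:,2]>82)&(P[:,2]<104)&(np.hypot(P[:,0]-x,P[:,1]-y)<45);print(n,m.sum(),P[m].mean(0) if m.any() else 0,P[m].max(0))
```

```text
t 37.8 at [525.3 -65.6 286.9] th 33.2 F [ 0.4 -0.4 -0.6] Tq [ 0.   0.1 -0. ] w 80.5 gf 0.0 j [-0.7  0.2  0.8  1.9 -0.1  1.1 -0.8]
  yaw total -64.8 -> n=10 -6.48 each
  shift total [-335.3  -17.1    1.9] n 9 each [-37.3  -1.9   0.2]
blue 151 [ 537.3 -172.7   94.6] [ 547.7 -141.1  100.9]
green 127 [638.2 -59.8  95.2] [648.1 -26.9 101.4]
red 138 [529.  -69.3  93.9] [555.4 -48.   99.7]
```

View pics/s5.png

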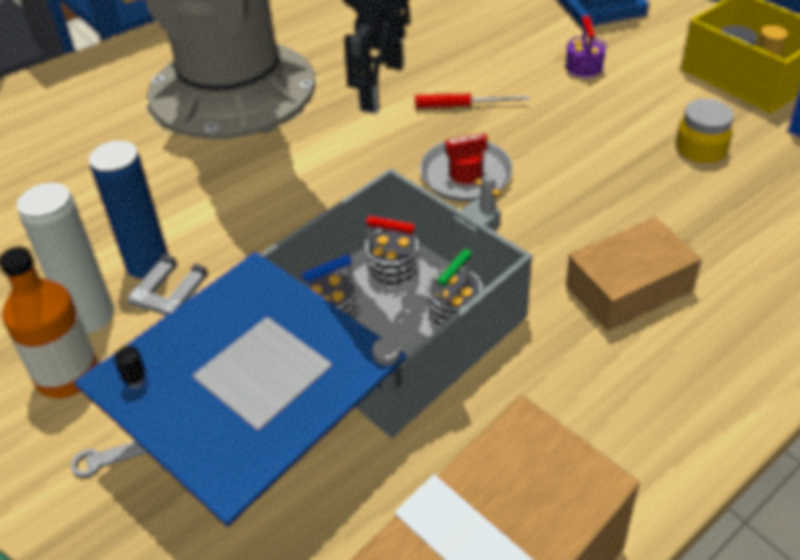

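Request:
apply_moves(targets=[{"gripper": 1,"x": 0,"y": 0,"z": 0,"yaw": -6.5},{"gripper": 1,"x": 0,"y": 0,"z": 0,"yaw": -6.5},{"gripper": 1,"x": 0,"y": 0,"z": 0,"yaw": -6.5},{"gripper": 1,"x": 0,"y": 0,"z": 0,"yaw": -6.5},{"gripper": 1,"x": 0,"y": 0,"z": 0,"yaw": -6.5},{"gripper": 1,"x": 0,"y": 0,"z": 0,"yaw": -6.5},{"gripper": 1,"x": 0,"y": 0,"z": 0,"yaw": -6.5},{"gripper": 1,"x": 0,"y": 0,"z": 0,"yaw": -6.5},{"gripper": 1,"x": 0,"y": 0,"z": 0,"yaw": -6.5},{"gripper": 1,"x": 0,"y": 0,"z": 0,"yaw": -6.5},{"gripper": 1,"x": -35.3,"y": -1.7,"z": 0,"yaw": 0},{"gripper": 1,"x": -35.3,"y": -1.7,"z": 0,"yaw": 0}])

```text
time_s: 38.83
eef_pos: [531.3, -135.3, 284.9]
tcp_rot: [-2.051, -2.377, 0.001]
wrist_force: [0.7, -0.4, 0.1]
width: 85.5
gripper_force: 0.0
```

Request:
apply_moves(targets=[{"gripper": 1,"x": -35.3,"y": -1.7,"z": 0,"yaw": 0},{"gripper": 1,"x": -35.3,"y": -1.7,"z": 0,"yaw": 0},{"gripper": 1,"x": -35.3,"y": -1.7,"z": 0,"yaw": 0},{"gripper": 1,"x": -35.3,"y": -1.7,"z": 0,"yaw": 0},{"gripper": 1,"x": -35.3,"y": -1.7,"z": 0,"yaw": 0},{"gripper": 1,"x": -35.3,"y": -1.7,"z": 0,"yaw": 0},{"gripper": 1,"x": 0,"y": 0,"z": 0,"yaw": 0},{"gripper": 1,"x": 0,"y": 0,"z": 0,"yaw": 0},{"gripper": 1,"x": 0,"y": 0,"z": 0,"yaw": 0}])

```text
time_s: 39.58
eef_pos: [551.0, -347.0, 284.7]
tcp_rot: [-2.058, -2.371, 0.001]
wrist_force: [0.3, -0.3, 0.4]
width: 85.5
gripper_force: 0.0
```

Run:
```python
from h import *
np.set_printoptions(precision=1,suppress=True)
c=cam('wrist');P=pts(c)[c['depth']>0]
m=(P[:,2]>148)&(P[:,2]<172)&(np.hypot(P[:,0]-558,P[:,1]+418)<30)
print('knob',m.sum(),cv2.minEnclosingCircle(P[m][:,:2].astype(np.float32)) if m.any() else 0)
plan((557.5,-418,136,98.2))
```

```text
knob 740 ((557.5206909179688, -419.88763427734375), 12.590275764465332)
t 39.6 at [ 551.4 -346.3  285.1] th 98.2 F [0.1 1.  0.2] Tq [-0.   0.1 -0. ] w 85.4 gf 0.0 j [-0.1  0.4  0.8  1.6 -0.3  1.2  0.9]
  yaw total -0.0 -> n=1 -0.02 each
  shift total [-71.8  -4.2 149.1] n 5 each [-14.4  -0.8  29.8]
```

Request:
apply_moves(squeeze=40, targets=[{"gripper": 1,"x": -36.4,"y": -2,"z": 0,"yaw": 0},{"gripper": 1,"x": -36.4,"y": -2,"z": 0,"yaw": 0},{"gripper": 1,"x": 0,"y": 0,"z": 30,"yaw": 0},{"gripper": 1,"x": 0,"y": 0,"z": 30,"yaw": 0},{"gripper": 1,"x": 0,"y": 0,"z": 30,"yaw": 0},{"gripper": 1,"x": 0,"y": 0,"z": 30,"yaw": 0},{"gripper": 1,"x": 0,"y": 0,"z": 20,"yaw": 0},{"gripper": 1,"x": 0,"y": 0,"z": 9,"yaw": 0},{"gripper": 1,"x": 0,"y": 0,"z": 0,"yaw": 0},{"gripper": 1,"x": 0,"y": 0,"z": 0,"yaw": 0}])

```text
time_s: 40.47
eef_pos: [558.4, -419.4, 138.0]
tcp_rot: [2.057, 2.374, 0.0]
wrist_force: [-0.1, -0.4, 1.3]
width: 85.9
gripper_force: 0.0
```

Run:
```python
from h import *
np.set_printoptions(precision=1,suppress=True)
plan((557.5,-419,136,98.2))
```

```text
t 40.5 at [ 558.4 -419.4  138. ] th 98.2 F [-0.1 -0.4  1.3] Tq [ 0.1 -0.1 -0. ] w 85.9 gf 0.0 j [ 0.1  0.6  0.7  1.7 -0.5  1.   1.1]
  yaw total -0.0 -> n=1 -0.00 each
  shift total [ 0.5 -0.9  2. ] n 1 each [ 0.5 -0.9  1.9]
```

Request:
apply_moves(squeeze=40, targets=[{"gripper": -1,"x": 0,"y": 0,"z": 0,"yaw": 0},{"gripper": -1,"x": 0,"y": 0,"z": 0,"yaw": 0},{"gripper": -1,"x": 0,"y": 0,"z": 0,"yaw": 0},{"gripper": -1,"x": 0,"y": 0,"z": 0,"yaw": 0},{"gripper": -1,"x": 0,"y": 0,"z": 0,"yaw": 0},{"gripper": -1,"x": 0,"y": 0,"z": 0,"yaw": 0},{"gripper": -1,"x": 12.7,"y": -12.5,"z": 0,"yaw": 4},{"gripper": -1,"x": 12.7,"y": -12.5,"z": 0,"yaw": 4},{"gripper": -1,"x": 12.7,"y": -12.5,"z": 0,"yaw": 4},{"gripper": -1,"x": 12.7,"y": -12.5,"z": 0,"yaw": 4},{"gripper": -1,"x": 12.7,"y": -12.5,"z": 0,"yaw": 4},{"gripper": -1,"x": 12.7,"y": -12.5,"z": 0,"yaw": 4}])

```text
time_s: 41.47
eef_pos: [484.3, -343.2, 137.8]
tcp_rot: [2.511, 1.886, -0.002]
wrist_force: [-4.2, -6.2, 9.1]
width: 23.8
gripper_force: 42.3
```

Run:
```python
from h import *
np.set_printoptions(precision=1,suppress=True)
plan((557.5,-419,136,98.2))
p=arm.sense()['eef_pos'][:2]-np.array([700,-208.]);print(np.hypot(*p),np.degrees(np.arctan2(p[1],p[0]))%360-142.5)
```

```text
t 41.5 at [ 484.3 -343.2  137.8] th 73.8 F [-4.2 -6.2  9.1] Tq [-1.2  1.  -0.1] w 23.8 gf 42.3 j [-0.1  0.5  0.8  1.9 -0.5  0.9  0.7]
  yaw total -24.4 -> n=4 -6.10 each
  shift total [-85.5  61.7   1.8] n 3 each [-28.5  20.6   0.6]
254.57177052618775 69.56664787201436
```

Request:
apply_moves(targets=[{"gripper": -1,"x": 12.7,"y": -12.5,"z": 0,"yaw": 4},{"gripper": -1,"x": 12.7,"y": -12.5,"z": 0,"yaw": 4},{"gripper": -1,"x": 12.7,"y": -12.5,"z": 0,"yaw": 4},{"gripper": -1,"x": 12.7,"y": -12.5,"z": 0,"yaw": 4},{"gripper": -1,"x": 12.7,"y": -12.5,"z": 0,"yaw": 4},{"gripper": -1,"x": 12.7,"y": -12.5,"z": 0,"yaw": 4},{"gripper": -1,"x": 12.7,"y": -12.5,"z": 0,"yaw": 4},{"gripper": -1,"x": 12.7,"y": -12.5,"z": 0,"yaw": 4},{"gripper": -1,"x": 12.7,"y": -12.5,"z": 0,"yaw": 4},{"gripper": -1,"x": 12.7,"y": -12.5,"z": 0,"yaw": 4},{"gripper": -1,"x": 12.7,"y": -12.5,"z": 0,"yaw": 4},{"gripper": -1,"x": 0,"y": 0,"z": 0,"yaw": 0}])

```text
time_s: 42.47
eef_pos: [454.6, -149.4, 136.7]
tcp_rot: [-3.03, -0.811, 0.007]
wrist_force: [-24.8, 9.4, 29.8]
width: 23.8
gripper_force: 46.1
```

Run:
```python
from h import *
np.set_printoptions(precision=1,suppress=True)
plan((498,-54,136,None))
p=arm.sense()['eef_pos'][:2]-np.array([700,-208.]);print(np.hypot(*p),np.degrees(np.arctan2(p[1],p[0]))%360-142.5)
```

```text
t 42.5 at [ 454.6 -149.4  136.7] th 30.0 F [-24.8   9.4  29.8] Tq [1.8 5.2 0.1] w 23.8 gf 46.1 j [-0.7  0.5  1.1  2.2 -0.5  0.9 -0.3]
  shift total [ 85.3 -60.9   0.7] n 3 each [ 28.4 -20.3   0.2]
252.3360503828096 24.076478733901013
```

Request:
apply_moves(targets=[{"gripper": -1,"x": -1.5,"y": -1.4,"z": -1.5,"yaw": 0},{"gripper": -1,"x": -1.5,"y": -1.4,"z": -1.5,"yaw": 0},{"gripper": -1,"x": 0,"y": 0,"z": 0,"yaw": 0}])

```text
time_s: 42.72
eef_pos: [453.0, -151.0, 139.3]
tcp_rot: [3.032, 0.819, 0.0]
wrist_force: [11.8, -3.2, -36.3]
width: 23.4
gripper_force: 44.5
```

Run:
```python
from h import *
np.set_printoptions(precision=1,suppress=True)
plan((498,-54,136,None))
p=arm.sense()['eef_pos'][:2]-np.array([700,-208.]);print(np.hypot(*p),np.degrees(np.arctan2(p[1],p[0]))%360-142.5)
```

```text
t 42.7 at [ 453.  -151.   139.3] th 30.2 F [ 11.8  -3.2 -36.3] Tq [-0.6 -2.3  0.1] w 23.4 gf 44.5 j [-0.7  0.4  1.2  2.2 -0.5  0.9 -0.3]
  shift total [ 87.7 -61.1   3.3] n 3 each [ 29.2 -20.4   1.1]
253.521111862222 24.49751595218791
```

Request:
apply_moves(targets=[{"gripper": -1,"x": 0.8,"y": 0.8,"z": 1.6,"yaw": 0},{"gripper": -1,"x": 12.7,"y": -12.5,"z": 0,"yaw": 4},{"gripper": -1,"x": 12.7,"y": -12.5,"z": 0,"yaw": 4},{"gripper": -1,"x": 12.7,"y": -12.5,"z": 0,"yaw": 4},{"gripper": -1,"x": 0,"y": 0,"z": 0,"yaw": 0}])

```text
time_s: 43.13
eef_pos: [471.9, -98.4, 138.7]
tcp_rot: [-3.1, -0.493, 0.003]
wrist_force: [-15.7, 9.2, 32.6]
width: 23.6
gripper_force: 51.6
```

Run:
```python
from h import *
np.set_printoptions(precision=1,suppress=True)
plan((498,-54,136,None))
p=arm.sense()['eef_pos'][:2]-np.array([700,-208.]);print(np.hypot(*p),np.degrees(np.arctan2(p[1],p[0]))%360-142.5)
```

```text
t 43.1 at [471.9 -98.4 138.7] th 18.1 F [-15.7   9.2  32.6] Tq [ 1.9  3.6 -0.2] w 23.6 gf 51.6 j [-0.9  0.5  1.2  2.2 -0.6  0.9 -0.5]
  shift total [ 38.5 -34.1   2.7] n 2 each [ 19.3 -17.1   1.4]
253.03639934945932 11.82565211228598
```

Request:
apply_moves(targets=[{"gripper": -1,"x": -0.8,"y": -0.8,"z": -1.3,"yaw": 0},{"gripper": -1,"x": 12.5,"y": -12.7,"z": 0,"yaw": 4},{"gripper": -1,"x": 12.5,"y": -12.7,"z": -0.4,"yaw": 4},{"gripper": -1,"x": 0,"y": 0,"z": 0,"yaw": 0}])

```text
time_s: 43.47
eef_pos: [489.4, -67.5, 139.7]
tcp_rot: [3.128, 0.275, 0.001]
wrist_force: [5.8, -2.8, -16.0]
width: 23.3
gripper_force: 46.1
```

Run:
```python
from h import *
np.set_printoptions(precision=1,suppress=True)
plan((498,-54,136,None))
p=arm.sense()['eef_pos'][:2]-np.array([700,-208.]);print(np.hypot(*p),np.degrees(np.arctan2(p[1],p[0]))%360-142.5)
```

```text
t 43.5 at [489.4 -67.5 139.7] th 10.0 F [  5.8  -2.8 -16. ] Tq [-0.4 -1.1 -0.3] w 23.3 gf 46.1 j [-0.9  0.6  1.2  2.1 -0.7  0.9 -0.7]
  shift total [ 10.8 -11.8   3.7] n 1 each [ 10.8 -11.8   3.8]
253.1023528841546 3.7946272935341767
```

Request:
apply_moves(targets=[{"gripper": -1,"x": 5.7,"y": -5.7,"z": 0.3,"yaw": 1.8},{"gripper": -1,"x": 5.7,"y": -5.7,"z": 0.3,"yaw": 1.8},{"gripper": -1,"x": 0,"y": 0,"z": 0,"yaw": 0},{"gripper": -1,"x": 0,"y": 0,"z": 0,"yaw": 0}])

```text
time_s: 43.8
eef_pos: [497.2, -56.8, 139.7]
tcp_rot: [3.136, 0.182, 0.0]
wrist_force: [1.2, -0.5, -1.9]
width: 23.3
gripper_force: 47.4
```

Run:
```python
from h import *
np.set_printoptions(precision=1,suppress=True)
plan((498,-54,136,None))
p=arm.sense()['eef_pos'][:2]-np.array([700,-208.]);print(np.hypot(*p),np.degrees(np.arctan2(p[1],p[0]))%360-142.5)
```

```text
t 43.8 at [497.2 -56.8 139.7] th 6.6 F [ 1.2 -0.5 -1.9] Tq [ 0.2 -0.2 -0. ] w 23.3 gf 47.4 j [-0.9  0.6  1.2  2.1 -0.7  0.9 -0.8]
  shift total [ 1.2 -2.6  3.7] n 1 each [ 1.1 -2.6  3.7]
253.01914070466978 0.7899252761417586
```

Request:
apply_moves(targets=[{"gripper": -1,"x": 1.4,"y": -1.4,"z": 0,"yaw": 0},{"gripper": -1,"x": 1.4,"y": -1.4,"z": 0,"yaw": 0},{"gripper": -1,"x": 0,"y": 0,"z": 0,"yaw": 0}])

```text
time_s: 44.05
eef_pos: [498.6, -54.9, 139.6]
tcp_rot: [3.136, 0.178, -0.002]
wrist_force: [-4.8, -6.8, 0.1]
width: 23.6
gripper_force: 47.7
```

Run:
```python
from h import *
np.set_printoptions(precision=1,suppress=True)
plan((498,-54,136,None))
```

```text
t 44.0 at [498.6 -54.9 139.6] th 6.5 F [-4.8 -6.8  0.1] Tq [-1.3  1.2 -0.3] w 23.6 gf 47.7 j [-0.9  0.6  1.2  2.1 -0.7  0.9 -0.8]
  shift total [-0.5 -0.9  3.6] n 1 each [-0.5 -0.9  3.6]
```

Request:
apply_moves(targets=[{"gripper": -1,"x": 0.8,"y": -0.8,"z": 0,"yaw": 0},{"gripper": -1,"x": 0,"y": 0,"z": 0,"yaw": 0}])

```text
time_s: 44.22
eef_pos: [498.6, -54.8, 139.6]
tcp_rot: [3.135, 0.177, -0.003]
wrist_force: [-10.3, -11.2, 2.9]
width: 23.4
gripper_force: 48.0
```

Request:
apply_moves(targets=[{"gripper": 1,"x": 0,"y": 0,"z": 0,"yaw": 0},{"gripper": 1,"x": 0,"y": 0,"z": 0,"yaw": 0},{"gripper": 1,"x": 0,"y": 0,"z": 0,"yaw": 0},{"gripper": 1,"x": 0,"y": 0,"z": -20,"yaw": 0},{"gripper": 1,"x": 0,"y": 0,"z": -30,"yaw": 0},{"gripper": 1,"x": 0,"y": 0,"z": -35,"yaw": 0},{"gripper": 1,"x": 0,"y": 0,"z": -35,"yaw": 0},{"gripper": 1,"x": 0,"y": 0,"z": -35,"yaw": 0},{"gripper": 1,"x": 0,"y": 0,"z": 0,"yaw": 0},{"gripper": 1,"x": 0,"y": 0,"z": 0,"yaw": 0},{"gripper": 1,"x": 0,"y": 0,"z": 0,"yaw": 0}])

```text
time_s: 45.13
eef_pos: [500.2, -52.2, 294.5]
tcp_rot: [-3.135, -0.181, -0.001]
wrist_force: [0.1, 0.5, 0.1]
width: 85.3
gripper_force: 0.0
```

Run:
```python
from h import *
np.set_printoptions(precision=1,suppress=True)
plan((470,105,290,66))
c=cam('wrist');P=pts(c)[c['depth']>0];cv2.imwrite('pics/w6.png',c['img'])
m=(P[:,2]>45)&(P[:,2]<80)&(np.hypot(P[:,0]-437,P[:,1]-142)<45);print('nut',m.sum())
if m.any():
    q=P[m]; q=q[q[:,2]>62];print(cv2.minAreaRect(q[:,:2].astype(np.float32)),np.median(q,0))
m=(P[:,2]>128)&(P[:,2]<160)&(np.hypot(P[:,0]-588,P[:,1]-42)<30);print('stud',m.sum(),P[m].mean(0) if m.any() else 0)
m=(P[:,2]>110)&(P[:,2]<128)&(np.hypot(P[:,0]-590,P[:,1]-45)<45)&(P[:,1]>18);print('fork',cv2.minAreaRect(P[m][:,:2].astype(np.float32)) if m.any() else 0)
c=cam('scene');P=pts(c)[c['depth']>0]
m=(abs(P[:,2]-120)<5)&(P[:,0]>420)&(P[:,0]<760)&(P[:,1]>-280)&(P[:,1]<12)
print('lid',cv2.minAreaRect(P[m][:,:2].astype(np.float32)))
m=(P[:,2]>140)&(P[:,2]<168)&(P[:,0]>480)&(P[:,0]<530)&(P[:,1]>-80)&(P[:,1]<-30)
print('knob',P[m].mean(0) if m.any() else 0,m.sum())
```

```text
t 45.1 at [500.2 -52.2 294.5] th 6.6 F [0.1 0.5 0.1] Tq [-0.  -0.   0.1] w 85.3 gf 0.0 j [-1.2  0.2  1.4  1.9 -0.2  1.2 -1.2]
  yaw total -59.4 -> n=9 -6.60 each
  shift total [131.3 -91.5   4.5] n 5 each [ 26.3 -18.3   0.9]
nut 1207
((436.72723388671875, 142.65203857421875), (64.5361099243164, 16.714601516723633), 66.06090545654297) [437.6 140.7  69.6]
stud 708 [588.5  37.7 141.3]
fork ((592.1255493164062, 41.46330261230469), (71.05220794677734, 58.52837371826172), 23.697723388671875)
lid ((587.001953125, -113.09115600585938), (243.50889587402344, 249.9857177734375), 6.078465461730957)
knob [505.3 -59.1 156.2] 121
```

View pics/w6.png

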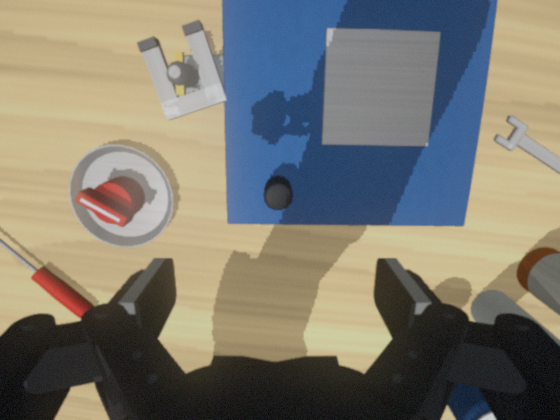

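Request:
apply_moves(targets=[{"gripper": 1,"x": 0,"y": 0,"z": 0,"yaw": -6.6},{"gripper": 1,"x": 0,"y": 0,"z": 0,"yaw": -6.6},{"gripper": 1,"x": 0,"y": 0,"z": 0,"yaw": -6.6},{"gripper": 1,"x": 0,"y": 0,"z": 0,"yaw": -6.6},{"gripper": 1,"x": 0,"y": 0,"z": 0,"yaw": -6.6},{"gripper": 1,"x": 0,"y": 0,"z": 0,"yaw": -6.6},{"gripper": 1,"x": 0,"y": 0,"z": 0,"yaw": -6.6},{"gripper": 1,"x": 0,"y": 0,"z": 0,"yaw": -6.6},{"gripper": 1,"x": 0,"y": 0,"z": 0,"yaw": -6.6},{"gripper": 1,"x": 25.4,"y": -22.9,"z": 0,"yaw": 0},{"gripper": 1,"x": 25.4,"y": -22.9,"z": 0,"yaw": 0},{"gripper": 1,"x": 25.4,"y": -22.9,"z": 0,"yaw": 0}])

```text
time_s: 46.23
eef_pos: [467.6, 44.7, 293.6]
tcp_rot: [2.637, 1.705, -0.004]
wrist_force: [0.8, 0.2, -0.4]
width: 85.7
gripper_force: 0.0
```

Request:
apply_moves(targets=[{"gripper": 1,"x": 25.4,"y": -22.9,"z": 30,"yaw": 0},{"gripper": 1,"x": 25.4,"y": -22.9,"z": 30,"yaw": 0},{"gripper": 1,"x": 25.4,"y": -22.9,"z": 30,"yaw": 0},{"gripper": 1,"x": 0,"y": 0,"z": 30,"yaw": 0},{"gripper": 1,"x": 0,"y": 0,"z": 30,"yaw": 0},{"gripper": 1,"x": 0,"y": 0,"z": 0,"yaw": 0},{"gripper": 1,"x": 0,"y": 0,"z": 0,"yaw": 0},{"gripper": 1,"x": 0,"y": 0,"z": 0,"yaw": 0}])

```text
time_s: 46.9
eef_pos: [440.1, 133.3, 153.0]
tcp_rot: [2.636, 1.707, -0.001]
wrist_force: [0.6, -0.6, 0.4]
width: 85.3
gripper_force: 0.0
```

Run:
```python
from h import *
np.set_printoptions(precision=1,suppress=True)
plan((436.7,142.7,49,66.1))
```

```text
t 46.9 at [440.1 133.3 153. ] th 65.8 F [ 0.6 -0.6  0.4] Tq [-0. -0.  0.] w 85.3 gf 0.0 j [-1.2  0.2  0.9  2.2 -0.3  0.8 -0.6]
  yaw total -0.3 -> n=1 -0.25 each
  shift total [  7.2  -7.  104. ] n 3 each [ 2.4 -2.3 34.7]
```

Request:
apply_moves(squeeze=60, targets=[{"gripper": 1,"x": 7.2,"y": -7,"z": 10,"yaw": -0.2},{"gripper": 1,"x": 0,"y": 0,"z": 25,"yaw": 0},{"gripper": 1,"x": 0,"y": 0,"z": 25,"yaw": 0},{"gripper": 1,"x": 0,"y": 0,"z": 22,"yaw": 0},{"gripper": 1,"x": 0,"y": 0,"z": 16,"yaw": 0},{"gripper": 1,"x": 0,"y": 0,"z": 0,"yaw": 0},{"gripper": 1,"x": 0,"y": 0,"z": 0,"yaw": 0}])

```text
time_s: 47.48
eef_pos: [436.4, 143.8, 54.9]
tcp_rot: [2.633, 1.714, 0.001]
wrist_force: [0.7, 0.2, -0.5]
width: 85.3
gripper_force: 0.0
```

Run:
```python
from h import *
np.set_printoptions(precision=1,suppress=True)
plan((436.7,142.7,49,66.1))
```

```text
t 47.5 at [436.4 143.8  54.9] th 66.1 F [ 0.7  0.2 -0.5] Tq [0. 0. 0.] w 85.3 gf 0.0 j [-1.1  0.4  0.7  2.2 -0.5  0.6 -0.4]
  yaw total 0.0 -> n=1 0.02 each
  shift total [-0.9  0.7  5.9] n 1 each [-0.9  0.7  5.8]
```

Request:
apply_moves(squeeze=60, targets=[{"gripper": 1,"x": -0.5,"y": 0.7,"z": 5,"yaw": 0},{"gripper": -1,"x": 0,"y": 0,"z": 0,"yaw": 0},{"gripper": -1,"x": 0,"y": 0,"z": 0,"yaw": 0},{"gripper": -1,"x": 0,"y": 0,"z": 0,"yaw": 0},{"gripper": -1,"x": 0,"y": 0,"z": 0,"yaw": 0},{"gripper": -1,"x": 0,"y": 0,"z": 0,"yaw": 0},{"gripper": -1,"x": 0,"y": 0,"z": 0,"yaw": 0},{"gripper": -1,"x": 0,"y": 0,"z": 0,"yaw": 0}])

```text
time_s: 48.15
eef_pos: [436.7, 142.9, 49.3]
tcp_rot: [2.632, 1.714, 0.001]
wrist_force: [-0.4, 0.7, 2.9]
width: 14.6
gripper_force: 63.2
```

Request:
apply_moves(targets=[{"gripper": -1,"x": 0,"y": 0,"z": -15,"yaw": 0},{"gripper": -1,"x": 0,"y": 0,"z": -30,"yaw": 0},{"gripper": -1,"x": 0,"y": 0,"z": -35,"yaw": 0},{"gripper": -1,"x": 0,"y": 0,"z": -35,"yaw": 0},{"gripper": -1,"x": 0,"y": 0,"z": -35,"yaw": 0},{"gripper": -1,"x": 0,"y": 0,"z": -30,"yaw": -6},{"gripper": -1,"x": 0,"y": 0,"z": 0,"yaw": -6},{"gripper": -1,"x": 0,"y": 0,"z": 0,"yaw": -6},{"gripper": -1,"x": 0,"y": 0,"z": 0,"yaw": 0},{"gripper": -1,"x": 0,"y": 0,"z": 0,"yaw": 0}])

```text
time_s: 48.98
eef_pos: [436.3, 142.6, 229.0]
tcp_rot: [-2.336, -2.101, 0.0]
wrist_force: [-0.3, -0.6, -1.4]
width: 14.6
gripper_force: 62.6
```

Run:
```python
from h import *
np.set_printoptions(precision=1,suppress=True)
plan((588.4,42.4,225,None))
```

```text
t 49.0 at [436.3 142.6 229. ] th 83.9 F [-0.3 -0.6 -1.4] Tq [ 0.1 -0.   0. ] w 14.6 gf 62.6 j [-1.4  0.1  1.   2.1 -0.1  1.  -0.5]
  shift total [-83.7 161.8   4. ] n 5 each [-16.7  32.4   0.8]
```

Request:
apply_moves(targets=[{"gripper": -1,"x": -14,"y": 27,"z": 0,"yaw": 0},{"gripper": -1,"x": -14,"y": 27,"z": 0,"yaw": 0},{"gripper": -1,"x": -14,"y": 27,"z": 0,"yaw": 0},{"gripper": -1,"x": -14,"y": 27,"z": 0,"yaw": 0},{"gripper": -1,"x": -14,"y": 27,"z": 0,"yaw": 0},{"gripper": -1,"x": -13.7,"y": 26.8,"z": 0,"yaw": 0},{"gripper": -1,"x": 0,"y": 0,"z": 0,"yaw": 0},{"gripper": -1,"x": 0,"y": 0,"z": 0,"yaw": 0},{"gripper": -1,"x": 0,"y": 0,"z": 0,"yaw": 0}])

```text
time_s: 49.73
eef_pos: [588.4, 42.7, 228.4]
tcp_rot: [-2.335, -2.101, 0.003]
wrist_force: [0.0, 0.2, -2.2]
width: 14.9
gripper_force: 62.7
```

Run:
```python
from h import *
np.set_printoptions(precision=1,suppress=True)
plan((588.4,42.4,180,None))
```

```text
t 49.7 at [588.4  42.7 228.4] th 84.0 F [ 0.   0.2 -2.2] Tq [-0.  0.  0.] w 14.9 gf 62.7 j [-0.9  0.4  0.9  1.8 -0.4  1.1  0.1]
  shift total [-0.3  0.  48.4] n 2 each [-0.1  0.  24.2]
```

Request:
apply_moves(targets=[{"gripper": -1,"x": 0,"y": 0,"z": 14,"yaw": 0},{"gripper": -1,"x": 0,"y": 0,"z": 14,"yaw": 0},{"gripper": -1,"x": 0,"y": 0,"z": 10,"yaw": 0},{"gripper": -1,"x": 0,"y": 0,"z": 7,"yaw": 0},{"gripper": -1,"x": 0,"y": 0,"z": 1,"yaw": 0},{"gripper": -1,"x": 0,"y": 0,"z": 1,"yaw": 0},{"gripper": -1,"x": 0,"y": 0,"z": 0,"yaw": 0}])

```text
time_s: 50.32
eef_pos: [589.0, 43.1, 182.4]
tcp_rot: [2.332, 2.105, 0.0]
wrist_force: [0.1, 0.5, -1.6]
width: 14.7
gripper_force: 62.6
```

Run:
```python
from h import *
np.set_printoptions(precision=1,suppress=True)
plan((588.4,42.4,180,None))
```

```text
t 50.3 at [589.   43.1 182.4] th 84.1 F [ 0.1  0.5 -1.6] Tq [ 0. -0. -0.] w 14.7 gf 62.6 j [-0.8  0.5  0.9  1.9 -0.4  1.   0.1]
  shift total [-0.8 -0.5  2.4] n 1 each [-0.8 -0.5  2.4]
```

Request:
apply_moves(targets=[{"gripper": -1,"x": -0.6,"y": -0.4,"z": 0,"yaw": 6},{"gripper": -1,"x": 0,"y": 0,"z": 0,"yaw": 6},{"gripper": -1,"x": 0,"y": 0,"z": 0,"yaw": 6},{"gripper": -1,"x": 0,"y": 0,"z": 2,"yaw": 0},{"gripper": -1,"x": 0,"y": 0,"z": 2,"yaw": 0},{"gripper": -1,"x": 0,"y": 0,"z": 2,"yaw": 0},{"gripper": -1,"x": 0,"y": 0,"z": 1.5,"yaw": 0},{"gripper": -1,"x": 0,"y": 0,"z": 0,"yaw": 0}])

```text
time_s: 50.98
eef_pos: [588.4, 42.4, 174.5]
tcp_rot: [-2.631, -1.716, 0.0]
wrist_force: [-0.6, -0.8, -1.8]
width: 14.9
gripper_force: 62.6
```

Run:
```python
from h import *
np.set_printoptions(precision=1,suppress=True)
plan((588.4,42.4,165.3,66.1))
```

```text
t 51.0 at [588.4  42.4 174.5] th 66.2 F [-0.6 -0.8 -1.8] Tq [-0.1 -0.  -0. ] w 14.9 gf 62.6 j [-0.9  0.5  1.   1.9 -0.5  1.  -0.1]
  yaw total 0.1 -> n=1 0.14 each
  shift total [-0.   0.   9.2] n 1 each [-0.   0.   9.2]
```

Dropping through freely; finish the descent.

Request:
apply_moves(targets=[{"gripper": -1,"x": 0,"y": 0,"z": 3,"yaw": 0},{"gripper": -1,"x": 0,"y": 0,"z": 3,"yaw": 0},{"gripper": -1,"x": 0,"y": 0,"z": 2,"yaw": 0},{"gripper": -1,"x": 0,"y": 0,"z": 1.2,"yaw": 0},{"gripper": -1,"x": 0,"y": 0,"z": 0,"yaw": 0}])

```text
time_s: 51.4
eef_pos: [588.5, 42.4, 165.4]
tcp_rot: [2.632, 1.714, -0.0]
wrist_force: [0.9, -0.6, -0.7]
width: 14.2
gripper_force: 62.8
```

Run:
```python
from h import *
np.set_printoptions(precision=1,suppress=True)
plan((588.4,42.4,165.3,66.1))
```

```text
t 51.4 at [588.5  42.4 165.4] th 66.1 F [ 0.9 -0.6 -0.7] Tq [-0.  -0.1  0. ] w 14.2 gf 62.8 j [-0.9  0.5  0.9  1.9 -0.5  1.  -0.1]
  yaw total 0.0 -> n=1 0.05 each
  shift total [-0.  -0.1  0.1] n 1 each [-0.  -0.1  0.1]
```

Request:
apply_moves(targets=[{"gripper": -1,"x": 0,"y": 0,"z": 0.4,"yaw": 0},{"gripper": -1,"x": 0,"y": 0,"z": 0,"yaw": -6},{"gripper": -1,"x": 0,"y": 0,"z": 0,"yaw": -6},{"gripper": -1,"x": 0,"y": 0,"z": 0,"yaw": -6},{"gripper": -1,"x": 0,"y": 0,"z": 0,"yaw": -6},{"gripper": -1,"x": 0,"y": 0,"z": 0,"yaw": -6},{"gripper": -1,"x": 0,"y": 0,"z": 0,"yaw": -6},{"gripper": -1,"x": 0,"y": 0,"z": 0,"yaw": -6},{"gripper": -1,"x": 0,"y": 0,"z": 0,"yaw": 0}])

```text
time_s: 52.15
eef_pos: [588.7, 42.3, 165.4]
tcp_rot: [1.836, 2.548, 0.001]
wrist_force: [-0.3, -0.4, -0.9]
width: 14.6
gripper_force: 62.8
```

Run:
```python
from h import *
np.set_printoptions(precision=1,suppress=True)
plan((588.4,42.4,165.3,5.9))
```

```text
t 52.1 at [588.7  42.3 165.4] th 108.4 F [-0.3 -0.4 -0.9] Tq [-0. -0.  0.] w 14.6 gf 62.8 j [-0.8  0.5  0.8  1.9 -0.4  0.9  0.5]
  yaw total -77.5 -> n=11 -7.04 each
  shift total [0.3 0.1 0.1] n 1 each [0.3 0.1 0.1]
```

Request:
apply_moves(targets=[{"gripper": -1,"x": 0,"y": 0,"z": 0,"yaw": -6},{"gripper": -1,"x": 0,"y": 0,"z": 0,"yaw": -6},{"gripper": -1,"x": 0,"y": 0,"z": 0,"yaw": -6},{"gripper": -1,"x": 0,"y": 0,"z": 0,"yaw": -6},{"gripper": -1,"x": 0,"y": 0,"z": 0,"yaw": -6},{"gripper": -1,"x": 0,"y": 0,"z": 0,"yaw": -6},{"gripper": -1,"x": 0,"y": 0,"z": 0,"yaw": -6},{"gripper": -1,"x": 0,"y": 0,"z": 0,"yaw": -6},{"gripper": -1,"x": 0,"y": 0,"z": 0,"yaw": -6},{"gripper": -1,"x": 0,"y": 0,"z": 0,"yaw": -6},{"gripper": -1,"x": 0,"y": 0,"z": 0,"yaw": -6},{"gripper": -1,"x": 0,"y": 0,"z": 0,"yaw": -5}])

```text
time_s: 53.15
eef_pos: [589.1, 41.5, 165.5]
tcp_rot: [0.023, 3.14, -0.001]
wrist_force: [0.4, -3.3, 2.2]
width: 14.7
gripper_force: 63.2
```

Request:
apply_moves(targets=[{"gripper": -1,"x": 0,"y": 0,"z": 0,"yaw": 0}])

```text
time_s: 53.23
eef_pos: [588.9, 41.5, 165.4]
tcp_rot: [0.023, 3.141, -0.001]
wrist_force: [0.8, -3.7, 3.3]
width: 14.6
gripper_force: 63.5
```

Run:
```python
from h import *
plan((588.4,42.4,165.3,5.9))
```

```text
t 53.2 at [588.9  41.5 165.4] th 179.1 F [ 0.8 -3.7  3.3] Tq [-1.02 -0.13  0.03] w 14.6 gf 63.5 j [-0.54  0.38  0.45  1.89 -0.21  0.92  1.57]
  yaw total -6.8 -> n=1 -6.75 each
  shift total [0.4 0.9 0.1] n 1 each [0.39 0.93 0.14]
```

Request:
apply_moves(targets=[{"gripper": -1,"x": 0,"y": 0.5,"z": 0,"yaw": -3},{"gripper": -1,"x": 0,"y": 0,"z": 0,"yaw": -3},{"gripper": -1,"x": 0,"y": 0,"z": 0,"yaw": -1},{"gripper": -1,"x": 0,"y": 0,"z": 0,"yaw": 0}])

```text
time_s: 53.57
eef_pos: [588.8, 41.0, 165.5]
tcp_rot: [-0.157, 3.137, -0.003]
wrist_force: [-0.6, -9.8, 6.2]
width: 14.8
gripper_force: 64.1
```

Run:
```python
from h import *
plan((588.4,42.4,165.3,5.9))
```

```text
t 53.6 at [588.8  41.  165.5] th -174.3 F [-0.6 -9.8  6.2] Tq [-2.35 -0.02 -0.48] w 14.8 gf 64.1 j [-0.52  0.38  0.43  1.88 -0.19  0.92  1.67]
  yaw total -0.2 -> n=1 -0.16 each
  shift total [0.3 1.4 0.2] n 1 each [0.3  1.43 0.17]
```

Request:
apply_moves(targets=[{"gripper": -1,"x": 0,"y": -1,"z": 0,"yaw": -1.5},{"gripper": -1,"x": 0,"y": 0,"z": 0,"yaw": -1.5},{"gripper": -1,"x": 0,"y": 0,"z": 0,"yaw": 0},{"gripper": -1,"x": 0,"y": 0,"z": 0,"yaw": 0}])

```text
time_s: 53.9
eef_pos: [588.8, 40.7, 165.5]
tcp_rot: [-0.237, 3.132, -0.001]
wrist_force: [-0.2, -6.3, 6.2]
width: 14.5
gripper_force: 65.3
```

Run:
```python
from h import *
plan((588.4,42.4,165.3,5.9))
```

```text
t 53.9 at [588.8  40.7 165.5] th -171.3 F [-0.2 -6.3  6.2] Tq [-1.43  0.25 -1.04] w 14.5 gf 65.3 j [-0.51  0.38  0.42  1.88 -0.19  0.92  1.72]
  yaw total 2.8 -> n=1 2.76 each
  shift total [0.3 1.7 0.2] n 1 each [0.27 1.69 0.17]
```

Request:
apply_moves(targets=[{"gripper": 1,"x": 0,"y": 0,"z": 0,"yaw": 0},{"gripper": 1,"x": 0,"y": 0,"z": 0,"yaw": 0},{"gripper": 1,"x": 0,"y": 0,"z": 0,"yaw": 0},{"gripper": 1,"x": 0,"y": 0,"z": 0,"yaw": 0},{"gripper": 1,"x": 0,"y": 0,"z": -25,"yaw": 0},{"gripper": 1,"x": 0,"y": 0,"z": -30,"yaw": 0},{"gripper": 1,"x": 0,"y": 0,"z": -35,"yaw": 0},{"gripper": 1,"x": 0,"y": 0,"z": -35,"yaw": 0},{"gripper": 1,"x": 0,"y": 0,"z": 0,"yaw": 0},{"gripper": 1,"x": 0,"y": 0,"z": 0,"yaw": 0},{"gripper": 1,"x": 0,"y": 0,"z": 0,"yaw": 0}])

```text
time_s: 54.82
eef_pos: [588.3, 42.3, 289.8]
tcp_rot: [0.25, -3.132, -0.0]
wrist_force: [0.3, 1.0, 0.8]
width: 85.7
gripper_force: 0.0
```

```bash
sed -i 's/w2.png/w7.png/' m1.py; python3 m1.py
python3 - <<'E'
from h import *
c=cam('scene');cv2.imwrite('pics/s7.png',cv2.resize(c['img'][120:400,60:460],None,fx=2,fy=2))
E
```

```text
t 54.8 at [588.3  42.3 289.8] th -170.9 F [0.3 1.  0.8] Tq [ 0. -0.  0.] w 85.7 gf 0.0 j [-0.6  0.2  0.5  1.8 -0.1  1.2  1.7]
  yaw total 16.1 -> n=3 5.38 each
  shift total [ -2.5  -0.1 -10.2] n 1 each [ -2.5  -0.1 -10.2]
wing ((588.3448486328125, 39.92039489746094), (63.888816833496094, 16.015539169311523), 2.847958564758301) 1708 [585.7  39.7 185.8]
58726
[[500.  508.  516.  524.  532.  540.  548.  556.  564.  572.  580.  588.
  596.  604.  612.  620.  628.  636.  644.  652.  660.  668.  676. ]
 [ -8.6  -7.5  -6.2  -5.4  -4.4  -3.4  -2.3  19.9  19.9  19.9  15.5  12.6
   10.8   5.    5.8   6.8   7.8   9.2   9.9  11.   11.9  13.1  13.8]]
knob 1035
[495.7 -56.9 162. ] [483.1 -70.4 145. ] [507.4 -46.2 165.8]
```

View pics/w7.png

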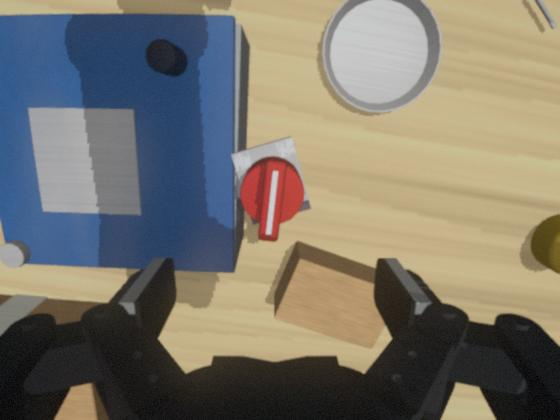

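View pics/s7.png

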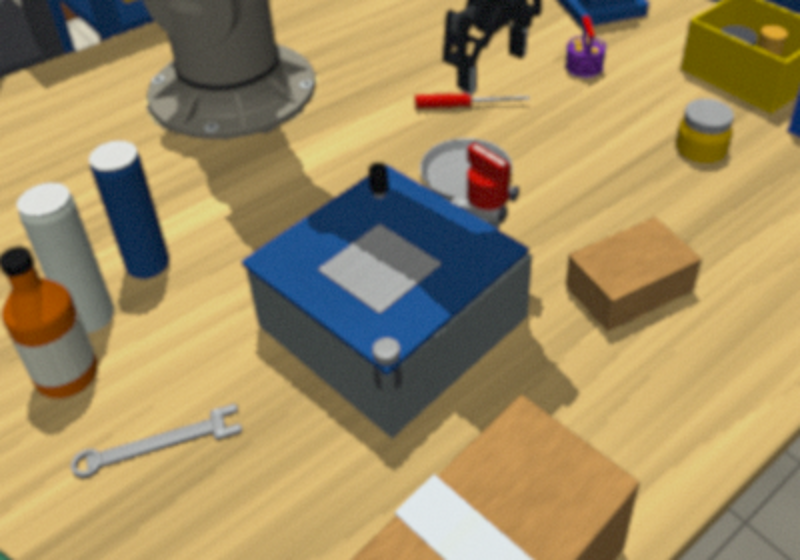

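```bash
cat > cmp.py <<'E'
from h import *
np.set_printoptions(precision=2,suppress=True)
def rep(P,tag):
    P=P.reshape(-1,3)
    m=(P[:,2]>140)&(P[:,2]<168)&(P[:,0]>475)&(P[:,0]<530)&(P[:,1]>-90)&(P[:,1]<-20)
    n=(P[:,2]>165)&(np.hypot(P[:,0]-590,P[:,1]-42)<50)
    (c,(w,h),a)=cv2.minAreaRect(P[n][:,:2].astype(np.float32)); a=a-90 if h>w else a
    e=[]
    q=P[(abs(P[:,2]-120)<4)&(P[:,1]<25)&(P[:,1]>-60)]
    for x in list(np.arange(490,545,6))+list(np.arange(625,680,6)):
        k=abs(q[:,0]-x)<3
        if k.sum()>5: e.append((x,np.percentile(q[k][:,1],97)))
    e=np.array(e); f=np.polyfit(e[:,0],e[:,1],1) if len(e)>4 else [0,0]
    print(tag,'knob',P[m].mean(0),m.sum(),'wing',np.array(c),w,h,round(a,1),'edge deg',np.degrees(np.arctan(f[0])),'y590',np.polyval(f,590))
if __name__=='__main__':
    for n in ['scene','side']:
        rep(np.load(n+'0.npz')['P'],n+' start')
        c=cam(n);rep(pts(c)[c['depth']>0],n+' now')
    plan((496,-57,290,5.9))
E
python3 cmp.py
```

```text
scene start knob [505.01 -59.03 156.59] 117 wing [591.88  37.97] 17.85875701904297 66.78225708007812 -6.0 edge deg 6.474060704230585 y590 2.360380072366709
scene now knob [501.82 -63.61 156.33] 119 wing [600.05  39.37] 97.91928100585938 78.963134765625 74.3 edge deg 7.229479084755787 y590 -0.5343580712822558
side start knob [497.23 -47.88 156.92] 61 wing [588.08  43.66] 20.40523910522461 64.50446319580078 -4.3 edge deg 6.087561914752518 y590 6.373232354828751
side now knob [493.92 -52.06 155.75] 60 wing [588.23  43.38] 94.06517791748047 96.75896453857422 -88.5 edge deg 7.415367130546404 y590 3.424339511533077
t 55.0 at [588.2  42.  289.1] th -170.9 F [0.1 0.4 0.3] Tq [-0.01  0.01 -0.  ] w 85.6 gf 0.0 j [-0.55  0.25  0.45  1.75 -0.12  1.16  1.66]
  yaw total 3.2 -> n=1 3.23 each
  shift total [101.9 -89.   -0.9] n 4 each [ 25.46 -22.25  -0.23]
```

Request:
apply_moves(squeeze=60, targets=[{"gripper": 1,"x": 0,"y": 0,"z": 25,"yaw": 2.6},{"gripper": 1,"x": 0,"y": 0,"z": 30,"yaw": 0},{"gripper": 1,"x": 0,"y": 0,"z": 30,"yaw": 0},{"gripper": 1,"x": 0,"y": 0,"z": 22,"yaw": 0},{"gripper": 1,"x": 0,"y": 0,"z": 14,"yaw": 0},{"gripper": 1,"x": 0,"y": 0,"z": 0,"yaw": 0},{"gripper": 1,"x": 0,"y": 0,"z": 0,"yaw": 0}])

```text
time_s: 55.6
eef_pos: [588.2, 41.7, 168.5]
tcp_rot: [0.179, -3.135, 0.001]
wrist_force: [-0.3, 0.3, 0.7]
width: 85.1
gripper_force: 0.0
```

Run:
```python
from h import *
plan((588.4,42.4,166,6.5))
```

```text
t 55.6 at [588.2  41.7 168.5] th -173.5 F [-0.3  0.3  0.7] Tq [ 0.02 -0.    0.02] w 85.1 gf 0.0 j [-0.52  0.38  0.42  1.88 -0.19  0.93  1.68]
  yaw total 0.0 -> n=1 0.02 each
  shift total [-0.3  0.6  2.5] n 1 each [-0.26  0.63  2.52]
```

Request:
apply_moves(squeeze=60, targets=[{"gripper": 1,"x": 0,"y": 0.5,"z": 1.5,"yaw": 0},{"gripper": -1,"x": 0,"y": 0,"z": 0,"yaw": 0},{"gripper": -1,"x": 0,"y": 0,"z": 0,"yaw": 0},{"gripper": -1,"x": 0,"y": 0,"z": 0,"yaw": 0},{"gripper": -1,"x": 0,"y": 0,"z": 0,"yaw": 0},{"gripper": -1,"x": 0,"y": 0,"z": 0,"yaw": 0},{"gripper": -1,"x": 0,"y": 0,"z": 0,"yaw": 0},{"gripper": -1,"x": 0,"y": 0,"z": 0,"yaw": 0}])

```text
time_s: 56.27
eef_pos: [588.9, 41.2, 168.2]
tcp_rot: [-0.177, 3.136, -0.002]
wrist_force: [-1.5, -6.6, 6.2]
width: 14.9
gripper_force: 57.3
```

Run:
```python
from h import *
plan((588.4,42.4,166,6.5))
```

```text
t 56.3 at [588.9  41.2 168.2] th -173.5 F [-1.5 -6.6  6.2] Tq [-1.5   0.17 -0.18] w 14.9 gf 57.3 j [-0.52  0.38  0.43  1.88 -0.19  0.92  1.68]
  yaw total -0.0 -> n=1 -0.03 each
  shift total [0.4 1.3 2.2] n 1 each [0.37 1.27 2.19]
```

Request:
apply_moves(targets=[{"gripper": -1,"x": 0,"y": -1,"z": 0,"yaw": -1},{"gripper": -1,"x": 0,"y": -0.3,"z": 0,"yaw": -1},{"gripper": -1,"x": 0,"y": 0,"z": 0,"yaw": 0},{"gripper": -1,"x": 0,"y": 0,"z": 0,"yaw": 0}])

```text
time_s: 56.6
eef_pos: [588.8, 40.8, 168.2]
tcp_rot: [-0.233, 3.132, -0.0]
wrist_force: [-2.7, -1.6, 6.4]
width: 14.8
gripper_force: 60.4
```

Run:
```python
from h import *
plan((588.4,42.4,166,6.5))
```

```text
t 56.6 at [588.8  40.8 168.2] th -171.5 F [-2.7 -1.6  6.4] Tq [-0.44  0.61 -0.42] w 14.8 gf 60.4 j [-0.51  0.37  0.42  1.88 -0.19  0.92  1.71]
  yaw total 2.0 -> n=1 2.00 each
  shift total [0.3 1.7 2.2] n 1 each [0.26 1.68 2.16]
```

Request:
apply_moves(squeeze=110, targets=[{"gripper": -1,"x": 0,"y": 0,"z": 0,"yaw": 0},{"gripper": -1,"x": 0,"y": 0,"z": 0,"yaw": -2},{"gripper": -1,"x": 0,"y": 0,"z": 0,"yaw": -2},{"gripper": -1,"x": 0,"y": 0,"z": 0,"yaw": 0},{"gripper": -1,"x": 0,"y": 0,"z": 0,"yaw": 0}])

```text
time_s: 57.02
eef_pos: [588.7, 40.5, 168.1]
tcp_rot: [-0.34, 3.123, 0.0]
wrist_force: [-2.8, -2.1, 6.5]
width: 13.6
gripper_force: 113.8
```

Run:
```python
from h import *
plan((588.4,42.4,166,6.5))
c=cam('scene');P=pts(c)[c['depth']>0]
m=(P[:,2]>140)&(P[:,2]<168)&(P[:,0]>475)&(P[:,0]<530)&(P[:,1]>-90)&(P[:,1]<-20);print('knob',P[m].mean(0))
```

```text
t 57.0 at [588.7  40.5 168.1] th -167.6 F [-2.8 -2.1  6.5] Tq [-0.41  0.66 -1.31] w 13.6 gf 113.8 j [-0.5   0.37  0.4   1.88 -0.18  0.92  1.78]
  yaw total 5.9 -> n=1 5.93 each
  shift total [0.1 1.9 2.1] n 1 each [0.12 1.92 2.1 ]
knob [502.10811788 -63.70599588 156.93148764]
```

Request:
apply_moves(targets=[{"gripper": -1,"x": 0,"y": 0,"z": 0,"yaw": 2},{"gripper": -1,"x": 0,"y": 0,"z": 0,"yaw": 1},{"gripper": -1,"x": 0,"y": 0,"z": 0,"yaw": 0},{"gripper": -1,"x": 0,"y": 0,"z": 0,"yaw": 0}])

```text
time_s: 57.4
eef_pos: [588.8, 40.6, 168.1]
tcp_rot: [-0.259, 3.131, -0.0]
wrist_force: [-2.3, -3.0, 6.2]
width: 14.0
gripper_force: 106.4
```

Run:
```python
from h import *
plan((588.4,42.4,166,6.5))
```

```text
t 57.4 at [588.8  40.6 168.1] th -170.5 F [-2.3 -3.   6.2] Tq [-0.5   0.54 -0.57] w 14.0 gf 106.4 j [-0.51  0.37  0.41  1.88 -0.18  0.92  1.73]
  yaw total 3.0 -> n=1 2.97 each
  shift total [0.2 1.8 2.1] n 1 each [0.18 1.83 2.08]
```

Request:
apply_moves(squeeze=60, targets=[{"gripper": -1,"x": 0,"y": 0,"z": 0,"yaw": 1.5},{"gripper": -1,"x": 0,"y": 0,"z": 0,"yaw": 0},{"gripper": 1,"x": 0,"y": 0,"z": 0,"yaw": 0},{"gripper": 1,"x": 0,"y": 0,"z": 0,"yaw": 0},{"gripper": 1,"x": 0,"y": 0,"z": 0,"yaw": 0},{"gripper": 1,"x": 0,"y": 0,"z": 0,"yaw": 0},{"gripper": 1,"x": 0,"y": 0,"z": -25,"yaw": 0},{"gripper": 1,"x": 0,"y": 0,"z": -30,"yaw": 0},{"gripper": 1,"x": 0,"y": 0,"z": -35,"yaw": 0},{"gripper": 1,"x": 0,"y": 0,"z": -32,"yaw": 0},{"gripper": 1,"x": 0,"y": 0,"z": 0,"yaw": 0},{"gripper": 1,"x": 0,"y": 0,"z": 0,"yaw": 0}])

```text
time_s: 58.4
eef_pos: [589.5, 41.3, 291.5]
tcp_rot: [-0.22, 3.13, 0.001]
wrist_force: [0.4, -0.2, -0.8]
width: 85.4
gripper_force: 0.0
```

```bash
python3 m1.py
python3 - <<'E'
from h import *
plan((497,-57,290,None),(497,-57,160,None))
E
```

```text
t 58.4 at [589.5  41.3 291.5] th -171.9 F [ 0.4 -0.2 -0.8] Tq [-0.   0.1  0. ] w 85.4 gf 0.0 j [-0.6  0.2  0.5  1.8 -0.1  1.2  1.6]
  yaw total 15.1 -> n=3 5.02 each
  shift total [-1.2  0.7 -8.5] n 1 each [-1.2  0.8 -8.5]
wing ((588.5839233398438, 39.858943939208984), (63.62165069580078, 15.991013526916504), 2.2112343311309814) 1684 [585.7  39.7 186. ]
58591
[[500.  508.  516.  524.  532.  540.  548.  556.  564.  572.  580.  588.
  596.  604.  612.  620.  628.  636.  644.  652.  660.  668.  676. ]
 [ -8.3  -7.2  -6.2  -5.2  -4.4  -3.5  -1.8  19.7  19.9  20.   15.4  12.6
   10.6   5.2   6.1   7.    7.9   8.8   9.7  10.5  11.4  13.1  14. ]]
knob 1023
[495.7 -56.8 162. ] [483.3 -70.7 145. ] [507.3 -46.1 166.6]
t 58.5 at [588.8  41.3 290. ] th -171.9 F [ 0.6  0.5 -0.4] Tq [ 0.02  0.04 -0.05] w 85.6 gf 0.0 j [-0.55  0.25  0.45  1.75 -0.12  1.16  1.65]
  shift total [104.7 -84.5  -0. ] n 4 each [ 26.17 -21.13  -0.  ]
  shift total [  0.   0. 130.] n 4 each [ 0.   0.  32.5]
```

Request:
apply_moves(squeeze=40, targets=[{"gripper": 1,"x": 26.4,"y": -21,"z": 0,"yaw": 0},{"gripper": 1,"x": 26.4,"y": -21,"z": 0,"yaw": 0},{"gripper": 1,"x": 26.4,"y": -21,"z": 0,"yaw": 0},{"gripper": 1,"x": 26.4,"y": -21,"z": 0,"yaw": 0},{"gripper": 1,"x": 0,"y": 0,"z": 30,"yaw": 0},{"gripper": 1,"x": 0,"y": 0,"z": 30,"yaw": 0},{"gripper": 1,"x": 0,"y": 0,"z": 30,"yaw": 0},{"gripper": 1,"x": 0,"y": 0,"z": 30,"yaw": 0},{"gripper": 1,"x": 0,"y": 0,"z": 0,"yaw": 0},{"gripper": 1,"x": 0,"y": 0,"z": 0,"yaw": 0}])

```text
time_s: 59.28
eef_pos: [494.7, -57.0, 168.5]
tcp_rot: [0.22, -3.13, 0.002]
wrist_force: [0.1, 0.0, 0.9]
width: 85.2
gripper_force: 0.0
```

Run:
```python
from h import *
plan((496,-57,139,None))
```

```text
t 59.3 at [494.7 -57.  168.5] th -172.0 F [0.1 0.  0.9] Tq [ 0.01 -0.01  0.01] w 85.2 gf 0.0 j [-0.44  0.23  0.49  2.08 -0.14  0.87  1.84]
  shift total [-1.3 -0.2 29.5] n 1 each [-1.32 -0.2  29.53]
```

Request:
apply_moves(squeeze=40, targets=[{"gripper": 1,"x": -1,"y": 0,"z": 20,"yaw": 0},{"gripper": 1,"x": 0,"y": 0,"z": 9,"yaw": 0},{"gripper": 1,"x": 0,"y": 0,"z": 0,"yaw": 0},{"gripper": -1,"x": 0,"y": 0,"z": 0,"yaw": 0},{"gripper": -1,"x": 0,"y": 0,"z": 0,"yaw": 0},{"gripper": -1,"x": 0,"y": 0,"z": 0,"yaw": 0},{"gripper": -1,"x": 0,"y": 0,"z": 0,"yaw": 0},{"gripper": -1,"x": 0,"y": 0,"z": 0,"yaw": 0},{"gripper": -1,"x": 0,"y": 0,"z": 0,"yaw": 0}])

```text
time_s: 60.03
eef_pos: [497.7, -56.9, 141.4]
tcp_rot: [-0.22, 3.132, -0.0]
wrist_force: [1.1, -1.9, 6.8]
width: 23.8
gripper_force: 38.8
```

Request:
apply_moves(targets=[{"gripper": -1,"x": -1.1,"y": 1.1,"z": 0,"yaw": 0},{"gripper": -1,"x": -1.1,"y": 1.1,"z": 0,"yaw": 0},{"gripper": -1,"x": -1.1,"y": 1.1,"z": 0,"yaw": 0},{"gripper": -1,"x": 0,"y": 0,"z": 0,"yaw": 0}])

```text
time_s: 60.37
eef_pos: [499.3, -54.7, 141.4]
tcp_rot: [0.217, -3.134, 0.002]
wrist_force: [-8.2, -10.9, 16.1]
width: 23.5
gripper_force: 39.8
```

Run:
```python
from h import *
plan((498.6,-54.8,139,None))
```

```text
t 60.4 at [499.3 -54.7 141.4] th -172.1 F [ -8.2 -10.9  16.1] Tq [-2.14  1.77 -0.36] w 23.5 gf 39.8 j [-0.43  0.28  0.48  2.1  -0.17  0.81  1.87]
  shift total [ 0.7 -0.   2.4] n 1 each [ 0.74 -0.01  2.38]
```

```bash
cat > kn.py <<'E'
from h import *
for n in ['scene','side']:
    for P,t in [(np.load(n+'0.npz')['P'].reshape(-1,3),'start')]+[(lambda c:(pts(c)[c['depth']>0],'now'))(cam(n))]:
        e=[];q=P[(abs(P[:,2]-120)<4)&(P[:,1]<25)&(P[:,1]>-60)]
        for x in list(np.arange(490,545,6))+list(np.arange(625,680,6)):
            k=abs(q[:,0]-x)<3
            if k.sum()>5: e.append((x,np.percentile(q[k][:,1],97)))
        e=np.array(e);f=np.polyfit(e[:,0],e[:,1],1)
        m=(P[:,2]>140)&(P[:,2]<166)&(np.hypot(P[:,0]-500,P[:,1]+57)<30)
        print(n,t,'knob',np.round(P[m].mean(0),1),'edge',round(np.degrees(np.arctan(f[0])),2),round(np.polyval(f,590),1))
E
python3 kn.py
```

```text
scene start knob [505.  -59.  156.4] edge 6.47 2.4
scene now knob [508.9 -58.  156. ] edge 5.91 1.5
side start knob [497.1 -47.9 156.4] edge 6.09 6.4
side now knob [498.7 -38.7 155.7] edge 6.34 5.3
```

Request:
apply_moves(targets=[{"gripper": -1,"x": -0.8,"y": 0.8,"z": 0,"yaw": 0},{"gripper": -1,"x": -0.8,"y": 0.8,"z": 0,"yaw": 0},{"gripper": -1,"x": 0,"y": 0,"z": 0,"yaw": 0}])

```text
time_s: 60.72
eef_pos: [499.4, -54.6, 141.3]
tcp_rot: [0.215, -3.132, 0.004]
wrist_force: [-17.1, -19.5, 24.2]
width: 23.8
gripper_force: 40.7
```

Request:
apply_moves(targets=[{"gripper": 1,"x": 0,"y": 0,"z": 0,"yaw": 0},{"gripper": 1,"x": 0,"y": 0,"z": 0,"yaw": 0},{"gripper": 1,"x": 0,"y": 0,"z": 0,"yaw": 0},{"gripper": 1,"x": 0,"y": 0,"z": -20,"yaw": 0},{"gripper": 1,"x": 0,"y": 0,"z": -35,"yaw": 0},{"gripper": 1,"x": 0,"y": 0,"z": -35,"yaw": 0},{"gripper": 1,"x": 0,"y": 0,"z": -35,"yaw": 0},{"gripper": 1,"x": -26,"y": 21,"z": -20,"yaw": 0},{"gripper": 1,"x": -26,"y": 21,"z": 0,"yaw": 0},{"gripper": 1,"x": -26,"y": 21,"z": 0,"yaw": 0},{"gripper": 1,"x": 0,"y": 0,"z": 0,"yaw": 0},{"gripper": 1,"x": 0,"y": 0,"z": 0,"yaw": 0}])

```text
time_s: 61.72
eef_pos: [570.1, 24.2, 285.1]
tcp_rot: [0.225, -3.133, 0.001]
wrist_force: [-0.4, -1.5, -0.8]
width: 85.5
gripper_force: 0.0
```

```bash
python3 kn.py; python3 m1.py;python3 - <<'E'
from h import *
plan((588.5,42,200,5.9))
E
```

```text
scene start knob [505.  -59.  156.4] edge 6.47 2.4
scene now knob [505.2 -59.  156.1] edge 6.29 2.6
side start knob [497.1 -47.9 156.4] edge 6.09 6.4
side now knob [497.7 -48.8 155.9] edge 6.12 5.6
t 61.8 at [569.1  21.9 285.4] th -172.0 F [ 0.1 -0.3  0.4] Tq [-0.  0. -0.] w 85.5 gf 0.0 j [-0.6  0.2  0.5  1.8 -0.1  1.1  1.7]
  yaw total 15.0 -> n=3 5.01 each
  shift total [-19.1  22.5 -14.6] n 1 each [-19.1  22.5 -14.6]
wing ((590.307373046875, 40.42448425292969), (16.247386932373047, 63.545501708984375), 89.95178985595703) 1748 [587.1  39.7 185.9]
59388
[[500.  508.  516.  524.  532.  540.  548.  556.  564.  572.  580.  588.
  596.  604.  612.  620.  628.  636.  644.  652.  660.  668.  676. ]
 [ -4.4  -4.   -3.   -2.   -1.   -0.1   0.1   1.2  19.9  20.   17.6  14.
   13.2   6.2   7.2   8.    9.1  10.   10.   11.1  12.   12.9  13.8]]
knob 972
[498.3 -53.1 162.3] [486.5 -66.2 145.1] [510.4 -42.1 165.9]
t 61.9 at [569.   21.5 285.6] th -172.0 F [ 0.4 -0.   1.3] Tq [ 0.02 -0.01 -0.03] w 85.5 gf 0.0 j [-0.55  0.22  0.48  1.8  -0.11  1.15  1.67]
  yaw total 2.1 -> n=1 2.10 each
  shift total [-21.5  18.4  85.6] n 3 each [-7.17  6.13 28.52]
```

Request:
apply_moves(squeeze=60, targets=[{"gripper": 1,"x": 0,"y": 0,"z": 0,"yaw": 2.1},{"gripper": 1,"x": -21.5,"y": 18.7,"z": 0,"yaw": 0},{"gripper": 1,"x": 0,"y": 0,"z": 30,"yaw": 0},{"gripper": 1,"x": 0,"y": 0,"z": 30,"yaw": 0},{"gripper": 1,"x": 0,"y": 0,"z": 30,"yaw": 0},{"gripper": 1,"x": 0,"y": 0,"z": 18,"yaw": 0},{"gripper": 1,"x": 0,"y": 0,"z": 8,"yaw": 0},{"gripper": 1,"x": 0,"y": 0,"z": 0,"yaw": 0},{"gripper": 1,"x": 0,"y": 0,"z": 0,"yaw": 0}])

```text
time_s: 62.62
eef_pos: [589.2, 42.5, 170.5]
tcp_rot: [-0.162, 3.137, -0.0]
wrist_force: [0.2, -0.0, -0.3]
width: 85.5
gripper_force: 0.0
```

Run:
```python
from h import *
plan((588.5,42.3,167,5.9))
```

```text
t 62.6 at [589.2  42.5 170.5] th -174.1 F [ 0.2 -0.  -0.3] Tq [ 0.02  0.04 -0.02] w 85.5 gf 0.0 j [-0.53  0.38  0.44  1.88 -0.2   0.93  1.67]
  yaw total -0.0 -> n=1 -0.00 each
  shift total [ 0.7 -0.1  3.5] n 1 each [ 0.71 -0.14  3.54]
```

Request:
apply_moves(squeeze=60, targets=[{"gripper": 1,"x": 0.5,"y": 0,"z": 3,"yaw": 0},{"gripper": -1,"x": 0,"y": 0,"z": 0,"yaw": 0},{"gripper": -1,"x": 0,"y": 0,"z": 0,"yaw": 0},{"gripper": -1,"x": 0,"y": 0,"z": 0,"yaw": 0},{"gripper": -1,"x": 0,"y": 0,"z": 0,"yaw": 0},{"gripper": -1,"x": 0,"y": 0,"z": 0,"yaw": 0},{"gripper": -1,"x": 0,"y": 0,"z": 0,"yaw": 0},{"gripper": -1,"x": 0,"y": 0,"z": 0,"yaw": 0}])

```text
time_s: 63.28
eef_pos: [588.8, 41.6, 167.1]
tcp_rot: [-0.161, 3.136, -0.002]
wrist_force: [0.8, -5.8, 4.0]
width: 14.7
gripper_force: 56.8
```

```bash
python3 - <<'E'
from h import *
plan((588.5,42.3,167,5.9))
E
python3 kn.py | grep now
```

```text
t 63.3 at [588.8  41.6 167.1] th -174.1 F [ 0.8 -5.8  4. ] Tq [-1.61 -0.18 -0.13] w 14.7 gf 56.8 j [-0.53  0.38  0.44  1.88 -0.2   0.92  1.68]
  yaw total -0.0 -> n=1 -0.02 each
  shift total [0.3 0.7 0.1] n 1 each [0.27 0.74 0.06]
scene now knob [504.6 -59.8 156.4] edge 7.03 1.8
side now knob [496.6 -48.8 155.6] edge 5.66 4.7
```

Request:
apply_moves(targets=[{"gripper": -1,"x": 0,"y": -0.8,"z": -0.3,"yaw": 0},{"gripper": -1,"x": 0,"y": 0,"z": 0,"yaw": -1},{"gripper": -1,"x": 0,"y": 0,"z": 0,"yaw": -1},{"gripper": -1,"x": 0,"y": 0,"z": 0,"yaw": 0},{"gripper": -1,"x": 0,"y": 0,"z": 0,"yaw": 0}])

```text
time_s: 63.8
eef_pos: [588.7, 41.4, 167.1]
tcp_rot: [-0.218, 3.133, -0.001]
wrist_force: [0.5, -5.6, 2.2]
width: 14.8
gripper_force: 60.1
```

```bash
python3 - <<'E'
from h import *
plan((588.5,42.3,167,5.9))
E
python3 kn.py | grep now
```

```text
t 63.8 at [588.7  41.4 167.1] th -172.0 F [ 0.5 -5.6  2.2] Tq [-1.51 -0.2  -0.32] w 14.8 gf 60.1 j [-0.52  0.38  0.43  1.88 -0.19  0.92  1.71]
  yaw total 2.1 -> n=1 2.06 each
  shift total [0.1 1.  0.1] n 1 each [0.14 0.97 0.1 ]
scene now knob [504.4 -59.7 156.2] edge 6.25 1.0
side now knob [496.9 -49.2 156.3] edge 7.0 5.5
```

Request:
apply_moves(targets=[{"gripper": -1,"x": 0,"y": -1,"z": -0.2,"yaw": -1},{"gripper": -1,"x": 0,"y": 0,"z": 0,"yaw": -1},{"gripper": -1,"x": 0,"y": 0,"z": 0,"yaw": 0},{"gripper": -1,"x": 0,"y": 0,"z": 0,"yaw": 0}])

```text
time_s: 64.23
eef_pos: [588.7, 41.0, 167.2]
tcp_rot: [-0.272, 3.13, -0.0]
wrist_force: [-0.0, -5.0, 0.0]
width: 14.8
gripper_force: 63.9
```

```bash
python3 - <<'E'
from h import *
plan((588.5,42.3,167,5.9))
E
python3 kn.py | grep now
```

```text
t 64.2 at [588.7  41.  167.2] th -170.1 F [-0. -5.  0.] Tq [-1.02  0.   -0.54] w 14.8 gf 63.9 j [-0.51  0.38  0.42  1.88 -0.19  0.92  1.74]
  yaw total 4.0 -> n=1 4.05 each
  shift total [0.  1.3 0.2] n 1 each [0.03 1.31 0.16]
scene now knob [504.5 -59.7 155.9] edge 7.06 2.3
side now knob [496.9 -48.6 155.2] edge 6.3 4.9
```

Request:
apply_moves(targets=[{"gripper": -1,"x": 0,"y": 0,"z": 0,"yaw": 2},{"gripper": -1,"x": 0,"y": 0,"z": 0,"yaw": 0},{"gripper": 1,"x": 0,"y": 0,"z": 0,"yaw": 0},{"gripper": 1,"x": 0,"y": 0,"z": 0,"yaw": 0},{"gripper": 1,"x": 0,"y": 0,"z": 0,"yaw": 0},{"gripper": 1,"x": 0,"y": 0,"z": 0,"yaw": 0},{"gripper": 1,"x": 0,"y": 0,"z": -25,"yaw": 0},{"gripper": 1,"x": 0,"y": 0,"z": -30,"yaw": 0},{"gripper": 1,"x": 0,"y": 0,"z": -35,"yaw": 0},{"gripper": 1,"x": 0,"y": 0,"z": -32,"yaw": 0},{"gripper": 1,"x": 0,"y": 0,"z": 0,"yaw": 0},{"gripper": 1,"x": 0,"y": 0,"z": 0,"yaw": 0}])

```text
time_s: 65.33
eef_pos: [589.5, 41.5, 291.1]
tcp_rot: [-0.218, 3.13, 0.001]
wrist_force: [-0.1, -0.6, -1.5]
width: 85.5
gripper_force: 0.0
```

```bash
python3 m1.py;python3 kn.py | grep now
```

```text
t 65.3 at [589.5  41.5 291.1] th -172.0 F [-0.1 -0.6 -1.5] Tq [ 0.  0. -0.] w 85.5 gf 0.0 j [-0.6  0.2  0.5  1.8 -0.1  1.2  1.6]
  yaw total 15.0 -> n=3 4.99 each
  shift total [-1.3  0.6 -8.9] n 1 each [-1.3  0.6 -8.9]
wing ((590.24560546875, 40.18913269042969), (63.474822998046875, 15.999078750610352), 2.0328691005706787) 1689 [587.5  40.  185.9]
58720
[[500.  508.  516.  524.  532.  540.  548.  556.  564.  572.  580.  588.
  596.  604.  612.  620.  628.  636.  644.  652.  660.  668.  676. ]
 [ -5.3  -4.2  -3.5  -2.5  -1.6  -0.7   0.2   0.9  20.   19.8  17.6  13.1
   11.1   6.2   7.2   8.2   9.    9.8  10.5  11.6  12.4  13.2  14. ]]
knob 1009
[498.2 -53.5 162. ] [485.8 -67.2 145.5] [509.9 -42.8 165.8]
scene now knob [504.9 -59.8 156.3] edge 6.7 1.8
side now knob [496.7 -49.4 155.3] edge 6.15 4.5
```

Request:
apply_moves(squeeze=60, targets=[{"gripper": 1,"x": 0,"y": 0,"z": 30,"yaw": 2},{"gripper": 1,"x": 0,"y": -1.5,"z": 30,"yaw": 0},{"gripper": 1,"x": 0,"y": 0,"z": 30,"yaw": 0},{"gripper": 1,"x": 0,"y": 0,"z": 22,"yaw": 0},{"gripper": 1,"x": 0,"y": 0,"z": 13,"yaw": 0},{"gripper": 1,"x": 0,"y": 0,"z": 0,"yaw": 0},{"gripper": -1,"x": 0,"y": 0,"z": 0,"yaw": 0},{"gripper": -1,"x": 0,"y": 0,"z": 0,"yaw": 0},{"gripper": -1,"x": 0,"y": 0,"z": 0,"yaw": 0},{"gripper": -1,"x": 0,"y": 0,"z": 0,"yaw": 0},{"gripper": -1,"x": 0,"y": 0,"z": 0,"yaw": 0},{"gripper": -1,"x": 0,"y": 0,"z": 0,"yaw": 0}])

```text
time_s: 66.48
eef_pos: [589.1, 40.0, 164.8]
tcp_rot: [-0.163, 3.136, 0.001]
wrist_force: [-1.9, 1.8, 7.4]
width: 15.2
gripper_force: 57.1
```

Run:
```python
from h import *
plan((588.5,42.3,167,5.9))
```

```text
t 66.5 at [589.1  40.  164.8] th -174.1 F [-1.9  1.8  7.4] Tq [ 0.37  0.47 -0.23] w 15.2 gf 57.1 j [-0.52  0.38  0.44  1.89 -0.2   0.92  1.68]
  yaw total 0.0 -> n=1 0.05 each
  shift total [ 0.4  2.4 -2.2] n 1 each [ 0.4   2.38 -2.15]
```

Request:
apply_moves(squeeze=100, targets=[{"gripper": -1,"x": 0,"y": 0,"z": -0.4,"yaw": 0},{"gripper": -1,"x": 0,"y": 0,"z": 0,"yaw": -2},{"gripper": -1,"x": 0,"y": 0,"z": 0,"yaw": -2},{"gripper": -1,"x": 0,"y": 0,"z": 0,"yaw": 0},{"gripper": -1,"x": 0,"y": 0,"z": 0,"yaw": 0}])

```text
time_s: 66.9
eef_pos: [589.1, 39.9, 165.0]
tcp_rot: [-0.27, 3.129, 0.001]
wrist_force: [0.1, 2.6, 4.8]
width: 13.8
gripper_force: 100.2
```

```bash
python3 - <<'E'
from h import *
plan((588.5,42.3,167,5.9))
E
python3 kn.py | grep now
```

```text
t 66.9 at [589.1  39.9 165. ] th -170.1 F [0.1 2.6 4.8] Tq [ 0.57  0.06 -0.77] w 13.8 gf 100.2 j [-0.51  0.38  0.42  1.88 -0.19  0.92  1.75]
  yaw total 4.0 -> n=1 3.96 each
  shift total [ 0.4  2.5 -2. ] n 1 each [ 0.39  2.47 -2.02]
scene now knob [504.7 -59.6 156.4] edge 6.87 2.1
side now knob [497.2 -48.8 155.8] edge 6.93 5.1
```

Request:
apply_moves(squeeze=110, targets=[{"gripper": -1,"x": 0,"y": 0,"z": 0,"yaw": -2},{"gripper": -1,"x": 0,"y": 0,"z": 0,"yaw": -2},{"gripper": -1,"x": 0,"y": 0,"z": 0,"yaw": 0},{"gripper": -1,"x": 0,"y": 0,"z": 0,"yaw": 0}])

```text
time_s: 67.33
eef_pos: [589.2, 39.9, 165.0]
tcp_rot: [-0.378, 3.118, 0.001]
wrist_force: [0.2, 3.3, 6.4]
width: 13.5
gripper_force: 114.1
```

Run:
```python
from h import *
plan((588.5,42.3,167,5.9))
```

```text
t 67.3 at [589.2  39.9 165. ] th -166.2 F [0.2 3.3 6.4] Tq [ 0.77 -0.01 -1.55] w 13.5 gf 114.1 j [-0.5   0.38  0.41  1.88 -0.19  0.92  1.81]
  yaw total 7.9 -> n=2 3.97 each
  shift total [ 0.5  2.4 -2. ] n 1 each [ 0.46  2.44 -2.01]
```

Request:
apply_moves(squeeze=40, targets=[{"gripper": -1,"x": 0,"y": 0,"z": 0,"yaw": 2},{"gripper": -1,"x": 0,"y": 0,"z": 0,"yaw": 2},{"gripper": -1,"x": 0,"y": 0,"z": 0,"yaw": 1},{"gripper": -1,"x": 0,"y": 0,"z": 0,"yaw": 0},{"gripper": 1,"x": 0,"y": 0,"z": 0,"yaw": 0},{"gripper": 1,"x": 0,"y": 0,"z": 0,"yaw": 0},{"gripper": 1,"x": 0,"y": 0,"z": 0,"yaw": 0},{"gripper": 1,"x": 0,"y": 0,"z": 0,"yaw": 0},{"gripper": 1,"x": 0,"y": 0,"z": -25,"yaw": 0},{"gripper": 1,"x": 0,"y": 0,"z": -30,"yaw": 0},{"gripper": 1,"x": 0,"y": 0,"z": -35,"yaw": 0},{"gripper": 1,"x": 0,"y": 0,"z": -33,"yaw": 0}])

```text
time_s: 68.33
eef_pos: [588.4, 39.4, 289.0]
tcp_rot: [0.244, -3.132, 0.001]
wrist_force: [1.2, -0.0, 0.3]
width: 85.5
gripper_force: 0.0
```

Request:
apply_moves(targets=[{"gripper": 1,"x": 0,"y": 0,"z": 0,"yaw": 0},{"gripper": 1,"x": 0,"y": 0,"z": 0,"yaw": 0},{"gripper": 1,"x": 0,"y": 0,"z": 0,"yaw": 0}])

```text
time_s: 68.58
eef_pos: [588.5, 39.8, 287.2]
tcp_rot: [0.245, -3.132, 0.0]
wrist_force: [0.0, 1.0, -2.1]
width: 85.6
gripper_force: 0.0
```

```bash
python3 m1.py;python3 kn.py | grep now
```

```text
t 68.6 at [588.5  39.8 287.2] th -171.1 F [ 0.   1.  -2.1] Tq [-0.  0. -0.] w 85.6 gf 0.0 j [-0.6  0.2  0.5  1.8 -0.1  1.2  1.7]
  yaw total 15.9 -> n=3 5.32 each
  shift total [ -2.    2.4 -12.8] n 1 each [ -2.    2.4 -12.8]
wing ((590.3201904296875, 40.18246841430664), (63.852169036865234, 16.010971069335938), 2.0665640830993652) 1725 [587.6  39.9 185.9]
59851
[[500.  508.  516.  524.  532.  540.  548.  556.  564.  572.  580.  588.
  596.  604.  612.  620.  628.  636.  644.  652.  660.  668.  676. ]
 [ -5.2  -4.1  -3.   -2.1  -1.8  -0.9   0.    1.2  19.9  19.9  17.6  13.2
   11.5   6.4   7.3   7.9   8.5   9.5  10.3  11.4  12.3  13.2  13.5]]
knob 1033
[498.4 -53.2 161.9] [485.8 -66.9 145. ] [510.3 -43.  166.2]
scene now knob [504.8 -59.6 156.4] edge 6.42 2.1
side now knob [497.4 -48.5 156. ] edge 5.54 5.4
```

Run:
```python
from h import *
def line(q,ax):
    # robust fit of wall line; ax: independent coordinate
    a,b=q[:,ax],q[:,1-ax]
    for _ in range(6):
        f=np.polyfit(a,b,1);r=abs(b-np.polyval(f,a));k=r<max(2*np.median(r),1);a,b=a[k],b[k]
    return np.degrees(np.arctan(f[0])),len(a),np.median(r),a.min(),a.max()
A=[('scene0',np.load('scene0.npz')['P'].reshape(-1,3))]
for n in ['scene','side','wrist']:
    c=cam(n);A.append((n,pts(c)[c['depth']>0]))
A.append(('side0',np.load('side0.npz')['P'].reshape(-1,3)))
a=np.radians(5.9);Rm=np.array([[np.cos(a),-np.sin(a)],[np.sin(a),np.cos(a)]]);T=np.array([585.5,-114.5])
for n,P in A:
    L=(P[:,:2]-T)@Rm
    z=(P[:,2]>15)&(P[:,2]<104)
    for w,ax,s in [('+x',0,1),('-x',0,-1),('+y',1,1),('-y',1,-1)]:
        m=z&(abs(L[:,ax]*s-120)<9)&(abs(L[:,1-ax])<105)
        if w=='+y': m&=(abs(L[:,0]-20)>45)
        if m.sum()>80:
            ang,k,r,lo,hi=line(L[m],1-ax); ang=ang if ax==1 else -ang
            print(n,w,'tub yaw %.2f'%(5.9+ang),k,'res %.2f'%r,'span',round(lo),round(hi),'off %.1f'%np.median(L[m][:,ax]))
```

```text
scene0 +x tub yaw 5.89 1213 res 0.39 span -105 105 off 121.1
scene0 -y tub yaw 5.84 1138 res 0.38 span -105 105 off -122.0
scene +x tub yaw 5.85 1241 res 0.41 span -105 105 off 121.1
scene -y tub yaw 5.87 1140 res 0.36 span -105 105 off -122.0
side +y tub yaw 6.06 407 res 0.94 span -104 105 off 118.0
wrist +y tub yaw 6.02 790 res 0.05 span -105 105 off 117.9
side0 +y tub yaw 5.90 481 res 1.10 span -104 105 off 118.1
```

Request:
apply_moves(squeeze=110, targets=[{"gripper": 1,"x": 0,"y": 0,"z": 25,"yaw": 6.8},{"gripper": 1,"x": -1.8,"y": 0,"z": 30,"yaw": 0},{"gripper": 1,"x": 0,"y": 0,"z": 30,"yaw": 0},{"gripper": 1,"x": 0,"y": 0,"z": 22,"yaw": 0},{"gripper": 1,"x": 0,"y": 0,"z": 11,"yaw": 0},{"gripper": 1,"x": 0,"y": 0,"z": 0,"yaw": 0},{"gripper": -1,"x": 0,"y": 0,"z": 0,"yaw": 0},{"gripper": -1,"x": 0,"y": 0,"z": 0,"yaw": 0},{"gripper": -1,"x": 0,"y": 0,"z": 0,"yaw": 0},{"gripper": -1,"x": 0,"y": 0,"z": 0,"yaw": 0},{"gripper": -1,"x": 0,"y": 0,"z": 0,"yaw": 0},{"gripper": -1,"x": 0,"y": 0,"z": 0,"yaw": 0}])

```text
time_s: 69.88
eef_pos: [591.0, 40.0, 170.3]
tcp_rot: [-0.059, 3.14, 0.001]
wrist_force: [-0.2, 2.9, 17.6]
width: 13.5
gripper_force: 101.2
```

Run:
```python
from h import *
plan((590,40,166,5.9))
```

```text
t 69.9 at [591.   40.  170.3] th -177.8 F [-0.2  2.9 17.6] Tq [ 0.45  0.15 -0.08] w 13.5 gf 101.2 j [-0.53  0.38  0.45  1.88 -0.2   0.93  1.62]
  yaw total -3.7 -> n=1 -3.75 each
  shift total [1.  0.1 4.3] n 1 each [0.96 0.14 4.25]
```

Request:
apply_moves(targets=[{"gripper": -1,"x": 0,"y": 0,"z": 0,"yaw": 5},{"gripper": -1,"x": 0,"y": 0,"z": 0,"yaw": 5},{"gripper": -1,"x": 0,"y": 0,"z": 0,"yaw": 0}])

```text
time_s: 70.13
eef_pos: [592.7, 39.3, 170.6]
tcp_rot: [0.225, 3.129, -0.0]
wrist_force: [9.3, -2.7, 0.7]
width: 13.3
gripper_force: 113.5
```

Run:
```python
from h import *
plan((590,40,166,5.9))
```

```text
t 70.1 at [592.7  39.3 170.6] th 171.8 F [ 9.3 -2.7  0.7] Tq [-0.71 -2.29 -0.12] w 13.3 gf 113.5 j [-0.56  0.39  0.49  1.88 -0.22  0.93  1.46]
  yaw total -14.1 -> n=2 -7.06 each
  shift total [2.6 0.9 4.6] n 1 each [2.59 0.95 4.63]
```

Request:
apply_moves(targets=[{"gripper": -1,"x": 0,"y": 0,"z": 0,"yaw": -5},{"gripper": -1,"x": 0,"y": 0,"z": 0,"yaw": -5},{"gripper": -1,"x": 0,"y": 0,"z": 0,"yaw": -4},{"gripper": -1,"x": 0,"y": 0,"z": 0,"yaw": 0},{"gripper": -1,"x": 0,"y": 0,"z": 0,"yaw": 0}])

```text
time_s: 70.55
eef_pos: [593.0, 40.5, 170.4]
tcp_rot: [-0.169, 3.132, 0.001]
wrist_force: [13.9, 3.7, -6.4]
width: 12.9
gripper_force: 112.7
```

Run:
```python
from h import *
plan((590,40,166,5.9))
```

```text
t 70.5 at [593.   40.5 170.4] th -173.8 F [13.9  3.7 -6.4] Tq [ 0.86 -3.06 -0.35] w 12.9 gf 112.7 j [-0.52  0.38  0.43  1.87 -0.19  0.92  1.68]
  yaw total 0.3 -> n=1 0.27 each
  shift total [ 3.  -0.2  4.4] n 1 each [ 3.01 -0.16  4.42]
```

Request:
apply_moves(squeeze=40, targets=[{"gripper": 1,"x": 0,"y": 0,"z": 0,"yaw": 0},{"gripper": 1,"x": 0,"y": 0,"z": 0,"yaw": 0},{"gripper": 1,"x": 0,"y": 0,"z": 0,"yaw": 0},{"gripper": 1,"x": 0,"y": 0,"z": 0,"yaw": 0},{"gripper": 1,"x": 0,"y": 0,"z": -25,"yaw": 0},{"gripper": 1,"x": 0,"y": 0,"z": -30,"yaw": 0},{"gripper": 1,"x": 0,"y": 0,"z": -35,"yaw": 0},{"gripper": 1,"x": 0,"y": 0,"z": -30,"yaw": 0},{"gripper": 1,"x": 0,"y": 0,"z": 0,"yaw": 0},{"gripper": 1,"x": 0,"y": 0,"z": 0,"yaw": 0},{"gripper": 1,"x": 0,"y": 0,"z": 0,"yaw": 0}])

```text
time_s: 71.47
eef_pos: [590.2, 39.8, 289.1]
tcp_rot: [0.169, -3.137, 0.0]
wrist_force: [0.1, 0.4, 0.1]
width: 85.3
gripper_force: 0.0
```

```bash
python3 m1.py
python3 - <<'E'
from h import *
c=cam('wrist');P=pts(c)
m=(P[...,2]>150)&(P[...,2]<163)&(np.hypot(P[...,0]-590,P[...,1]-40)<40)&(c['depth']>0);q=P[m];print('skirt top',m.sum(),cv2.minEnclosingCircle(q[:,:2].astype(np.float32)))
m=(P[...,2]>172)&(np.hypot(P[...,0]-590,P[...,1]-40)<50)&(c['depth']>0);q=P[m]
f=np.linalg.lstsq(np.c_[q[:,:2]-[590,40],np.ones(len(q))],q[:,2],rcond=None)[0];print('wing plane tilt deg',np.degrees(f[:2]),f[2])
i=c['img'];cv2.imwrite('pics/w8.png',cv2.resize(i[110:260,190:350],(800,750)[:2])[:600])
E
python3 kn.py|grep now
```

```text
t 71.5 at [590.2  39.8 289.1] th -173.8 F [0.1 0.4 0.1] Tq [-0.  0. -0.] w 85.3 gf 0.0 j [-0.6  0.3  0.5  1.8 -0.1  1.2  1.6]
  yaw total 13.2 -> n=2 6.58 each
  shift total [ -0.3   2.1 -10.9] n 1 each [ -0.3   2.1 -10.9]
wing ((586.8193969726562, 39.65735626220703), (64.14993286132812, 15.994115829467773), 1.9831862449645996) 1734 [583.8  39.5 186. ]
58460
[[500.  508.  516.  524.  532.  540.  548.  556.  564.  572.  580.  588.
  596.  604.  612.  620.  628.  636.  644.  652.  660.  668.  676. ]
 [ -6.6  -5.8  -5.   -3.8  -2.9  -2.3  -0.8  19.3  20.   18.6  13.5  11.4
    4.8   5.4   6.1   7.5   8.2   9.1  10.3  11.   11.8  13.1  14.1]]
knob 1017
[497.1 -54.9 161.9] [485.1 -68.5 145.1] [508.7 -44.5 166.2]
skirt top 1929 ((586.34375, 39.480018615722656), 27.078571319580078)
wing plane tilt deg [-140.54382793  -15.58189009] 325.7399390768888
scene now knob [503.5 -61.7 156.6] edge 7.24 1.1
side now knob [495.7 -50.6 154.6] edge 6.9 3.9
```

View pics/w8.png

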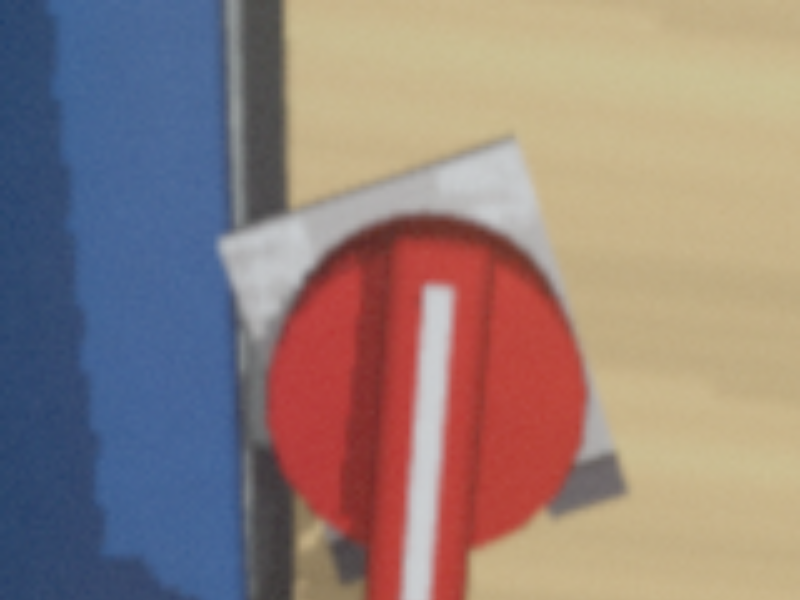

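Request:
apply_moves(squeeze=40, targets=[{"gripper": 1,"x": 25.8,"y": -21.4,"z": 0,"yaw": 0},{"gripper": 1,"x": 25.8,"y": -21.4,"z": 0,"yaw": 0},{"gripper": 1,"x": 25.8,"y": -21.4,"z": 0,"yaw": 0},{"gripper": 1,"x": 25.8,"y": -21.4,"z": 0,"yaw": 0},{"gripper": 1,"x": 0,"y": 0,"z": 30,"yaw": 0},{"gripper": 1,"x": 0,"y": 0,"z": 30,"yaw": 0},{"gripper": 1,"x": 0,"y": 0,"z": 30,"yaw": 0},{"gripper": 1,"x": 0,"y": 0,"z": 30,"yaw": 0},{"gripper": 1,"x": 0,"y": 0,"z": 0,"yaw": 0},{"gripper": 1,"x": 0,"y": 0,"z": 0,"yaw": 0}])

```text
time_s: 72.5
eef_pos: [496.3, -56.7, 168.9]
tcp_rot: [0.167, -3.134, 0.002]
wrist_force: [1.0, -0.9, 1.7]
width: 85.3
gripper_force: 0.0
```

Request:
apply_moves(targets=[{"gripper": 1,"x": 0,"y": 0,"z": 20,"yaw": 0},{"gripper": 1,"x": 0,"y": 0,"z": 8,"yaw": 0},{"gripper": 1,"x": 0,"y": 0,"z": 0,"yaw": 0},{"gripper": -1,"x": 0,"y": 0,"z": 0,"yaw": 0},{"gripper": -1,"x": 0,"y": 0,"z": 0,"yaw": 0},{"gripper": -1,"x": 0,"y": 0,"z": 0,"yaw": 0},{"gripper": -1,"x": 0,"y": 0,"z": 0,"yaw": 0},{"gripper": -1,"x": 0,"y": 0,"z": 0,"yaw": 0},{"gripper": -1,"x": 0,"y": 0,"z": 0,"yaw": 0}])

```text
time_s: 73.25
eef_pos: [497.7, -56.5, 142.2]
tcp_rot: [-0.168, 3.136, -0.0]
wrist_force: [-1.7, -0.1, 7.0]
width: 23.8
gripper_force: 38.8
```

Request:
apply_moves(targets=[{"gripper": -1,"x": -1.1,"y": 1.1,"z": 0,"yaw": 0},{"gripper": -1,"x": -1.1,"y": 1.1,"z": 0,"yaw": 0},{"gripper": -1,"x": 0,"y": 0,"z": 0,"yaw": 0}])

```text
time_s: 73.5
eef_pos: [499.0, -54.8, 142.2]
tcp_rot: [0.167, -3.137, 0.001]
wrist_force: [-5.0, -4.6, 13.9]
width: 23.7
gripper_force: 39.5
```

Request:
apply_moves(targets=[{"gripper": -1,"x": -0.9,"y": 0.9,"z": 0,"yaw": 0},{"gripper": -1,"x": -0.7,"y": 0.7,"z": 0,"yaw": 0},{"gripper": -1,"x": 0,"y": 0,"z": 0,"yaw": 0}])

```text
time_s: 73.75
eef_pos: [499.1, -54.7, 142.1]
tcp_rot: [0.164, -3.135, 0.003]
wrist_force: [-15.4, -14.8, 23.6]
width: 23.7
gripper_force: 40.4
```

Request:
apply_moves(targets=[{"gripper": 1,"x": 0,"y": 0,"z": 0,"yaw": 0},{"gripper": 1,"x": 0,"y": 0,"z": 0,"yaw": 0},{"gripper": 1,"x": 0,"y": 0,"z": 0,"yaw": 0},{"gripper": 1,"x": 0,"y": 0,"z": -20,"yaw": 0},{"gripper": 1,"x": 0,"y": 0,"z": -35,"yaw": 0},{"gripper": 1,"x": 0,"y": 0,"z": -35,"yaw": 0},{"gripper": 1,"x": 0,"y": 0,"z": -35,"yaw": 0},{"gripper": 1,"x": -26,"y": 21,"z": -20,"yaw": 0},{"gripper": 1,"x": -26,"y": 21,"z": 0,"yaw": 0},{"gripper": 1,"x": -26,"y": 21,"z": 0,"yaw": 0},{"gripper": 1,"x": -23,"y": 20,"z": 0,"yaw": 0},{"gripper": 1,"x": 0,"y": 0,"z": 0,"yaw": 0}])

```text
time_s: 74.75
eef_pos: [594.7, 47.2, 285.8]
tcp_rot: [-0.178, 3.136, 0.001]
wrist_force: [-0.2, 0.3, -1.7]
width: 85.6
gripper_force: 0.0
```

Request:
apply_moves(targets=[{"gripper": 1,"x": 0,"y": 0,"z": 0,"yaw": 0},{"gripper": 1,"x": 0,"y": 0,"z": 0,"yaw": 0}])

```text
time_s: 74.92
eef_pos: [591.8, 41.0, 286.2]
tcp_rot: [0.169, -3.137, 0.001]
wrist_force: [-0.1, -0.5, 0.3]
width: 85.6
gripper_force: 0.0
```

```bash
python3 m1.py; python3 kn.py
python3 - <<'E'
from h import *
plan((589,40,168,5.9))
E
```

```text
t 74.9 at [591.8  41.  286.2] th -173.8 F [-0.1 -0.5  0.3] Tq [-0. -0.  0.] w 85.6 gf 0.0 j [-0.6  0.3  0.5  1.8 -0.1  1.2  1.6]
  yaw total 13.2 -> n=2 6.58 each
  shift total [  1.1   0.8 -13.8] n 1 each [  1.1   0.8 -13.8]
wing ((588.5707397460938, 40.33931350708008), (63.642738342285156, 15.960515975952148), 0.11156284809112549) 1768 [585.9  40.2 186. ]
59077
[[500.  508.  516.  524.  532.  540.  548.  556.  564.  572.  580.  588.
  596.  604.  612.  620.  628.  636.  644.  652.  660.  668.  676. ]
 [ -4.4  -3.6  -2.9  -2.3  -0.9  -0.3   0.5   1.   20.   19.7  15.6  12.5
   10.4   6.7   7.3   7.9   9.2  10.   10.7  11.3  11.9  13.2  14.1]]
knob 1039
[498.9 -52.5 161.9] [486.9 -66.1 145. ] [510.6 -42.  166.3]
scene start knob [505.  -59.  156.4] edge 6.47 2.4
scene now knob [505.1 -58.7 156.6] edge 6.05 1.5
side start knob [497.1 -47.9 156.4] edge 6.09 6.4
side now knob [497.8 -48.6 155.2] edge 6.44 5.3
t 75.1 at [591.7  40.4 286.8] th -173.9 F [-0.7 -0.7  1. ] Tq [-0.01  0.02 -0.05] w 85.5 gf 0.0 j [-0.57  0.26  0.48  1.75 -0.13  1.16  1.63]
  yaw total 0.2 -> n=1 0.19 each
  shift total [ 2.700e+00 -1.000e-01  1.188e+02] n 3 each [ 9.10e-01 -3.00e-02  3.96e+01]
```

Request:
apply_moves(squeeze=60, targets=[{"gripper": 1,"x": 3,"y": 0,"z": 25,"yaw": 3},{"gripper": 1,"x": 0,"y": 0,"z": 30,"yaw": 0},{"gripper": 1,"x": 0,"y": 0,"z": 30,"yaw": 0},{"gripper": 1,"x": 0,"y": 0,"z": 22,"yaw": 0},{"gripper": 1,"x": 0,"y": 0,"z": 12,"yaw": 0},{"gripper": 1,"x": 0,"y": 0,"z": 0,"yaw": 0},{"gripper": -1,"x": 0,"y": 0,"z": 0,"yaw": 0},{"gripper": -1,"x": 0,"y": 0,"z": 0,"yaw": 0},{"gripper": -1,"x": 0,"y": 0,"z": 0,"yaw": 0},{"gripper": -1,"x": 0,"y": 0,"z": 0,"yaw": 0},{"gripper": -1,"x": 0,"y": 0,"z": 0,"yaw": 0},{"gripper": -1,"x": 0,"y": 0,"z": 0,"yaw": 0}])

```text
time_s: 76.07
eef_pos: [589.5, 40.6, 168.2]
tcp_rot: [-0.086, 3.139, -0.0]
wrist_force: [0.4, -4.1, 6.0]
width: 14.2
gripper_force: 58.9
```

Run:
```python
from h import *
plan((589,40,168,5.9))
```

```text
t 76.1 at [589.5  40.6 168.2] th -176.9 F [ 0.4 -4.1  6. ] Tq [-0.77  0.16 -0.03] w 14.2 gf 58.9 j [-0.54  0.38  0.46  1.88 -0.21  0.92  1.64]
  yaw total -2.8 -> n=1 -2.76 each
  shift total [ 0.6 -0.5  0.2] n 1 each [ 0.58 -0.55  0.25]
```

Request:
apply_moves(squeeze=80, targets=[{"gripper": -1,"x": 0,"y": -0.5,"z": -0.3,"yaw": 0},{"gripper": -1,"x": 0,"y": 0,"z": 0,"yaw": -2},{"gripper": -1,"x": 0,"y": 0,"z": 0,"yaw": -2},{"gripper": -1,"x": 0,"y": 0,"z": 0,"yaw": -2},{"gripper": -1,"x": 0,"y": 0,"z": 0,"yaw": -2},{"gripper": -1,"x": 0,"y": 0,"z": 0,"yaw": 0},{"gripper": -1,"x": 0,"y": 0,"z": 0,"yaw": 0}])

```text
time_s: 76.65
eef_pos: [589.5, 40.2, 168.4]
tcp_rot: [-0.302, 3.126, 0.0]
wrist_force: [-0.2, -0.1, 5.5]
width: 14.3
gripper_force: 86.2
```

```bash
python3 - <<'E'
from h import *
plan((589,40,168,5.9))
E
python3 kn.py|grep now
```

```text
t 76.7 at [589.5  40.2 168.4] th -169.0 F [-0.2 -0.1  5.5] Tq [-0.05  0.06 -1.03] w 14.3 gf 86.2 j [-0.51  0.38  0.42  1.88 -0.19  0.92  1.76]
  yaw total 5.1 -> n=1 5.13 each
  shift total [ 0.5 -0.1  0.4] n 1 each [ 0.53 -0.11  0.35]
scene now knob [504.8 -60.  156.5] edge 6.46 1.4
side now knob [496.9 -48.7 155.6] edge 6.74 6.0
```

Request:
apply_moves(targets=[{"gripper": -1,"x": 0,"y": 0,"z": 0,"yaw": 2},{"gripper": -1,"x": 0,"y": 0,"z": 0,"yaw": 1},{"gripper": -1,"x": 0,"y": 0,"z": 0,"yaw": 0},{"gripper": 1,"x": 0,"y": 0,"z": 0,"yaw": 0},{"gripper": 1,"x": 0,"y": 0,"z": 0,"yaw": 0},{"gripper": 1,"x": 0,"y": 0,"z": 0,"yaw": 0},{"gripper": 1,"x": 0,"y": 0,"z": 0,"yaw": 0},{"gripper": 1,"x": 0,"y": 0,"z": -25,"yaw": 0},{"gripper": 1,"x": 0,"y": 0,"z": -30,"yaw": 0},{"gripper": 1,"x": 0,"y": 0,"z": -35,"yaw": 0},{"gripper": 1,"x": 0,"y": 0,"z": -32,"yaw": 0},{"gripper": 1,"x": 0,"y": 0,"z": 0,"yaw": 0}])

```text
time_s: 77.75
eef_pos: [591.4, 40.1, 296.0]
tcp_rot: [-0.222, 3.126, 0.002]
wrist_force: [1.1, -0.4, -0.2]
width: 85.5
gripper_force: 0.0
```

Request:
apply_moves(targets=[{"gripper": 1,"x": 0,"y": 0,"z": 0,"yaw": 0},{"gripper": 1,"x": 0,"y": 0,"z": 0,"yaw": 0},{"gripper": 1,"x": 0,"y": 0,"z": 0,"yaw": 0}])

```text
time_s: 78.0
eef_pos: [588.6, 40.4, 288.8]
tcp_rot: [0.223, -3.132, 0.001]
wrist_force: [-0.7, 0.7, -0.2]
width: 85.6
gripper_force: 0.0
```

```bash
python3 m1.py; python3 kn.py
```

```text
t 78.0 at [588.6  40.4 288.8] th -171.8 F [-0.7  0.7 -0.2] Tq [ 0.1 -0.1 -0. ] w 85.6 gf 0.0 j [-0.6  0.2  0.5  1.8 -0.1  1.2  1.7]
  yaw total 15.2 -> n=3 5.05 each
  shift total [ -2.    1.8 -11.2] n 1 each [ -2.    1.8 -11.2]
wing ((588.82177734375, 39.9959831237793), (63.645809173583984, 15.996123313903809), 2.139331579208374) 1719 [586.3  39.8 185.9]
59094
[[500.  508.  516.  524.  532.  540.  548.  556.  564.  572.  580.  588.
  596.  604.  612.  620.  628.  636.  644.  652.  660.  668.  676. ]
 [ -5.4  -4.3  -3.4  -2.6  -1.6  -0.6   0.4   1.   19.9  19.4  15.7  12.7
   10.9   6.4   7.1   7.4   8.4   9.3  10.1  11.   12.   12.8  13.7]]
knob 1025
[498.3 -53.4 161.8] [485.2 -67.5 145. ] [510.2 -43.1 166. ]
scene start knob [505.  -59.  156.4] edge 6.47 2.4
scene now knob [505.  -59.6 156.3] edge 6.61 2.1
side start knob [497.1 -47.9 156.4] edge 6.09 6.4
side now knob [497.2 -48.7 155.6] edge 6.41 5.4
```

```bash
python3 -c "
from bench import arm
print(arm.hand_in())"
```

```text
the job is handed in; nothing more can be done
None
```

The job is handed in: the red, green and blue baskets stand upright in the tub, the purple look-alike was left where it was, the lid is shut to within about 1 mm at its knob, and the nut sits flat, turned anticlockwise until it stopped. Its wing measures about 0.06 rad short of a = 0, and repeated tightening at up to about 1.5 N m moved it no further; getting there took re-closing the lid twice, because tightening the nut had pulled it slightly open.

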